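Change over the tool-mark examination bench

ROBOT

A 7-joint arm with a two-finger parallel gripper is mounted at the origin on the work surface. World frame = base frame: x ahead of the robot, y to its left, z up, the work surface at z = 0. Lengths are in mm, angles in rad, forces in N, time in s.
With the tool pointing down it reaches from about 425 to 950 mm from the base axis. Payload 16.7 kg.
Tool frame: the origin (TCP) lies at the very end of the fingers, on their centre line; the grasp point (between the pads) lies 19 mm behind it (env.hold_point_z is the distance from the TCP to the grasp point, in mm); y points along the fingers, x is the direction in which the jaws open and shut, and the axes are right-handed (so a half turn about y gives the same grasp; the last joint's range is limited). The gripper opens to 94 mm and grips with 3 to 60 N. Pads are 16 mm wide; open, the fingers measure 119 mm over their backs; the gripper's body (75 mm by 177 mm) begins 78 mm behind the grasp point.
Start: joints at [1.196, 0.426, 0.074, 1.606, -0.034, 1.111, -0.067], TCP at [150.437, -657.983, 176.667] pointing down, gripper open.
Joint ranges: [-2.85, 2.85], [-0.5, 2.14], [-1.23, 1.37], [0.21, 2.46], [-1.02, 4.16], [0.16, 2.05], [-2.73, 2.73]. Speed limits (rad/s): [1.89, 1.89, 2.39, 2.39, 3.01, 3.01, 3.01].

INTERFACE

Orientations are given as a rotation vector (axis times angle).
In Python, from bench import env, eyes, workorder gives the robot as it stands. The module is installed in compiled form; this text tells all that it offers.
- The arm moves only by the tool play_rows, never from a script. Its argument "targets" is a list of rows, each an object of numbers: "fingers": the gripper's target within -1 to 1 (shut at 1, half-way at 0, fully open at -1); "x", "y", "z": the shift along the tool's x, y, z in mm; "rx", "ry", "rz": the turn, a rotation vector about the tool's x, y, z in rad. In form: [{"fingers": .., "x": .., "y": .., "z": .., "rx": .., "ry": .., "rz": ..}, ...]. A call has 1 to 5 rows; each row is the pose to reach, as a shift and turn from the pose measured when the call began, along the tool's axes at that moment; what a row does not reach only later rows make up. A row lasts 1/12 s, in which the tool goes at most 41.7 mm and 7.16 degrees, less where a joint would pass 70% of its speed; a pose out of reach is approached as far as the arm can. A call with a gripper value outside its range is refused whole. The fingers move at their own pace and stop on an object; "squeeze" is the grip in N (left out, the last holds). Time passes only in rows, so rows that repeat a pose let the fingers close. It gives the time, the measured TCP pose, the force and the opening at its end, in the units of the state.
- env.observe(): the state, without advancing time (a new reading comes with each control period).
- eyes.snapshot(name): name is "side" or "top"; returns the picture (400x640x3 uint8, red, green, blue); there is no depth.
- eyes.camera_params(name): a dict with "vfov" (degrees; the focal length in pixels is half the picture's height over the tangent of half this angle, whatever the lens; pixels are square), "cx", "cy" (the principal point, pixels), "rvec" (rotation vector, rad) and "tvec" (3), from world to camera coordinates, as OpenCV has them. Camera axes: x right, y down, z forward; pixel columns grow to the right and rows downward; lengths in mm; the calibration is good to about 2 mm. A picture is of the moment at which its call begins. camera_params takes no time and is no camera call.
- workorder.hand_in(): hands the job in, once; it reports no verdict.
The state is a dict: "clock": time; "joints": joint angles; "dq": joint speeds; "joint_efforts": joint torques, N m; "position": TCP position; "ee_rot": TCP orientation; "force": force on the tool from outside, world axes, zero at the start; "wrist_torque": the same for the moment, N m; "width": finger opening in mm.
Only numpy, scipy, OpenCV 4.12 (cv2) and the standard library are available. Lean on these libraries where they do the work, as an engineer would, in place of code of your own. Each camera call takes 0.05 s, during which the arm holds its last target.

TASK

Slide the vise jaw open, lift out the marked test block and put it in the white tray; then set the blank block in the vise between the jaws, where the marked one was, and slide the jaw shut against it. Lay every bent pry lever on the cradle, one to a lane, turned so that its two legs rest fully down in the lane's two notches. Leave the torch, jar and loupe alone.

Things in the scene. Friction and masses are not known exactly. Their poses are not given: they have to be found in the camera images.
- lever1_mid (a point): centre of the straight middle bar of a bent dark steel pry lever: bar 44 mm long (point x), 12 x 12 mm. From 20 mm either side a 12 mm round leg bends 35 degrees off the bar's line to the point's -y side and ends, 52 mm on, in a flat blade 20 x 22 mm, 8 mm thick (tips 77 mm either side, 40 mm to -y). Lies flat, centre 6 mm up. Pinch across the bar. 190 g, centre of mass 17 mm to -y
- lever2_mid (a point): the same point of a second lever, just like lever1 (2 or 3 of the three levers are present). A lever is the same shape either face up
- lever3_mid (a point): the same point of a third lever, just like lever1
- lane1 (a point): where the centre of a lever's middle bar comes when the lever is fully seated in lane 1 of the cradle (43 mm above the table). x: along the seated bar; the seated lever's legs point to this frame's -y side, so its y axis matches this one. Any lane suits any lever, one lever to a lane
- lane2 (a point): the same for lane 2, 70 mm to +y of lane 1
- lane3 (a point): the same for lane 3, 70 mm to +y of lane 2
- cradle: fixed cradle, origin under its middle, axes as the lanes'. Aluminium base plate 155 x 225 mm, 8 mm thick, with three pairs of black V notches on short pillars: 26 mm long, 31 mm wide at the mouth, 18 mm deep, tops 9 mm above the lane points. They hold the two legs 18 to 44 mm out from the bends; under the middle bar there is only the base plate
- marked_mid (a point): centre of the marked test block (three scored lines on top), bare aluminium 44 (x) x 36 (y) x 36 (z) mm, 155 g. At the start it sits in the vise, its 36 mm y width between the jaws; its x ends stand 2 mm proud of the 40 mm wide jaws and can be gripped across the 44 mm
- blank_mid (a point): centre of the blank test block, same size and metal as the marked one but unscored, standing on the table, centre 18 mm up; load it with its x axis along the vise's x axis (either way round)
- vise_seat (a point): where the centre of a clamped block is: 30 mm above the table, on the fixed vise's 12 mm thick bed. x: along the jaw faces; y: from the fixed jaw (face 18 mm to -y, top 48 mm above the table) to the sliding jaw, the way it opens. The sliding jaw's face is at 18.5 mm plus the jaw joint's value to +y
- jaw_tab (a point): grip point of the black upright tab on the sliding jaw: 30 mm wide (vise x), 12 mm thick (vise y), from the jaw's top at 58 mm to 96 mm above the table; this point is 82 mm up. Pinch it across the 12 mm and slide it along the vise's y
- jaw (a joint): how far the sliding jaw is open, m: 0 when shut on a block (0.5 mm play), 0.045 fully open; stays where left, about 4 N moves it. A lip on its top reaches 6 mm over the block, 3 mm above it, so the block lifts out only once the jaw is open more than about 8 mm; 30 mm or more gives easy room
- tray: white open tray 130 x 130 mm, 25 mm high, walls and floor 4 to 5 mm, fixed; origin under its centre
- torch: black torch, 52 mm across, 145 mm tall, standing on its head beyond the work; leave it alone (origin under it)
- jar: small jar, 52 mm across, 65 mm tall, standing beyond the cradle; leave it alone (origin under it)
- loupe: black loupe, 48 mm across, 42 mm tall, near the robot on its right; leave it alone (origin under it)
Mind the look-alikes: they are no part of the job. Leave any blue look-alike of the part that bears lever2_mid alone. What is shaped like the part that bears lever3_mid but yellow is not meant.

How it is judged:
By the outcome, as a careful person would: the job done as asked, in the order asked, and still so for the second after the job is handed in, with the robot touching nothing.
Of lever1, lever2, lever3 only 2 to 3 are there at a start; the rules pass over those that are not, and their reading is None.
At some moment in a run one of lever1, lever2, lever3, blank may be knocked a few centimetres aside while the robot is not near it.
Once in a run the grip may slacken for a moment while it holds something.
It also fails if it takes over 208 s, if anything falls off the work surface, if the arm or the gripper's body presses on something with over 40 N, if the wrist force passes 120 N, or if a joint passes its speed limit or range.

## Working session

There is one attempt and no reset: what is moved stays moved. The work goes in short steps, Python scripts to look and compute and a tool call to move; the robot and the scene stay as the last step left them, time stands still between calls to the robot, and variables do not carry over. Pictures are saved under pics/ and viewed, and the job is handed in when it is done.

Besides the shell and the picture viewer there is one more tool, called after ">>>" in YAML: its name, and indented under it one key for each argument. play_rows: Moves the arm, as the interface text tells. Its arguments: {"type":"object","properties":{"targets":{"type":"array","items":{"type":"object","properties":{"fingers":{"type":"number"},"x":{"type":"number"},"y":{"type":"number"},"z":{"type":"number"},"rx":{"type":"number"},"ry":{"type":"number"},"rz":{"type":"number"}}}},"squeeze":{"type":"number"}},"required":["targets"]}

```bash
mkdir -p pics; ls
cat > h.py <<'E'
import numpy as np, cv2
from scipy.spatial.transform import Rotation as R
from bench import env, eyes, workorder
E
python3 - <<'E'
from h import *
s=env.observe()
for k,v in s.items(): print(k,np.round(v,3))
for n in ("side","top"):
    im=eyes.snapshot(n); cv2.imwrite(f"pics/{n}0.png",im[:,:,::-1]); print(n,eyes.camera_params(n))
E
```

```text
pics
clock 0.0
joints [ 1.196  0.427  0.074  1.607 -0.034  1.111 -0.067]
dq [-0.001  0.001  0.001 -0.     0.001 -0.    -0.   ]
joint_efforts [-1.0000e-03 -9.3582e+01  3.6660e+00 -4.5420e+01 -4.9000e-02  2.0000e-02
  0.0000e+00]
position [ 150.319 -657.531  175.959]
ee_rot [-1.306  1.043 -1.041]
force [-0.846 -0.165 -0.196]
wrist_torque [-0.005  0.009 -0.008]
width 94.173
side {'vfov': 51.16805351631764, 'cx': 321.06313724004013, 'cy': 198.80983554901468, 'rvec': array([ 2.26239368, -0.19991636,  0.11846895]), 'tvec': array([-523.95549173,   67.66026731, 1337.83949423])}
top {'vfov': 52.84974334565056, 'cx': 321.2007591708307, 'cy': 202.2246938833922, 'rvec': array([ 2.11532972, -2.09859862,  0.17891252]), 'tvec': array([ -43.63376115,  534.01072576, 1023.83374092])}
```

View pics/side0.png

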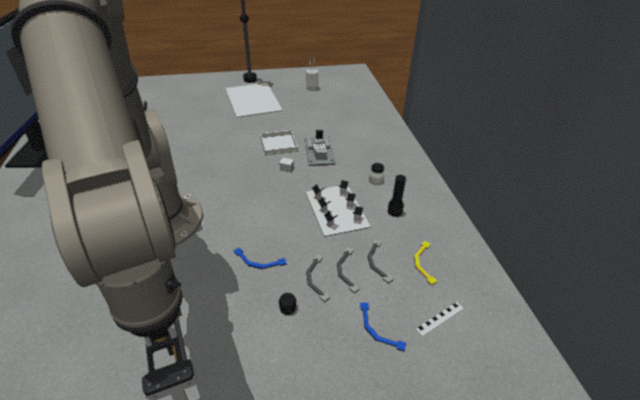

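View pics/top0.png

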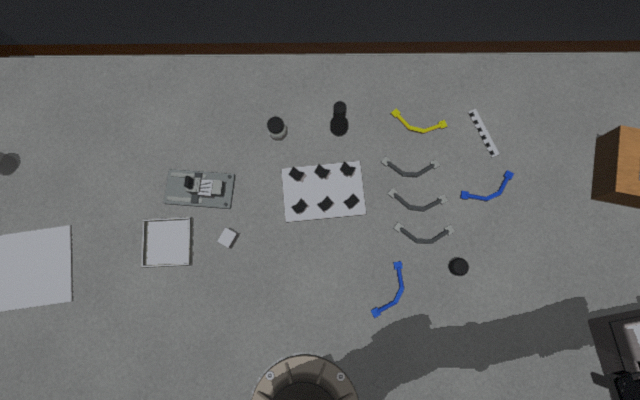

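The side view shows the arm at left, three grey levers at about (316,278), (346,270) and (378,262), the cradle at (338,208), the vise at (320,150), the tray at (279,142) and the blank at (287,165).

In the top view the grey levers are at about (410,170), (417,202) and (424,236), with the vise at (200,188), tray at (167,242), blank at (228,237) and cradle at (324,190).

Look-alikes in the top view: yellow lever at (420,125), blue levers at (490,190) and (395,290). The three grey ones are the ones I want. For the blocks, the blank is the loose one at (228,237) and the marked one is in the vise at (207,187). I'll check these in close crops.

```bash
cat >> h.py <<'E'
P={}
def cam(n):
    if n not in P:
        c=eyes.camera_params(n); f=200/np.tan(np.radians(c['vfov']/2))
        K=np.array([[f,0,c['cx']],[0,f,c['cy']],[0,0,1.]]); P[n]=(K,cv2.Rodrigues(c['rvec'])[0],np.array(c['tvec']).reshape(3))
    return P[n]
def unproj(n,px,z):
    K,Rm,t=cam(n); px=np.atleast_2d(px).astype(float)
    d=np.c_[px,np.ones(len(px))]@np.linalg.inv(K).T@Rm; c=-Rm.T@t
    return c+d*((z-c[2])/d[:,2])[:,None]
def proj(n,X):
    K,Rm,t=cam(n); X=np.atleast_2d(X).astype(float)
    p=(X@Rm.T+t)@K.T; return p[:,:2]/p[:,2:]
def tri(pt,ps):
    A=[]
    Pm=[cam(n)[0]@np.c_[cam(n)[1],cam(n)[2]] for n in("top","side")]
    X=cv2.triangulatePoints(Pm[0],Pm[1],np.array(pt,float).reshape(2,1),np.array(ps,float).reshape(2,1)); return (X[:3]/X[3]).ravel()
def crop(n,im,x0,y0,x1,y1,k,name):
    c=cv2.resize(im[y0:y1,x0:x1,::-1],None,fx=k,fy=k,interpolation=cv2.INTER_CUBIC); cv2.imwrite("pics/"+name,c)
def rv(): return R.from_rotvec(env.observe()['ee_rot'])
E
python3 - <<'E'
from h import *
im=cv2.imread("pics/top0.png")[:,:,::-1]
crop("top",im,130,150,270,270,5.5,"t_vise.png"); crop("top",im,270,150,460,250,4,"t_lev.png")
im=cv2.imread("pics/side0.png")[:,:,::-1]
crop("side",im,255,120,345,180,8,"s_vise.png"); crop("side",im,295,170,400,305,4,"s_lev.png")
for p in [(200,188),(324,190),(424,236),(228,237)]: print(p,unproj("top",p,0).round(1))
print("up",rv().as_matrix().round(3), [(-(cam(n)[1].T@cam(n)[2])).round(0) for n in("top","side")])
E
```

```text
(200, 188) [[584.  307.5   0. ]]
(324, 190) [[579.8 -45.5   0. ]]
(424, 236) [[ 451.8 -320.8    0. ]]
(228, 237) [[444.9 219.5   0. ]]
up [[ 0.223 -0.     0.975]
 [-0.975  0.001  0.223]
 [-0.001 -1.    -0.   ]] [array([ 326.,  -68., 1107.]), array([  318., -1058.,   921.])]
```

View pics/t_vise.png

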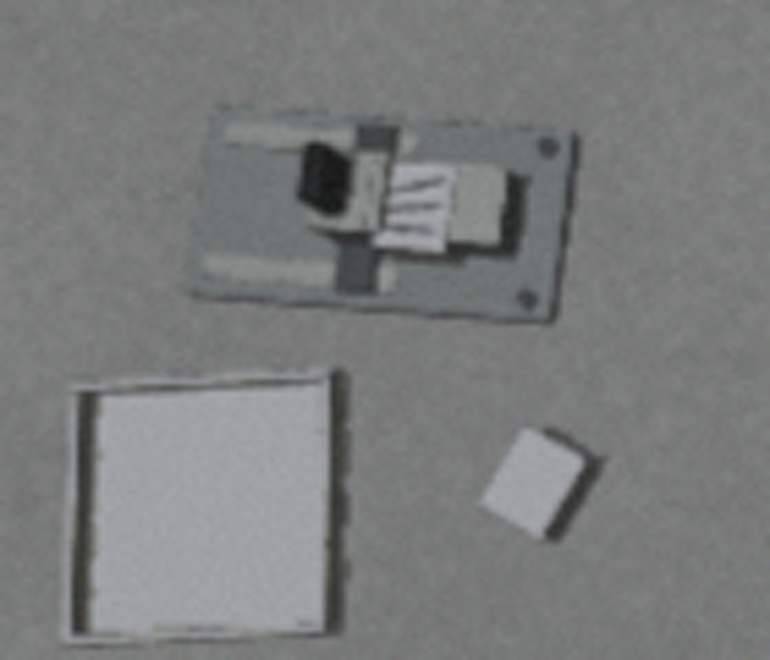

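View pics/t_lev.png

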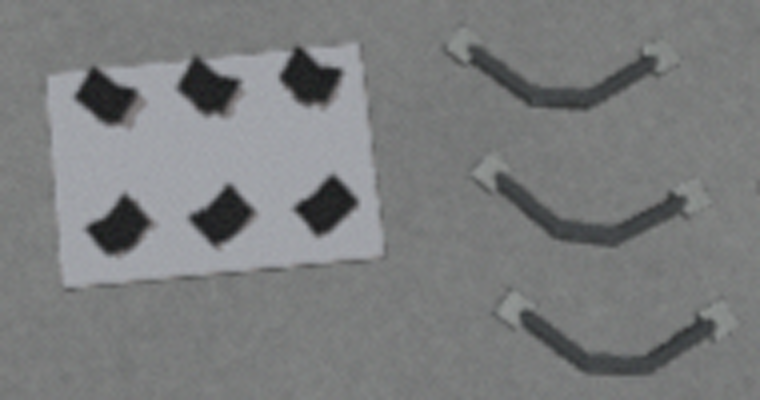

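View pics/s_vise.png

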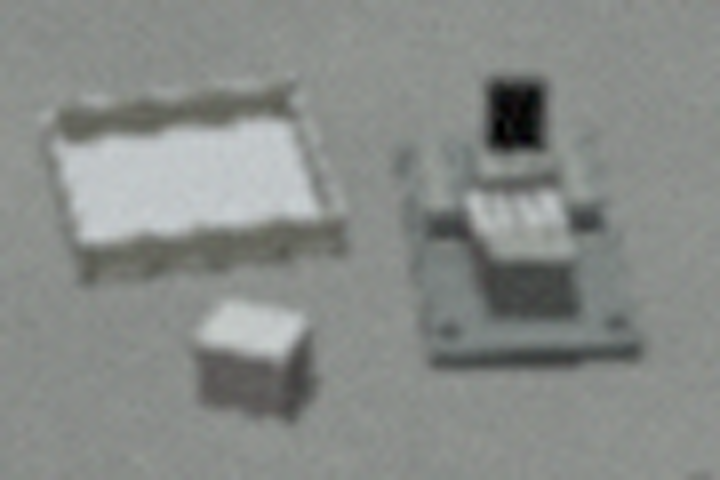

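View pics/s_lev.png

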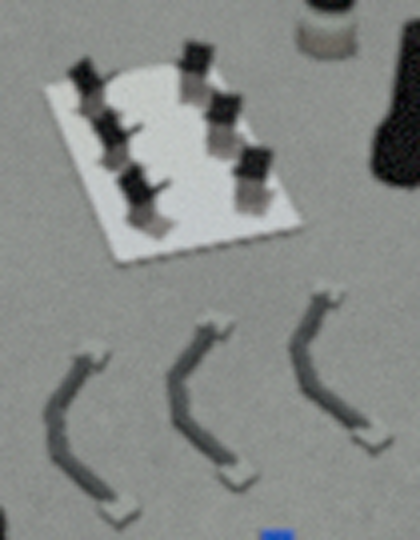

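The top crop shows the marked block with three scored lines between the jaws, and the loose blank is unscored. All three levers are grey, with their legs toward world +x. I'll zoom in on the cradle notches.

Run:
```python
from h import *
im=cv2.imread("pics/top0.png")[:,:,::-1]
g=np.clip((im/255.)**0.6*255,0,255).astype(np.uint8)
crop("top",g,278,152,372,226,8.5,"t_cr.png")
im=cv2.imread("pics/side0.png")[:,:,::-1]
g=np.clip((im/255.)**0.5*255,0,255).astype(np.uint8)
crop("side",g,300,172,375,238,9,"s_cr.png")
```

```text
(no output)
```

View pics/t_cr.png

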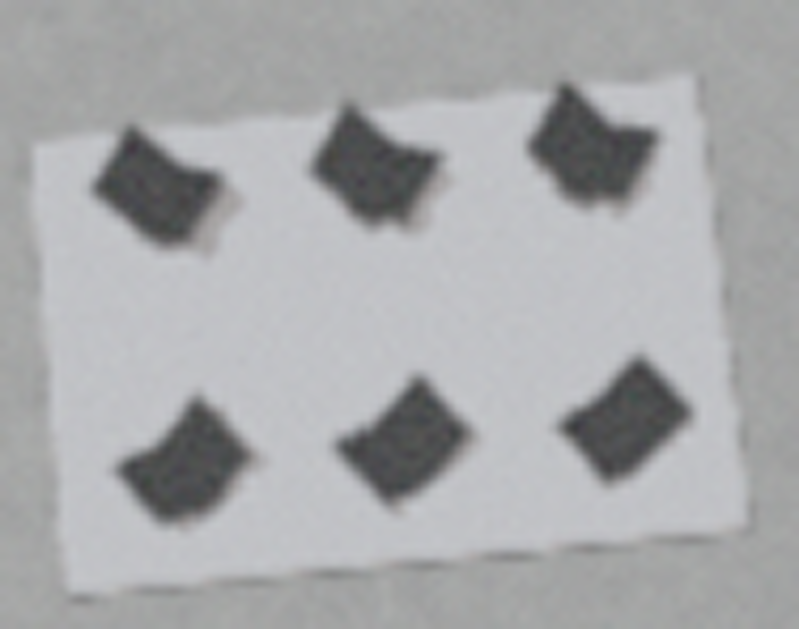

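View pics/s_cr.png

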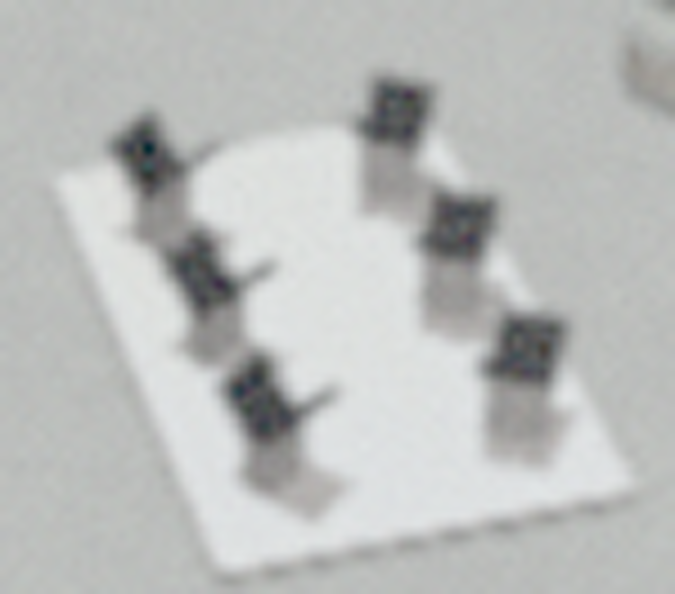

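The notch channels run outward toward image-right (world -y), so cradle y is about world +y. Next I fit all the poses.

```bash
cat >> h.py <<'E'
from scipy.optimize import minimize
def T2(p,pts):
    c,s=np.cos(p[2]),np.sin(p[2]); pts=np.array(pts,float)
    return np.c_[p[0]+c*pts[:,0]-s*pts[:,1],p[1]+s*pts[:,0]+c*pts[:,1],pts[:,2]]
def rect(cx,cy,l,w,a,z):
    c,s=np.cos(a),np.sin(a)
    return [(cx+c*u-s*v,cy+s*u+c*v,z) for u,v in((l/2,w/2),(-l/2,w/2),(-l/2,-w/2),(l/2,-w/2))]
A35=np.radians(35)
def lever(z=9,bl=.25):
    c,s=np.cos(A35),np.sin(A35); o=[(rect(0,0,46,12,0,z),-1)]
    for sg in(1,-1):
        o.append((rect(sg*(20+25*c),-25*s,54,12,-sg*A35,z),-1))
    for sg in(1,-1):
        o.append((rect(sg*(20+62*c),-62*s,20,22,-sg*A35,z-3),bl))
    return o
def box(l,w,h,z0=0):
    f=[]
    X=[(-l/2,-w/2),(l/2,-w/2),(l/2,w/2),(-l/2,w/2)]
    for i in range(4):
        a,b=X[i],X[(i+1)%4]; f.append(([a+(z0,),b+(z0,),b+(z0+h,),a+(z0+h,)],None))
    return f,[x+(z0+h,) for x in X]
def render(n,p,model,win,S=4):
    x0,y0,x1,y1=win; m=np.zeros(((y1-y0)*S,(x1-x0)*S),np.float32)
    for poly,v in model:
        q=(proj(n,T2(p,poly))-[x0-.5,y0-.5])*S-.5
        cv2.fillPoly(m,[np.round(q*16).astype(np.int32)],float(v),shift=4)
    m=cv2.GaussianBlur(m,(0,0),S*0.6)
    return cv2.resize(m,(x1-x0,y1-y0),interpolation=cv2.INTER_AREA)
def fit(ims,p0,model,r=90,verbose=0):
    wins={};G={}
    for n,im in ims.items():
        c=proj(n,[[p0[0]+dx,p0[1]+dy,10] for dx in(-r,r) for dy in(-r,r)])
        a=np.maximum(c.min(0).astype(int),0);b=np.minimum(c.max(0).astype(int)+1,[640,400])
        wins[n]=(a[0],a[1],b[0],b[1]);G[n]=im[a[1]:b[1],a[0]:b[0]].mean(2)
    def cost(q):
        p=[p0[0]+q[0]*10,p0[1]+q[1]*10,p0[2]+q[2]*.15];t=0
        for n in ims:
            m=render(n,p,model,wins[n]);t-=np.corrcoef(m.ravel(),G[n].ravel())[0,1]
        return t/len(ims)
    best=None
    for s in(1,.4):
        q0=[0,0,0] if best is None else best.x
        o=minimize(cost,q0,method='Nelder-Mead',options=dict(initial_simplex=np.array(q0)+s*np.array([[0,0,0],[1,0,0],[0,1,0],[0,0,1.]]),xatol=.005,fatol=1e-5))
        best=o
    q=best.x; return np.array([p0[0]+q[0]*10,p0[1]+q[1]*10,p0[2]+q[2]*.15]),-best.fun
E
cat > fit0.py <<'E'
from h import *
ims={n:cv2.imread(f"pics/{n}0.png")[:,:,::-1] for n in("top","side")}
for nm,px in dict(A=(410,174),B=(416,208),C=(424,241)).items():
    x=unproj("top",px,6)[0]
    for s in (["top"],["side"],["top","side"]):
        p,c=fit({n:ims[n] for n in s},[x[0],x[1],np.pi/2],lever(),r=100); print(nm,s,p.round(2),round(c,3))
x=unproj("top",(324,190),8)[0]
cm=[(rect(0,0,155,225,0,8),1)]
for s in (["top"],["side"],["top","side"]):
    print("cradle",fit({n:ims[n] for n in s},[x[0],x[1],.07],cm,r=135))
c=np.array([(215,107),(578,130),(555,322),(190,297)])/5.5+[130,150]-.4
w=unproj("top",c,12);print("vise plate",w.round(1))
for a,b in((0,1),(3,2)): d=w[a]-w[b];print("y ang",np.degrees(np.arctan2(d[1],d[0]))-90)
for a,b in((0,3),(1,2)): d=w[a]-w[b];print("x ang",np.degrees(np.arctan2(d[1],d[0])))
c=np.array([(390,162),(455,165),(447,250),(375,245)])/5.5+[130,150]-.4
print("marked top",unproj("top",c,48).round(1))
c=np.array([(530,428),(585,465),(548,540),(483,503)])/5.5+[130,150]-.4
w=unproj("top",c,36);print("blank top",w.round(1),w.mean(0).round(1))
c=np.array([(70,385),(333,372),(333,635),(68,642)])/5.5+[130,150]-.4
w=unproj("top",c,25);print("tray",w.round(1),w.mean(0).round(1))
c=np.array([(193,345),(220,300),(310,315),(292,358)])/8.+[255,120]-.4
w=unproj("side",c,36);print("blank top side",w.round(1),w.mean(0).round(1))
# tab
c=np.array([(488,80),(546,80)])/8.+[255,120]-.4
print("tab top near edge? side z96",unproj("side",c,96).round(1))
c=np.array([(312,145),(302,205),(350,155),(345,215)])/5.5+[130,150]-.4
print("tab z96",unproj("top",c[:2],96).round(1))
E
python3 fit0.py
```

```text
A ['top'] [ 624.63 -286.      1.53] 0.67
A ['side'] [ 623.89 -285.55    1.44] 0.586
A ['top', 'side'] [ 624.38 -285.14    1.49] 0.609
B ['top'] [ 528.5  -300.36    1.46] 0.58
B ['side'] [ 528.96 -300.04    1.38] 0.5
B ['top', 'side'] [ 528.63 -300.28    1.43] 0.526
C ['top'] [ 438.22 -317.54    1.54] 0.444
C ['side'] [ 438.41 -316.32    1.46] 0.308
C ['top', 'side'] [ 438.21 -317.86    1.52] 0.365
cradle (array([ 5.76699292e+02, -4.15547800e+01,  1.05684941e-01]), np.float64(0.2439612766199555))
cradle (array([ 5.41388152e+02, -5.03706298e+01,  1.23760580e-01]), np.float64(0.3448072562055846))
cradle (array([ 5.41249375e+02, -4.71086405e+01,  1.07078355e-01]), np.float64(0.3173248943264236))
vise plate [[636.1 397.1  12. ]
 [624.5 207.4  12. ]
 [524.1 213.9  12. ]
 [535.9 401.5  12. ]]
y ang -3.5134723601259026
y ang -3.6122058814420086
x ang -2.4899046682113433
x ang -3.667307401344817
marked top [[597.9 291.5  48. ]
 [596.5 258.9  48. ]
 [553.3 260.1  48. ]
 [555.6 296.1  48. ]]
blank top [[466.8 217.1  36. ]
 [448.9 189.1  36. ]
 [412.2 205.2  36. ]
 [429.9 238.1  36. ]] [439.5 212.4  36. ]
tray [[488.3 452.6  25. ]
 [495.7 320.5  25. ]
 [366.1 310.9  25. ]
 [361.5 441.2  25. ]] [427.9 381.3  25. ]
blank top side [[412.7 203.8  36. ]
 [429.  238.1  36. ]
 [468.8 219.3  36. ]
 [456.1 186.5  36. ]] [441.6 211.9  36. ]
tab top near edge? side z96 [[568.9 315.   96. ]
 [596.4 310.8  96. ]]
tab z96 [[593.7 313.2  96. ]
 [564.4 315.8  96. ]]
```

```bash
cat > fit1.py <<'E'
from h import *
from scipy.optimize import least_squares
ims={n:cv2.imread(f"pics/{n}0.png")[:,:,::-1] for n in("top","side")}
ct=np.array([(35,140),(695,75),(748,530),(70,593)])/8.5+[278,152]-.44
cs=np.array([(215,572),(633,488),(57,180)])/9.+[300,172]-.44
print(unproj("top",ct,8).round(1)); print(unproj("side",cs,8).round(1))
mt=[(77.5,112.5,8),(77.5,-112.5,8),(-77.5,-112.5,8),(-77.5,112.5,8)]
ms=[(-77.5,-112.5,8),(77.5,-112.5,8),(-77.5,112.5,8)]
f=lambda p,w:np.r_[w[0]*(proj("top",T2(p,mt))-ct).ravel(),w[1]*(proj("side",T2(p,ms))-cs).ravel()]
for w in((1,0),(0,1),(1,1)):
    o=least_squares(f,[580,-45,.07],x_scale=[10,10,.1],args=(w,)); print(o.x.round(3),o.fun.round(2))
p=o.x
# overlays
def nt():
    c,s=np.cos(A35),np.sin(A35);o=[]
    for y in(-70,0,70):
        for sg in(1,-1): o.append(rect(sg*(20+31*c),y-31*s,26,31,-sg*A35,52))
    return o
levs=[([624.6,-286,1.53]),([528.5,-300.4,1.46]),([438.2,-317.5,1.54])]
for n,win in(("top",(270,145,460,255)),("side",(295,170,400,305))):
    k=4 if n=="top" else 4
    x0,y0,x1,y1=win;im=cv2.resize(ims[n][y0:y1,x0:x1,::-1],None,fx=k,fy=k,interpolation=cv2.INTER_CUBIC)
    def dr(X,col): q=((proj(n,X)-[x0-.5,y0-.5])*k).round().astype(int); cv2.polylines(im,[q],True,col,1)
    dr(T2(p,mt),(0,0,255))
    for q in nt(): dr(T2(p,q),(0,255,0))
    for l in levs:
        for q,_ in lever(): dr(T2(l,q),(0,255,255))
    cv2.imwrite(f"pics/ov_{n}.png",im)
E
python3 fit1.py
```

```text
[[ 641.3   75.1    8. ]
 [ 664.5 -145.1    8. ]
 [ 510.8 -161.     8. ]
 [ 488.7   59.1    8. ]]
[[ 509.9 -163.3    8. ]
 [ 663.  -146.7    8. ]
 [ 489.9   56.1    8. ]]
[ 5.76391e+02 -4.29630e+01  1.03000e-01] [-0.64 -0.2   0.65 -0.17  0.66 -0.02 -0.68  0.32  0.   -0.    0.   -0.
 -0.   -0.  ]
[ 5.76408e+02 -4.42990e+01  9.30000e-02] [ 0.   -0.    0.    0.    0.    0.   -0.   -0.   -0.06  0.06  0.53  0.47
 -0.52 -0.75]
[ 5.76323e+02 -4.32130e+01  1.00000e-01] [-0.49 -0.28  0.82 -0.06  0.69  0.11 -0.67  0.25  0.15 -0.11  0.59  0.07
 -0.78 -0.8 ]
```

```bash
sleep 0
```

```text
(no output)
```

View pics/ov_top.png

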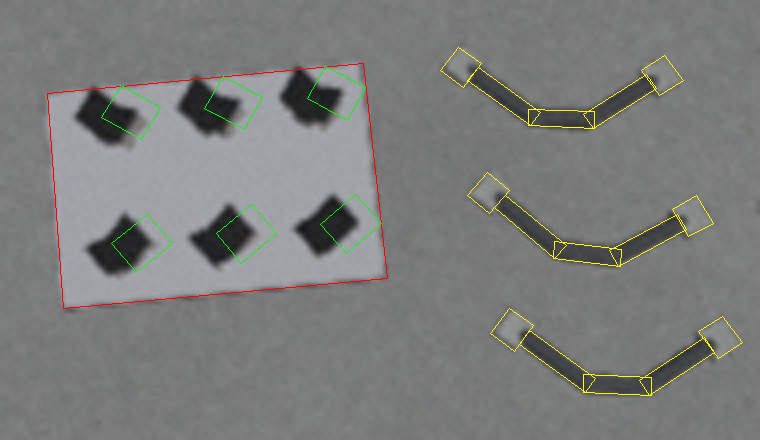

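View pics/ov_side.png

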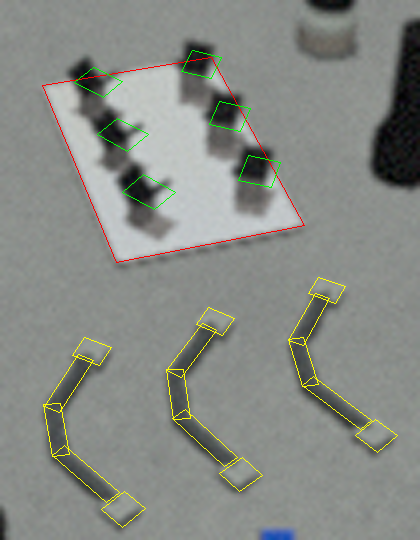

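```bash
cat > fit2.py <<'E'
from h import *
ims={n:cv2.imread(f"pics/{n}0.png")[:,:,::-1] for n in("top","side")}
def cm(off,zs=(34,40,46,52),l=26,w=33):
    c,s=np.cos(A35),np.sin(A35);o=[(rect(0,0,155,225,0,8),1)]
    for z in zs:
      for y in(-70,0,70):
        for sg in(1,-1): o.append((rect(sg*(20+31*c),y-31*s+off,l,w,-sg*A35,z),-1.5))
    return o
for s in (["top"],["side"],["top","side"]):
  for off in(14,16,18,20):
    p,c=fit({n:ims[n] for n in s},[576.3,-43.2,.10],cm(off),r=135); print(s,off,p.round(3),round(c,4), T2(p,[(0,off,43)]).round(1))
p=[576.3,-43.2,.10]
for n,win in(("top",(270,145,460,255)),("side",(295,170,400,305))):
    k=4
    x0,y0,x1,y1=win;im=cv2.resize(ims[n][y0:y1,x0:x1,::-1],None,fx=k,fy=k,interpolation=cv2.INTER_CUBIC)
    for q,_ in cm(17.8,(52,)):
        q=((proj(n,T2(p,q))-[x0-.5,y0-.5])*k).round().astype(int); cv2.polylines(im,[q],True,(0,255,0),1)
    cv2.imwrite(f"pics/ov2_{n}.png",im)
E
python3 fit2.py
```

```text
['top'] 14 [ 5.76272e+02 -4.10190e+01  1.15000e-01] 0.9558 [[574.7 -27.1  43. ]]
['top'] 16 [ 5.76362e+02 -4.28600e+01  1.11000e-01] 0.9556 [[574.6 -27.   43. ]]
['top'] 18 [ 5.76639e+02 -4.49290e+01  1.13000e-01] 0.9512 [[574.6 -27.   43. ]]
['top'] 20 [ 5.76583e+02 -4.62940e+01  1.13000e-01] 0.9456 [[574.3 -26.4  43. ]]
['side'] 14 [ 5.74698e+02 -4.37900e+01  9.60000e-02] 0.7896 [[573.4 -29.9  43. ]]
['side'] 16 [ 5.75077e+02 -4.52640e+01  9.40000e-02] 0.7878 [[573.6 -29.3  43. ]]
['side'] 18 [ 5.74868e+02 -4.61420e+01  9.30000e-02] 0.7826 [[573.2 -28.2  43. ]]
['side'] 20 [ 5.75597e+02 -4.86870e+01  9.60000e-02] 0.7761 [[573.7 -28.8  43. ]]
['top', 'side'] 14 [ 5.7593e+02 -4.1619e+01  1.1200e-01] 0.8669 [[574.4 -27.7  43. ]]
['top', 'side'] 16 [ 5.76179e+02 -4.28850e+01  1.08000e-01] 0.8659 [[574.5 -27.   43. ]]
['top', 'side'] 18 [ 5.76255e+02 -4.49100e+01  1.06000e-01] 0.8626 [[574.3 -27.   43. ]]
['top', 'side'] 20 [ 5.76061e+02 -4.64640e+01  1.05000e-01] 0.8568 [[574.  -26.6  43. ]]
```

View pics/ov2_top.png

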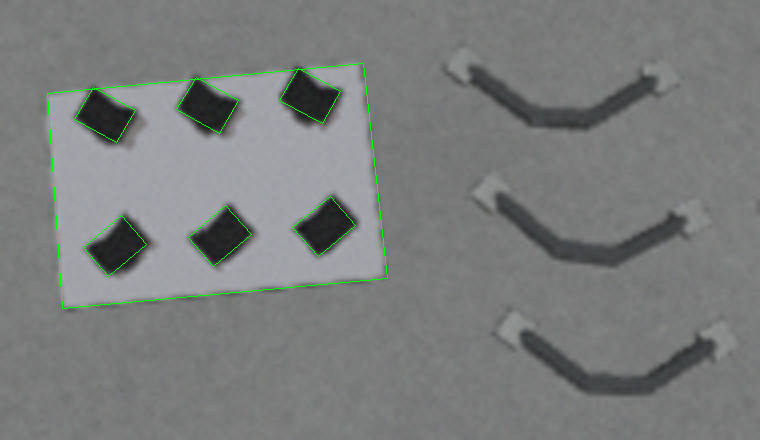

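View pics/ov2_side.png

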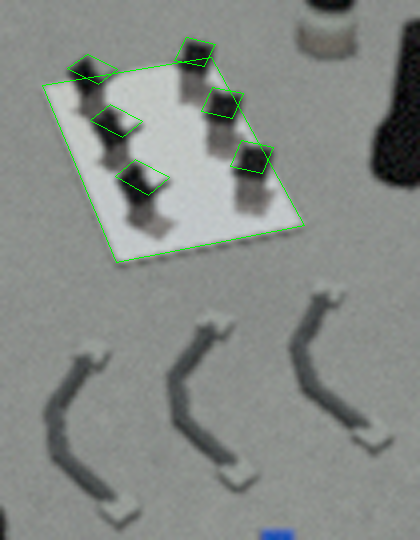

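Poses so far (world mm):

| Item | Position | Yaw |
|---|---|---|
| lane2 | (574, -27) | 0.105 rad |
| Vise seat | (576, 277.5) | about -3.5° |
| Tab | (578, 308) | – |
| Blank | (440, 212) | – |
| Tray | (428, 381) | – |

Next is a helper that turns a goal into tool-frame shifts.

```bash
cat >> h.py <<'E'
def goal(x,y,z,ang=None,pr=True):
    """ang: world angle (rad) of tool x (mod pi); tool y down"""
    s=env.observe(); R0=R.from_rotvec(s['ee_rot']); p=np.array(s['position'])
    d=R0.inv().apply(np.array([x,y,z])-p)
    M=R0.as_matrix(); a0=np.arctan2(M[1,0],M[0,0])
    if ang is None: ang=a0
    phi=np.arctan2(y,x); rel=(ang-phi+np.pi/2)%np.pi-np.pi/2
    if abs(rel)>1.4:  # ambiguous: nearest
        rel=min((rel,rel-np.pi*np.sign(rel)),key=lambda r:abs((phi+r-a0+np.pi)%(2*np.pi)-np.pi))
    a=phi+rel
    tx=[np.cos(a),np.sin(a),0];ty=[0,0,-1];tz=np.cross(tx,ty)
    rvv=(R0.inv()*R.from_matrix(np.array([tx,ty,tz]).T)).as_rotvec()
    print("at",p.round(1),"deg",round(np.degrees(a0),1),"w",round(float(s['width']),1),"F",np.round(s['force'],1),"j7",round(s['joints'][6],2),"t",round(s['clock'],2))
    print("shift xyz",d.round(1),"rot",rvv.round(3), "rows lin",round(np.linalg.norm(d)/41.7,1),"rot",round(np.degrees(np.linalg.norm(rvv))/7.16,1))
E
python3 -c "
from h import *
goal(600,200,260,np.radians(86.5))
goal(579,308,180,np.radians(86.5))"
```

```text
at [ 150.4 -657.6  176.1] deg -77.1 w 93.8 F [ 0.5 -0.5  0.1] j7 -0.07 t 0.1
shift xyz [-735.9  -83.2  629.5] rot [-2.000e-03 -2.856e+00 -0.000e+00] rows lin 23.3 rot 22.9
at [ 150.4 -657.6  176.1] deg -77.1 w 93.8 F [ 0.5 -0.5  0.1] j7 -0.07 t 0.1
shift xyz [-845.8   -3.   633.1] rot [-2.000e-03 -2.856e+00 -0.000e+00] rows lin 25.3 rot 22.9
```

```bash
python3 -c "
from h import *
goal(520,-250,260,np.radians(5))"
```

```text
at [ 150.4 -657.6  176.1] deg -77.1 w 93.8 F [ 0.5 -0.5  0.1] j7 -0.07 t 0.1
shift xyz [-315.1  -83.6  451.2] rot [-1.000e-03 -1.433e+00 -1.000e-03] rows lin 13.3 rot 11.5
```

>>> play_rows:
  targets:
    - {"fingers": -0.3, "x": -315, "y": -84, "z": 451, "ry": -1.43}
    - {"fingers": -0.3, "x": -315, "y": -84, "z": 451, "ry": -1.43}
    - {"fingers": -0.3, "x": -315, "y": -84, "z": 451, "ry": -1.43}
    - {"fingers": -0.3, "x": -315, "y": -84, "z": 451, "ry": -1.43}
    - {"fingers": -0.3, "x": -315, "y": -84, "z": 451, "ry": -1.43}
  squeeze: 25

```text
invalid input
```

```bash
python3 -c "
from h import *
goal(520,-250,260,np.radians(5))
goal(600,0,260,np.radians(50))"
```

```text
at [ 150.4 -657.6  176.1] deg -77.1 w 93.8 F [ 0.5 -0.5  0.1] j7 -0.07 t 0.1
shift xyz [-315.1  -83.6  451.2] rot [-1.000e-03 -1.433e+00 -1.000e-03] rows lin 13.3 rot 11.5
at [ 150.4 -657.6  176.1] deg -77.1 w 93.8 F [ 0.5 -0.5  0.1] j7 -0.07 t 0.1
shift xyz [-540.9  -83.4  584.9] rot [-1.000e-03 -2.219e+00 -1.000e-03] rows lin 19.2 rot 17.8
```

Probably every key is required in a row.

>>> play_rows:
  targets:
    - {"fingers": -0.3, "x": -315, "y": -84, "z": 451, "rx": 0, "ry": -1.43, "rz": 0}
    - {"fingers": -0.3, "x": -315, "y": -84, "z": 451, "rx": 0, "ry": -1.43, "rz": 0}
    - {"fingers": -0.3, "x": -315, "y": -84, "z": 451, "rx": 0, "ry": -1.43, "rz": 0}
    - {"fingers": -0.3, "x": -315, "y": -84, "z": 451, "rx": 0, "ry": -1.43, "rz": 0}
    - {"fingers": -0.3, "x": -315, "y": -84, "z": 451, "rx": 0, "ry": -1.43, "rz": 0}
  squeeze: 25

```text
clock: 0.52
position: [289.5, -503.5, 208.1]
ee_rot: [-1.497, 0.56, -0.559]
force: [1.6, -0.9, -0.1]
width: 64.0
```

```bash
python3 -c "
from h import *
goal(520,-250,260,np.radians(5))
goal(600,0,260,np.radians(50))"
```

```text
at [ 289.5 -503.5  208.1] deg -41.0 w 64.0 F [ 1.6 -0.9 -0.1] j7 0.19 t 0.52
shift xyz [  7.8 -51.8 342.6] rot [-0.001 -0.802 -0.001] rows lin 8.3 rot 6.4
at [ 289.5 -503.5  208.1] deg -41.0 w 64.0 F [ 1.6 -0.9 -0.1] j7 0.19 t 0.52
shift xyz [-95.7 -51.7 583.8] rot [-1.000e-03 -1.588e+00 -0.000e+00] rows lin 14.2 rot 12.7
```

>>> play_rows:
  targets:
    - {"fingers": -0.3, "x": -30, "y": -52, "z": 420, "rx": 0, "ry": -1.2, "rz": 0}
    - {"fingers": -0.3, "x": -30, "y": -52, "z": 420, "rx": 0, "ry": -1.2, "rz": 0}
    - {"fingers": -0.3, "x": -30, "y": -52, "z": 420, "rx": 0, "ry": -1.2, "rz": 0}
    - {"fingers": -0.3, "x": -30, "y": -52, "z": 420, "rx": 0, "ry": -1.2, "rz": 0}
    - {"fingers": -0.3, "x": -30, "y": -52, "z": 420, "rx": 0, "ry": -1.2, "rz": 0}

```text
clock: 0.93
position: [413.3, -337.9, 233.8]
ee_rot: [-1.569, 0.071, -0.07]
force: [2.0, -1.4, 0.9]
width: 61.3
```

```bash
python3 -c "
from h import *
goal(579,308,180,np.radians(86.5))"
```

```text
at [ 413.3 -337.9  233.8] deg -5.2 w 61.3 F [ 2.  -1.4  0.9] j7 0.42 t 0.93
shift xyz [107.   54.1 658.2] rot [-1.0e-03 -1.6e+00  0.0e+00] rows lin 16.0 rot 12.8
```

>>> play_rows:
  targets:
    - {"fingers": -0.3, "x": 107, "y": 0, "z": 658, "rx": 0, "ry": -1.6, "rz": 0}
    - {"fingers": -0.3, "x": 107, "y": 0, "z": 658, "rx": 0, "ry": -1.6, "rz": 0}
    - {"fingers": -0.3, "x": 107, "y": 0, "z": 658, "rx": 0, "ry": -1.6, "rz": 0}
    - {"fingers": -0.3, "x": 107, "y": 0, "z": 658, "rx": 0, "ry": -1.6, "rz": 0}
    - {"fingers": -0.3, "x": 107, "y": 0, "z": 658, "rx": 0, "ry": -1.6, "rz": 0}

```text
clock: 1.35
position: [464.3, -136.1, 233.7]
ee_rot: [-1.529, -0.419, 0.419]
force: [0.5, -0.8, 0.8]
width: 61.1
```

```bash
python3 -c "
from h import *
goal(579,308,180,np.radians(86.5))"
```

```text
at [ 464.3 -136.1  233.7] deg 30.6 w 61.1 F [ 0.5 -0.8  0.8] j7 0.64 t 1.35
shift xyz [325.1  53.8 323.6] rot [-0.    -0.975  0.   ] rows lin 11.1 rot 7.8
```

>>> play_rows:
  targets:
    - {"fingers": -0.3, "x": 325, "y": 0, "z": 324, "rx": 0, "ry": -0.975, "rz": 0}
    - {"fingers": -0.3, "x": 325, "y": 0, "z": 324, "rx": 0, "ry": -0.975, "rz": 0}
    - {"fingers": -0.3, "x": 325, "y": 0, "z": 324, "rx": 0, "ry": -0.975, "rz": 0}
    - {"fingers": -0.3, "x": 325, "y": 0, "z": 324, "rx": 0, "ry": -0.975, "rz": 0}
    - {"fingers": -0.3, "x": 325, "y": 0, "z": 324, "rx": 0, "ry": -0.975, "rz": 0}

```text
clock: 1.77
position: [516.1, 65.7, 233.9]
ee_rot: [-1.376, -0.901, 0.901]
force: [1.0, 0.3, -0.6]
width: 60.9
```

```bash
python3 -c "
from h import *
goal(579,308,120,np.radians(86.5))"
```

```text
at [516.1  65.7 233.9] deg 66.5 w 60.9 F [ 1.   0.3 -0.6] j7 0.78 t 1.77
shift xyz [247.2 113.9  39.1] rot [-0.   -0.35  0.  ] rows lin 6.6 rot 2.8
```

>>> play_rows:
  targets:
    - {"fingers": -0.3, "x": 247, "y": 0, "z": 39, "rx": 0, "ry": -0.35, "rz": 0}
    - {"fingers": -0.3, "x": 247, "y": 0, "z": 39, "rx": 0, "ry": -0.35, "rz": 0}
    - {"fingers": -0.3, "x": 247, "y": 0, "z": 39, "rx": 0, "ry": -0.35, "rz": 0}
    - {"fingers": -0.3, "x": 247, "y": 0, "z": 39, "rx": 0, "ry": -0.35, "rz": 0}
    - {"fingers": -0.3, "x": 247, "y": 70, "z": 39, "rx": 0, "ry": -0.35, "rz": 0}

```text
clock: 2.18
position: [567.7, 260.9, 210.7]
ee_rot: [-1.238, -1.17, 1.16]
force: [0.6, -0.8, 1.0]
width: 61.4
```

```bash
python3 -c "
from h import *
goal(579,308,64,np.radians(86.5))"
```

```text
at [567.7 260.9 210.7] deg 86.6 w 61.4 F [ 0.6 -0.8  1. ] j7 0.7 t 2.18
shift xyz [ 47.1 147.   -7.8] rot [0.005 0.001 0.004] rows lin 3.7 rot 0.0
```

>>> play_rows:
  targets:
    - {"fingers": -0.3, "x": 47, "y": 20, "z": -8, "rx": 0, "ry": 0, "rz": 0}
    - {"fingers": -0.3, "x": 47, "y": 60, "z": -8, "rx": 0, "ry": 0, "rz": 0}
    - {"fingers": -0.3, "x": 47, "y": 90, "z": -8, "rx": 0.005, "ry": 0, "rz": 0.004}
    - {"fingers": -0.3, "x": 47, "y": 90, "z": -8, "rx": 0.005, "ry": 0, "rz": 0.004}

```text
clock: 2.52
position: [575.6, 306.8, 114.1]
ee_rot: [-1.233, -1.158, 1.174]
force: [-0.9, -1.2, 0.2]
width: 60.7
```

```bash
python3 -c "
from h import *
im=eyes.snapshot('top');crop('top',im,130,130,270,230,5.5,'a1.png')
im=eyes.snapshot('side');crop('side',im,255,80,365,180,6,'a2.png')
goal(579,308,64,np.radians(86.5))"
```

```text
at [578.3 307.3 120.7] deg 86.6 w 61.0 F [ 0.3  0.8 -0.2] j7 0.58 t 2.62
shift xyz [ 0.9 56.7 -0.8] rot [-0.002  0.002 -0.001] rows lin 1.4 rot 0.0
```

View pics/a1.png

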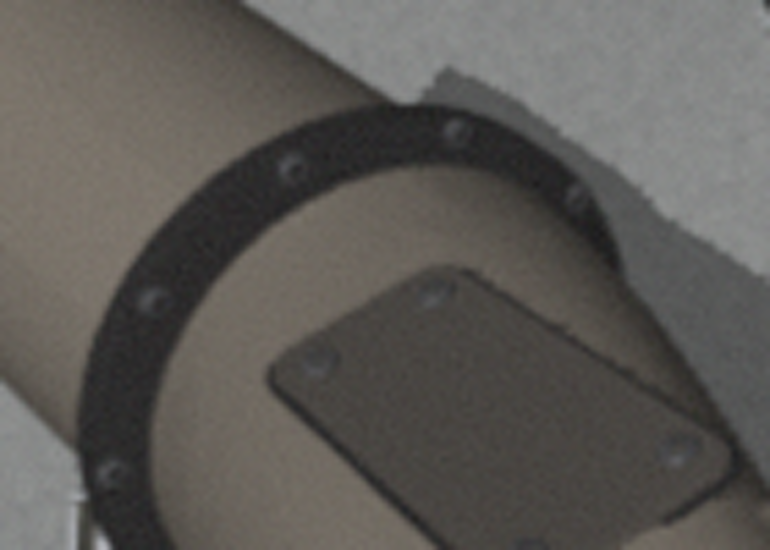

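View pics/a2.png

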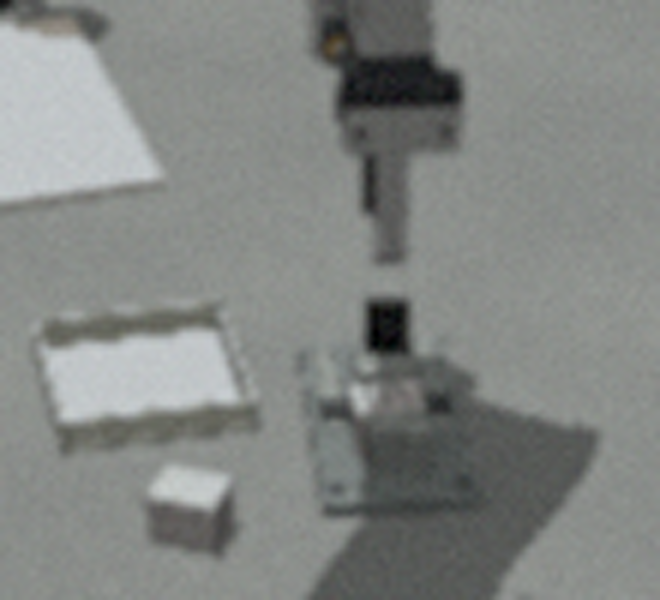

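The gripper is aligned above the tab: finger at crop (390,260), tab at (388,325). I'll go down.

>>> play_rows:
  targets:
    - {"fingers": -0.3, "x": 1, "y": 30, "z": -1, "rx": 0, "ry": 0, "rz": 0}
    - {"fingers": -0.3, "x": 1, "y": 50, "z": -1, "rx": 0, "ry": 0, "rz": 0}
    - {"fingers": -0.3, "x": 1, "y": 56, "z": -1, "rx": 0, "ry": 0, "rz": 0}
    - {"fingers": 0.5, "x": 1, "y": 56, "z": -1, "rx": 0, "ry": 0, "rz": 0}
    - {"fingers": 1, "x": 1, "y": 56, "z": -1, "rx": 0, "ry": 0, "rz": 0}
  squeeze: 12

```text
clock: 3.03
position: [580.3, 308.3, 67.0]
ee_rot: [-1.237, -1.164, 1.165]
force: [0.6, -0.2, -0.4]
width: 51.2
```

>>> play_rows:
  targets:
    - {"fingers": 1, "x": 0, "y": 0, "z": 0, "rx": 0, "ry": 0, "rz": 0}
    - {"fingers": 1, "x": 0, "y": 0, "z": 0, "rx": 0, "ry": 0, "rz": 0}
    - {"fingers": 1, "x": 0, "y": 0, "z": 0, "rx": 0, "ry": 0, "rz": 0}

```text
clock: 3.28
position: [581.0, 308.5, 68.5]
ee_rot: [-1.238, -1.166, 1.163]
force: [0.4, -0.3, -0.1]
width: 31.2
```

```bash
python3 -c "
from h import *
goal(579,308,64,np.radians(86.5))"
```

```text
at [581.  308.5  68.5] deg 86.5 w 31.2 F [ 0.4 -0.3 -0.1] j7 0.54 t 3.28
shift xyz [-0.7  4.5  2. ] rot [0.001 0.001 0.001] rows lin 0.1 rot 0.0
```

>>> play_rows:
  targets:
    - {"fingers": 1, "x": -1, "y": 3, "z": 2, "rx": 0, "ry": 0, "rz": 0}
    - {"fingers": 1, "x": -1, "y": 3, "z": 2, "rx": 0, "ry": 0, "rz": 0}
    - {"fingers": 1, "x": -1, "y": 3, "z": 2, "rx": 0, "ry": 0, "rz": 0}
    - {"fingers": 1, "x": -1, "y": 3, "z": 2, "rx": 0, "ry": 0, "rz": 0}

```text
clock: 3.62
position: [579.1, 311.9, 66.3]
ee_rot: [-1.233, -1.172, 1.159]
force: [4.8, 18.8, -6.3]
width: 11.5
```

```bash
python3 -c "
from h import *
goal(579,308,64,np.radians(86.5))"
```

```text
at [579.1 311.9  66.3] deg 86.7 w 11.5 F [ 4.8 18.8 -6.3] j7 0.54 t 3.62
shift xyz [-3.9  2.3 -0.1] rot [0.003 0.003 0.007] rows lin 0.1 rot 0.1
```

>>> play_rows:
  targets:
    - {"fingers": 1, "x": 8, "y": 0, "z": 0, "rx": 0, "ry": 0, "rz": 0}
    - {"fingers": 1, "x": 18, "y": 0, "z": 0, "rx": 0, "ry": 0, "rz": 0}
    - {"fingers": 1, "x": 28, "y": 0, "z": 0, "rx": 0, "ry": 0, "rz": 0}
    - {"fingers": 1, "x": 38, "y": 0, "z": 0, "rx": 0, "ry": 0, "rz": 0}
    - {"fingers": 1, "x": 41, "y": 0, "z": 0, "rx": 0, "ry": 0, "rz": 0}

```text
clock: 4.03
position: [581.9, 353.2, 66.2]
ee_rot: [-1.235, -1.171, 1.16]
force: [3.7, -4.6, -1.2]
width: 11.3
```

>>> play_rows:
  targets:
    - {"fingers": 1, "x": 2, "y": 0, "z": 0, "rx": 0, "ry": 0, "rz": 0}
    - {"fingers": 1, "x": 2, "y": 0, "z": 0, "rx": 0, "ry": 0, "rz": 0}

```text
clock: 4.2
position: [582.2, 355.7, 66.2]
ee_rot: [-1.235, -1.172, 1.161]
force: [2.0, -0.8, -0.2]
width: 11.3
```

```bash
python3 -c "
from h import *
goal(579,308,64,np.radians(86.5))"
```

```text
at [582.2 355.7  66.2] deg 86.7 w 11.3 F [ 2.  -0.8 -0.2] j7 0.49 t 4.2
shift xyz [-47.8   1.9   0.4] rot [0.004 0.003 0.005] rows lin 1.1 rot 0.1
```

>>> play_rows:
  targets:
    - {"fingers": 0.2, "x": 0, "y": 0, "z": 0, "rx": 0, "ry": 0, "rz": 0}
    - {"fingers": 0.2, "x": 0, "y": 0, "z": 0, "rx": 0, "ry": 0, "rz": 0}
    - {"fingers": 0.2, "x": 0, "y": 0, "z": 0, "rx": 0, "ry": 0, "rz": 0}
    - {"fingers": -0.1, "x": 0, "y": -40, "z": 0, "rx": 0, "ry": 0, "rz": 0}
    - {"fingers": -0.4, "x": 0, "y": -80, "z": 0, "rx": 0, "ry": 0, "rz": 0}

```text
clock: 4.62
position: [580.4, 354.4, 145.1]
ee_rot: [-1.233, -1.168, 1.164]
force: [1.4, 0.8, 1.1]
width: 41.3
```

```bash
python3 -c "
from h import *
im=eyes.snapshot('side');crop('side',im,255,80,365,180,6,'a3.png')
goal(576.5,278,150,np.radians(-3.5))"
```

```text
at [583.4 357.5 155.1] deg 86.7 w 45.1 F [1.8 2.5 8.6] j7 0.54 t 4.67
shift xyz [-79.9   4.3   2.4] rot [-1.000e-03  1.574e+00  1.400e-02] rows lin 1.9 rot 12.6
```

View pics/a3.png

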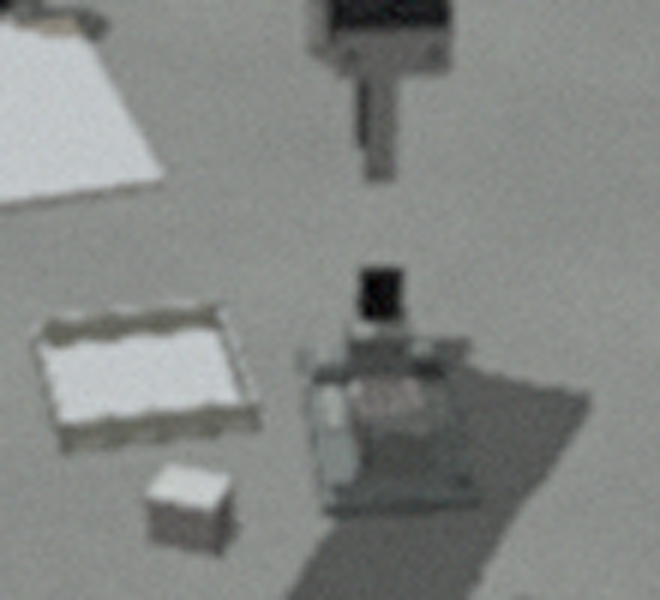

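>>> play_rows:
  targets:
    - {"fingers": -0.4, "x": -80, "y": -20, "z": 2, "rx": 0, "ry": 1.57, "rz": 0}
    - {"fingers": -0.4, "x": -80, "y": -20, "z": 2, "rx": 0, "ry": 1.57, "rz": 0}
    - {"fingers": -0.4, "x": -80, "y": -20, "z": 2, "rx": 0, "ry": 1.57, "rz": 0}
    - {"fingers": -0.4, "x": -80, "y": -20, "z": 2, "rx": 0, "ry": 1.57, "rz": 0}
    - {"fingers": -0.4, "x": -80, "y": -20, "z": 2, "rx": 0, "ry": 1.57, "rz": 0}

```text
clock: 5.08
position: [577.0, 276.6, 174.9]
ee_rot: [-1.455, -0.694, 0.679]
force: [-0.2, 0.2, 0.3]
width: 65.9
```

```bash
python3 -c "
from h import *
goal(576.5,278,120,np.radians(-3.5))"
```

```text
at [577.  276.6 174.9] deg 50.4 w 65.9 F [-0.2  0.2  0.3] j7 0.08 t 5.08
shift xyz [ 0.2 54.9  1.2] rot [-0.005  0.941  0.009] rows lin 1.3 rot 7.5
```

>>> play_rows:
  targets:
    - {"fingers": -0.4, "x": 0, "y": 5, "z": 1, "rx": 0, "ry": 0.941, "rz": 0}
    - {"fingers": -0.4, "x": 0, "y": 5, "z": 1, "rx": 0, "ry": 0.941, "rz": 0}
    - {"fingers": -0.4, "x": 0, "y": 5, "z": 1, "rx": 0, "ry": 0.941, "rz": 0}
    - {"fingers": -0.4, "x": 0, "y": 5, "z": 1, "rx": 0, "ry": 0.941, "rz": 0}
    - {"fingers": -0.4, "x": 0, "y": 5, "z": 1, "rx": 0, "ry": 0.941, "rz": 0}

```text
clock: 5.5
position: [576.1, 277.4, 170.0]
ee_rot: [-1.554, -0.207, 0.196]
force: [0.1, 0.5, -0.0]
width: 65.7
```

>>> play_rows:
  targets:
    - {"fingers": -0.4, "x": 0, "y": 10, "z": 0, "rx": 0, "ry": 0.33, "rz": 0}
    - {"fingers": -0.4, "x": 0, "y": 30, "z": 0, "rx": 0, "ry": 0.33, "rz": 0}
    - {"fingers": -0.4, "x": 0, "y": 60, "z": 0, "rx": 0, "ry": 0.33, "rz": 0}
    - {"fingers": -0.4, "x": 0, "y": 70, "z": 0, "rx": 0, "ry": 0.33, "rz": 0}
    - {"fingers": -0.4, "x": 0, "y": 70, "z": 0, "rx": 0, "ry": 0.33, "rz": 0}

```text
clock: 5.92
position: [574.8, 277.3, 97.6]
ee_rot: [-1.564, 0.053, -0.056]
force: [-0.5, -0.0, -0.0]
width: 65.6
```

```bash
python3 -c "
from h import *
im=eyes.snapshot('side');crop('side',im,255,80,365,180,6,'a4.png')
goal(576.5,278,60,np.radians(-3.5))
for n in [0]:
  print(proj('side',[[576.5-22,278-18,48],[576.5+22,278-18,48],[576.5,278-18,48]])*6-np.array([255,80])*6)
"
```

```text
at [575.7 277.9  99.5] deg -4.0 w 65.8 F [-0.5  1.  -0. ] j7 -0.83 t 5.97
shift xyz [ 0.6 39.5 -0.2] rot [-0.008 -0.008  0.003] rows lin 0.9 rot 0.1
[[355.49826768 409.86346583]
 [423.68836632 403.92092159]
 [389.66519352 406.8859299 ]]
```

View pics/a4.png

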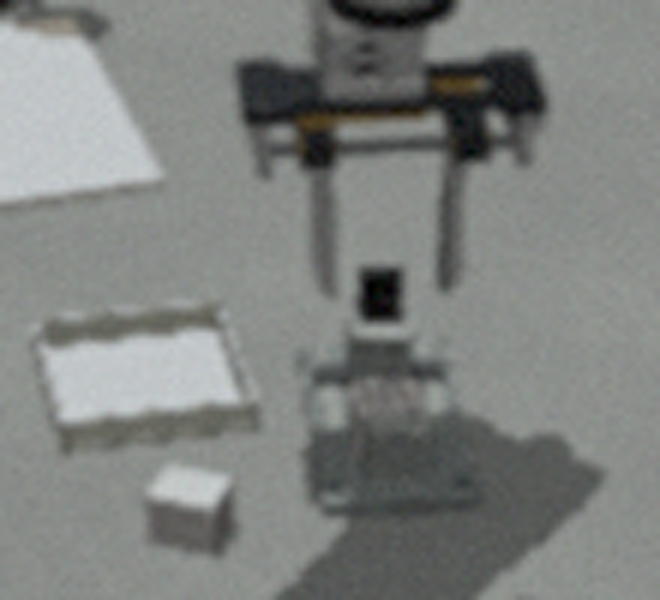

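>>> play_rows:
  targets:
    - {"fingers": -0.4, "x": 0, "y": 30, "z": 0, "rx": 0, "ry": 0, "rz": 0}
    - {"fingers": -0.4, "x": 0, "y": 55, "z": 0, "rx": 0, "ry": 0, "rz": 0}
    - {"fingers": -0.4, "x": 0, "y": 70, "z": 0, "rx": 0, "ry": 0, "rz": 0}
    - {"fingers": -0.4, "x": 0, "y": 78, "z": 0, "rx": 0, "ry": 0, "rz": 0}
    - {"fingers": 0, "x": 0, "y": 79, "z": 0, "rx": 0, "ry": 0, "rz": 0}

```text
clock: 6.38
position: [576.1, 278.6, 20.3]
ee_rot: [-1.562, 0.051, -0.055]
force: [0.4, -0.3, 0.6]
width: 62.1
```

>>> play_rows:
  targets:
    - {"fingers": 0.5, "x": 0, "y": 0, "z": 0, "rx": 0, "ry": 0, "rz": 0}
    - {"fingers": 0.5, "x": 0, "y": 0, "z": 0, "rx": 0, "ry": 0, "rz": 0}
    - {"fingers": 0.5, "x": 0, "y": 0, "z": 0, "rx": 0, "ry": 0, "rz": 0}
    - {"fingers": 0.5, "x": 0, "y": 0, "z": 0, "rx": 0, "ry": 0, "rz": 0}
    - {"fingers": 1, "x": 0, "y": 0, "z": 0, "rx": 0, "ry": 0, "rz": 0}
  squeeze: 25

```text
clock: 6.8
position: [576.4, 278.7, 21.0]
ee_rot: [-1.562, 0.05, -0.056]
force: [0.2, 0.7, -0.2]
width: 29.0
```

```bash
python3 -c "
from h import *
goal(576.5,278,60,np.radians(-3.5))
"
```

```text
at [576.4 278.7  21. ] deg -3.9 w 29.0 F [ 0.2  0.7 -0.2] j7 -0.87 t 6.8
shift xyz [  0.3 -39.   -0.4] rot [-0.008 -0.006  0.004] rows lin 0.9 rot 0.1
```

The width went below 44, so the block isn't between the pads. I'll look before doing anything else.

```bash
python3 -c "
from h import *
im=eyes.snapshot('side');crop('side',im,280,90,350,170,8,'a5.png')
g=np.clip((im/255.)**0.5*255,0,255).astype(np.uint8)
crop('side',g,270,110,360,185,8,'a5.png')
im=eyes.snapshot('top');cv2.imwrite('pics/a5t.png',im[:,:,::-1])
goal(576.5,278,60,np.radians(-3.5))
"
```

```text
at [576.2 278.6  20.7] deg -3.9 w 21.2 F [-0.4 -0.7 -0.9] j7 -0.87 t 6.9
shift xyz [  0.4 -39.3  -0.3] rot [-0.008 -0.006  0.003] rows lin 0.9 rot 0.1
```

View pics/a5.png

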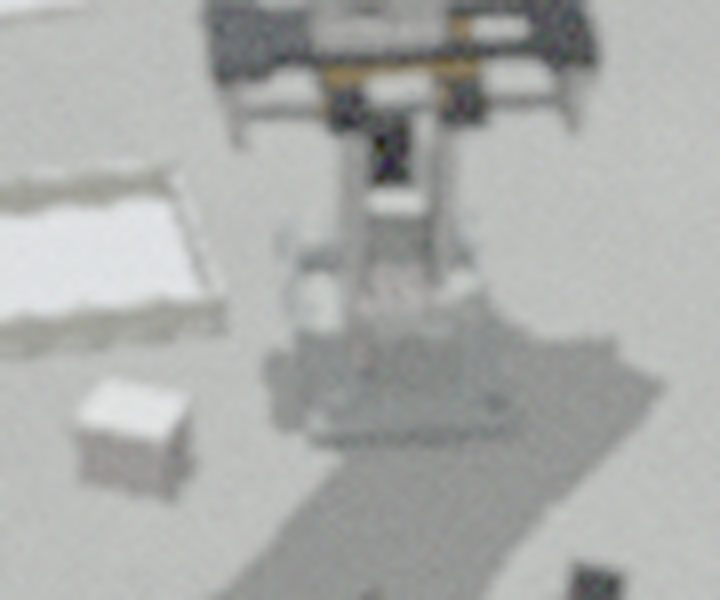

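View pics/a5t.png

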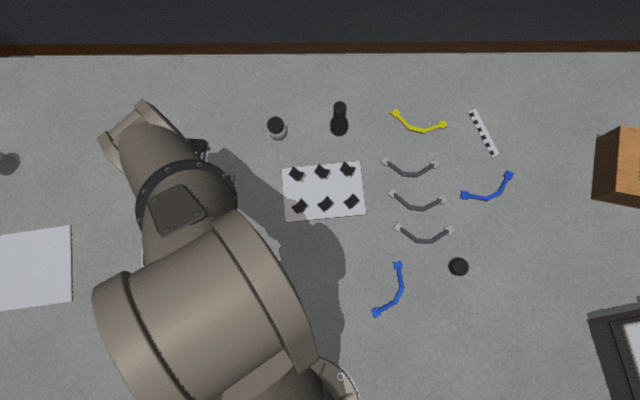

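```bash
python3 -c "
from h import *
o=np.array([270,110])
f=lambda X:((proj('side',X)-o+.5)*8).round().tolist()
print('tips',f([[576-14,278.6,21],[576+14,278.6,21],[576-22,278,48],[576+22,278,48]]))
print('blk top',f(T2([576,278,-.06],rect(0,0,44,36,0,48))), 'fixedjaw face bottom')
print('tab',f(T2([576,278,-.06],[(-15,80,96),(15,80,96),(-15,74,58),(15,74,58)])))
im=eyes.snapshot('side')
crop('side',im,285,125,345,170,12,'a6.png')
"
```

```text
tips [[366.0, 335.0], [423.0, 330.0], [351.0, 290.0], [441.0, 282.0]]
blk top [[436.0, 264.0], [346.0, 268.0], [354.0, 309.0], [446.0, 304.0]] fixedjaw face bottom
tab [[347.0, 116.0], [408.0, 113.0], [348.0, 190.0], [408.0, 187.0]]
```

View pics/a6.png

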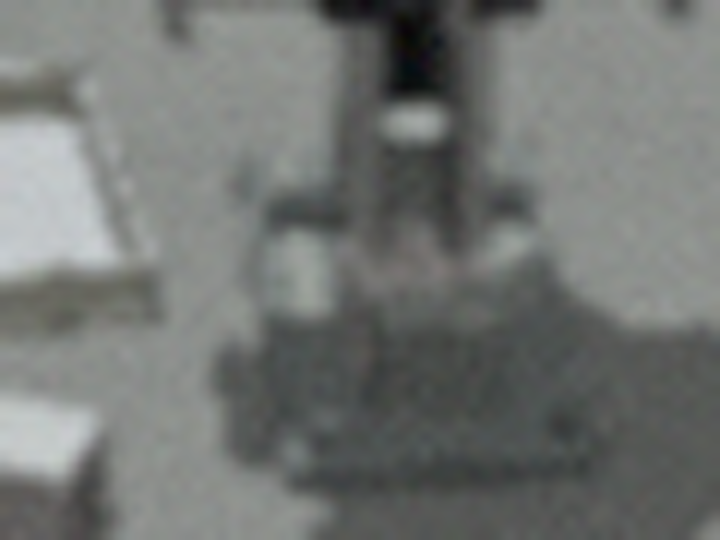

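```bash
python3 -c "
from h import *
print('a2 tip',proj('side',[[578.3,307.3,120.7],[578.3,307.3-30,120.7]]),'seen',390/6+255,262/6+80)
print('a4 tips',proj('side',[[575.7-33,277.9,99.5],[575.7+33,277.9,99.5]]),'seen',[(330/6+255,290/6+80),(450/6+255,290/6+80)])
print(unproj('side',[(319.2,146.5)],48))
s=env.observe();print(s['width'],s['force'],s['position'])
im=cv2.imread('pics/side0.png')[:,:,::-1]
crop('side',im,285,125,345,170,12,'s0v.png')
im=cv2.imread('pics/top0.png')[:,:,::-1]
crop('top',im,155,160,245,215,8.5,'t0v.png')
"
```

```text
a2 tip [[318.45764242 124.74491588]
 [319.89904371 128.77819351]] seen 320.0 123.66666666666666
a4 tips [[310.43544665 134.38861805]
 [327.70304015 132.97479667]] seen [(310.0, 128.33333333333334), (330.0, 128.33333333333334)]
[[575.35172968 269.44403887  48.        ]]
17.42199282282094 [ 0.77496126  0.5406101  -0.82360088] [576.19717855 278.63124818  20.61080565]
```

View pics/s0v.png

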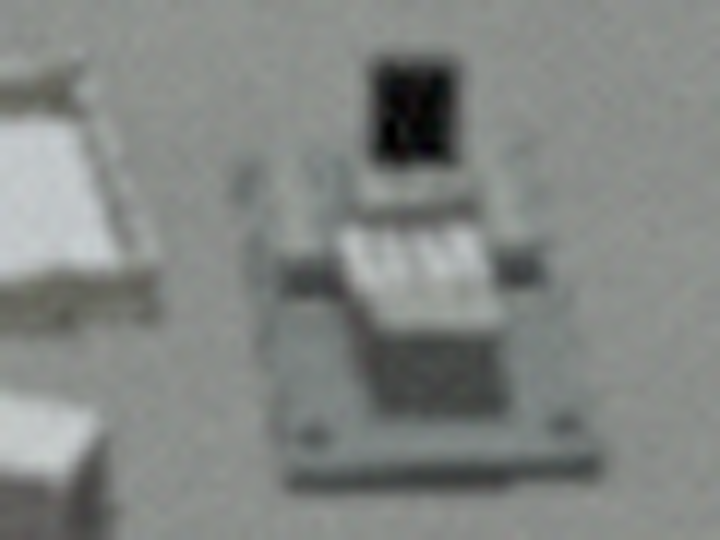

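View pics/t0v.png

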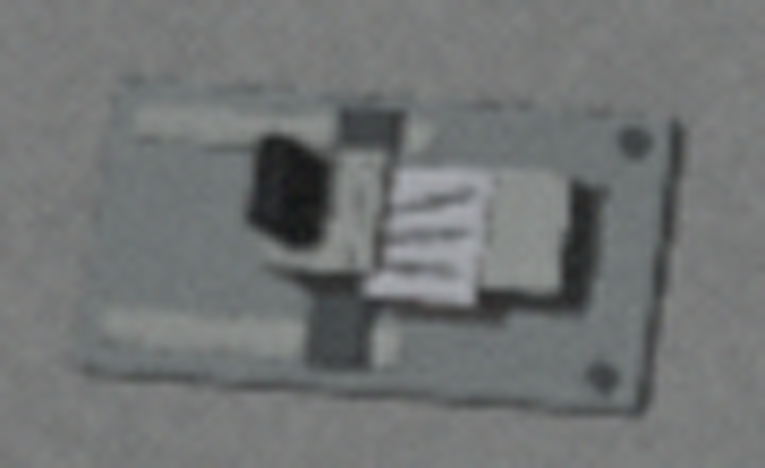

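```bash
python3 -c "
from h import *
print([a for a in dir(env) if a[0]!='_'], env.hold_point_z)
im=cv2.imread('pics/side0.png')[:,:,::-1]
s=[150.4,-657.6,176.1]; print(proj('side',[s]),proj('top',[s]))
a=np.radians(-77.1);d=np.array([np.cos(a),np.sin(a),0])*47
print(proj('side',[s+d,s-d, np.array(s)+[0,0,25]]),proj('top',[s+d,s-d]))
crop('side',im,110,280,230,400,6,'s0g.png')
im=cv2.imread('pics/top0.png')[:,:,::-1]
crop('top',im,560,300,640,400,7,'t0g.png')
"
```

```text
['MotionError', 'hold_point_z', 'observe'] 18.8
[[181.34770714 383.96604053]] [[606.15022283 368.18533311]]
[[185.84191946 408.59325053]
 [177.22843494 361.39341285]
 [178.56498687 377.15108835]] [[627.27588662 363.34599842]
 [584.98472514 373.03379269]]
```

View pics/s0g.png

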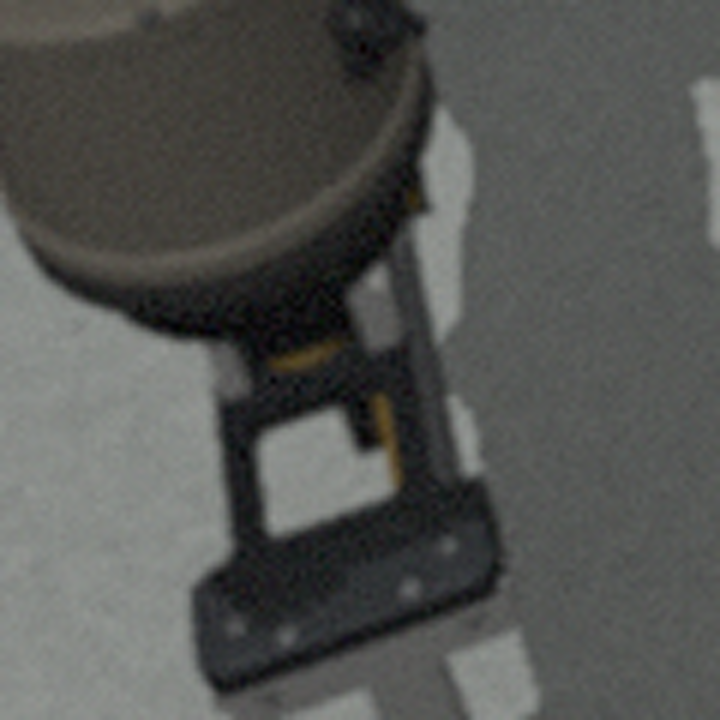

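View pics/t0g.png

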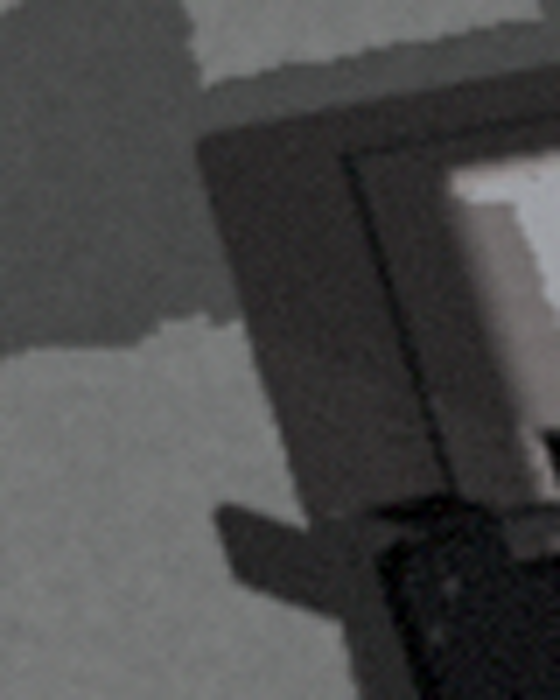

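Both cameras put the real finger tips about 25 mm above the reported TCP z, and the fingers closed just above the block top. I'll get the offset by a gentle touch on the block top, whose z is known to be 48.

>>> play_rows:
  targets:
    - {"fingers": 0.8, "x": 0, "y": 1, "z": 0, "rx": 0, "ry": 0, "rz": 0}
    - {"fingers": 0.8, "x": 0, "y": 2, "z": 0, "rx": 0, "ry": 0, "rz": 0}
  squeeze: 10

```text
clock: 7.12
position: [576.6, 278.8, 19.4]
ee_rot: [-1.562, 0.05, -0.056]
force: [-7.1, -4.9, 27.3]
width: 9.6
```

>>> play_rows:
  targets:
    - {"fingers": 0.8, "x": 0, "y": 1.5, "z": 0, "rx": 0, "ry": 0, "rz": 0}
    - {"fingers": 0.8, "x": 0, "y": 2, "z": 0, "rx": 0, "ry": 0, "rz": 0}

```text
clock: 7.28
position: [576.7, 278.9, 19.3]
ee_rot: [-1.563, 0.049, -0.057]
force: [-12.3, -8.1, 39.3]
width: 10.0
```

>>> play_rows:
  targets:
    - {"fingers": 0.8, "x": 0, "y": 1.5, "z": 0, "rx": 0, "ry": 0, "rz": 0}
    - {"fingers": 0.8, "x": 0, "y": 2, "z": 0, "rx": 0, "ry": 0, "rz": 0}

```text
clock: 7.45
position: [576.9, 278.9, 19.3]
ee_rot: [-1.563, 0.049, -0.058]
force: [-12.8, -8.3, 41.0]
width: 9.8
```

Contact came at a reported z of about 19.5 for a true 48, so true tip z is reported z plus 28. I'll back off, open and go down properly.

>>> play_rows:
  targets:
    - {"fingers": 0.8, "x": 0, "y": -10, "z": 0, "rx": 0, "ry": 0, "rz": 0}
    - {"fingers": -0.4, "x": 0, "y": -20, "z": 0, "rx": 0, "ry": 0, "rz": 0}
    - {"fingers": -0.4, "x": 0, "y": -20, "z": 0, "rx": 0, "ry": 0, "rz": 0}
    - {"fingers": -0.4, "x": 0, "y": -20, "z": 0, "rx": 0, "ry": 0, "rz": 0}
    - {"fingers": -0.4, "x": 0, "y": -20, "z": 0, "rx": 0, "ry": 0, "rz": 0}

```text
clock: 7.87
position: [576.7, 278.6, 38.9]
ee_rot: [-1.563, 0.049, -0.058]
force: [0.1, -0.0, 0.6]
width: 32.6
```

>>> play_rows:
  targets:
    - {"fingers": -0.4, "x": 0, "y": 0, "z": 0, "rx": 0, "ry": 0, "rz": 0}
    - {"fingers": -0.4, "x": 0, "y": 0, "z": 0, "rx": 0, "ry": 0, "rz": 0}
    - {"fingers": -0.4, "x": 0, "y": 0, "z": 0, "rx": 0, "ry": 0, "rz": 0}
    - {"fingers": -0.4, "x": 0, "y": 0, "z": 0, "rx": 0, "ry": 0, "rz": 0}
    - {"fingers": -0.4, "x": 0, "y": 0, "z": 0, "rx": 0, "ry": 0, "rz": 0}

```text
clock: 8.28
position: [576.7, 278.6, 38.8]
ee_rot: [-1.563, 0.049, -0.057]
force: [-1.1, -0.0, -0.2]
width: 64.7
```

```bash
python3 -c "
from h import *
im=eyes.snapshot('side');crop('side',im,270,100,360,175,8,'a7.png')
goal(576,278,-7,np.radians(-3.5))
"
```

```text
at [576.7 278.6  38.8] deg -3.9 w 65.4 F [-0.5 -0.3 -0.2] j7 -0.86 t 8.33
shift xyz [-0.9 45.8 -1. ] rot [-0.007 -0.007  0.005] rows lin 1.1 rot 0.1
```

View pics/a7.png

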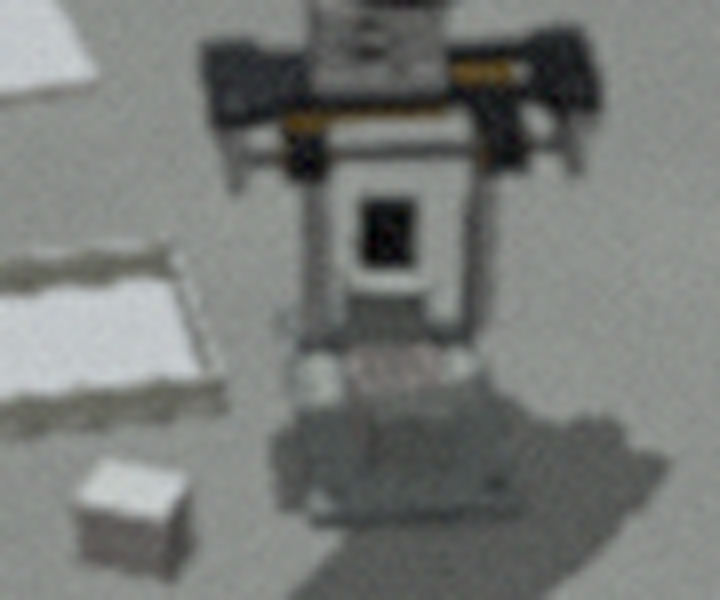

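>>> play_rows:
  targets:
    - {"fingers": -0.4, "x": -1, "y": 0, "z": -7, "rx": 0, "ry": 0, "rz": 0}
    - {"fingers": -0.4, "x": -1, "y": 15, "z": -7, "rx": 0, "ry": 0, "rz": 0}
    - {"fingers": -0.4, "x": -1, "y": 28, "z": -7, "rx": 0, "ry": 0, "rz": 0}
    - {"fingers": -0.4, "x": -1, "y": 36, "z": -7, "rx": 0, "ry": 0, "rz": 0}
    - {"fingers": -0.4, "x": -1, "y": 39, "z": -7, "rx": 0, "ry": 0, "rz": 0}

```text
clock: 8.75
position: [574.5, 271.3, -2.0]
ee_rot: [-1.564, 0.051, -0.056]
force: [-0.4, -0.6, 0.1]
width: 65.8
```

>>> play_rows:
  targets:
    - {"fingers": 1, "x": 0, "y": 3, "z": 0, "rx": 0, "ry": 0, "rz": 0}
    - {"fingers": 1, "x": 0, "y": 3, "z": 0, "rx": 0, "ry": 0, "rz": 0}
    - {"fingers": 1, "x": 0, "y": 3, "z": 0, "rx": 0, "ry": 0, "rz": 0}
    - {"fingers": 1, "x": 0, "y": 3, "z": 0, "rx": 0, "ry": 0, "rz": 0}
    - {"fingers": 1, "x": 0, "y": 3, "z": 0, "rx": 0, "ry": 0, "rz": 0}
  squeeze: 30

```text
clock: 9.17
position: [574.7, 271.6, -4.6]
ee_rot: [-1.564, 0.05, -0.056]
force: [0.3, 0.1, -1.8]
width: 43.7
```

The width stopped at 43.7, so the block is gripped. I'll lift.

>>> play_rows:
  targets:
    - {"fingers": 1, "x": 0, "y": 0, "z": 0, "rx": 0, "ry": 0, "rz": 0}
    - {"fingers": 1, "x": 0, "y": -25, "z": 0, "rx": 0, "ry": 0, "rz": 0}
    - {"fingers": 1, "x": 0, "y": -60, "z": 0, "rx": 0, "ry": 0, "rz": 0}
    - {"fingers": 1, "x": 0, "y": -100, "z": 0, "rx": 0, "ry": 0, "rz": 0}
    - {"fingers": 1, "x": 0, "y": -120, "z": 0, "rx": 0, "ry": 0, "rz": 0}

```text
clock: 9.58
position: [575.3, 271.9, 119.8]
ee_rot: [-1.562, 0.047, -0.059]
force: [1.1, 0.2, -1.6]
width: 44.2
```

```bash
python3 -c "
from h import *
im=eyes.snapshot('side');crop('side',im,250,90,360,175,7,'a8.png')
goal(428,381,80,np.radians(4))
"
```

```text
at [576.7 272.5 122.5] deg -3.9 w 43.8 F [1.3 0.4 2.1] j7 -0.81 t 9.63
shift xyz [-156.2   41.9   97.7] rot [-0.009 -0.138  0.011] rows lin 4.5 rot 1.1
```

View pics/a8.png

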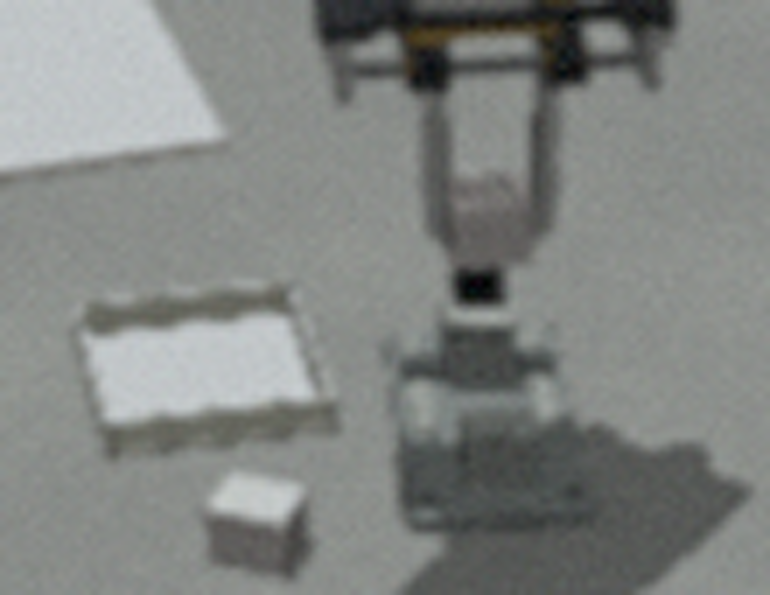

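>>> play_rows:
  targets:
    - {"fingers": 1, "x": -156, "y": 0, "z": 98, "rx": 0, "ry": -0.138, "rz": 0}
    - {"fingers": 1, "x": -156, "y": 0, "z": 98, "rx": 0, "ry": -0.138, "rz": 0}
    - {"fingers": 1, "x": -156, "y": 0, "z": 98, "rx": 0, "ry": -0.138, "rz": 0}
    - {"fingers": 1, "x": -156, "y": 0, "z": 98, "rx": 0, "ry": -0.138, "rz": 0}
    - {"fingers": 1, "x": -156, "y": 20, "z": 98, "rx": 0, "ry": -0.138, "rz": 0}

```text
clock: 10.05
position: [424.4, 386.2, 105.2]
ee_rot: [-1.557, -0.07, 0.047]
force: [0.4, 1.6, -1.7]
width: 43.7
```

```bash
python3 -c "
from h import *
goal(428,381,-10,np.radians(4))
"
```

```text
at [424.4 386.2 105.2] deg 4.3 w 43.7 F [ 0.4  1.6 -1.7] j7 -1.01 t 10.05
shift xyz [  1.4 115.2  -6.9] rot [-0.013  0.005  0.015] rows lin 2.8 rot 0.2
```

>>> play_rows:
  targets:
    - {"fingers": 1, "x": 1, "y": 30, "z": -7, "rx": -0.013, "ry": 0, "rz": 0.015}
    - {"fingers": 1, "x": 1, "y": 65, "z": -7, "rx": -0.013, "ry": 0, "rz": 0.015}
    - {"fingers": 1, "x": 1, "y": 90, "z": -7, "rx": -0.013, "ry": 0, "rz": 0.015}
    - {"fingers": 1, "x": 1, "y": 105, "z": -7, "rx": -0.013, "ry": 0, "rz": 0.015}
    - {"fingers": 1, "x": 1, "y": 109, "z": -7, "rx": -0.013, "ry": 0, "rz": 0.015}

```text
clock: 10.47
position: [426.1, 379.5, -6.6]
ee_rot: [-1.573, -0.057, 0.062]
force: [-0.3, -0.5, -2.1]
width: 43.9
```

```bash
python3 -c "
from h import *
im=eyes.snapshot('side');crop('side',im,230,100,330,175,7,'a9.png')
goal(428,381,-10,np.radians(4))
"
```

```text
at [426.4 379.9  -5.8] deg 4.3 w 43.8 F [-1.1  0.1 -2.1] j7 -1.09 t 10.52
shift xyz [1.7 4.2 1. ] rot [ 0.002  0.006 -0.003] rows lin 0.1 rot 0.1
```

View pics/a9.png

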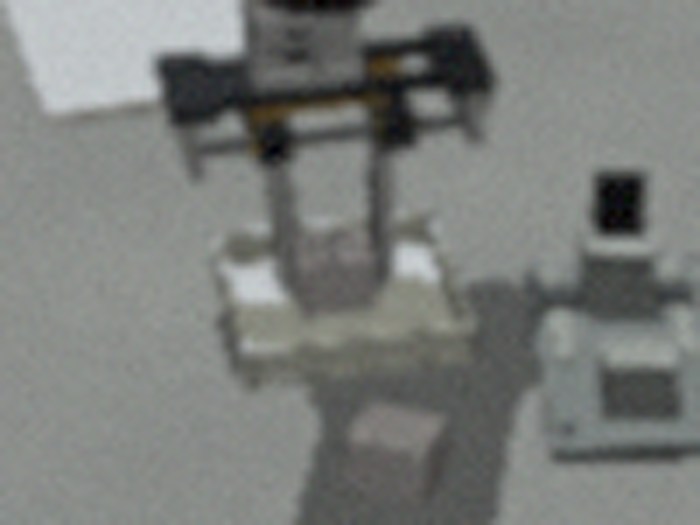

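The block is inside the tray at crop (335,270). I'll lower it until contact and release.

>>> play_rows:
  targets:
    - {"fingers": 1, "x": 1, "y": 2, "z": 1, "rx": 0, "ry": 0, "rz": 0}
    - {"fingers": 1, "x": 1, "y": 4, "z": 1, "rx": 0, "ry": 0, "rz": 0}
    - {"fingers": 1, "x": 1, "y": 5, "z": 1, "rx": 0, "ry": 0, "rz": 0}

```text
clock: 10.77
position: [427.9, 381.4, -10.0]
ee_rot: [-1.571, -0.058, 0.06]
force: [-0.2, 0.2, -0.5]
width: 43.9
```

>>> play_rows:
  targets:
    - {"fingers": 1, "x": 0, "y": 1.5, "z": 0, "rx": 0, "ry": 0, "rz": 0}
    - {"fingers": 1, "x": 0, "y": 2, "z": 0, "rx": 0, "ry": 0, "rz": 0}

```text
clock: 10.93
position: [428.3, 381.7, -11.4]
ee_rot: [-1.57, -0.059, 0.059]
force: [-0.1, 0.4, -1.5]
width: 44.1
```

>>> play_rows:
  targets:
    - {"fingers": 1, "x": 0, "y": 1, "z": 0, "rx": 0, "ry": 0, "rz": 0}
    - {"fingers": 1, "x": 0, "y": 1.5, "z": 0, "rx": 0, "ry": 0, "rz": 0}
    - {"fingers": 1, "x": 0, "y": 2, "z": 0, "rx": 0, "ry": 0, "rz": 0}

```text
clock: 11.18
position: [428.6, 381.7, -12.6]
ee_rot: [-1.571, -0.059, 0.058]
force: [-4.6, -6.2, 22.3]
width: 43.6
```

Contact. Releasing and lifting.

>>> play_rows:
  targets:
    - {"fingers": -0.5, "x": 0, "y": -1, "z": 0, "rx": 0, "ry": 0, "rz": 0}
    - {"fingers": -0.5, "x": 0, "y": -1, "z": 0, "rx": 0, "ry": 0, "rz": 0}
    - {"fingers": -0.5, "x": 0, "y": -1, "z": 0, "rx": 0, "ry": 0, "rz": 0}
    - {"fingers": -0.5, "x": 0, "y": -20, "z": 0, "rx": 0, "ry": 0, "rz": 0}
    - {"fingers": -0.5, "x": 0, "y": -60, "z": 0, "rx": 0, "ry": 0, "rz": 0}

```text
clock: 11.6
position: [426.5, 379.7, 44.3]
ee_rot: [-1.574, -0.055, 0.063]
force: [0.4, -0.8, -0.8]
width: 70.0
```

>>> play_rows:
  targets:
    - {"fingers": -0.5, "x": 0, "y": -60, "z": 0, "rx": 0, "ry": 0, "rz": 0}
    - {"fingers": -0.5, "x": 0, "y": -60, "z": 0, "rx": 0, "ry": 0, "rz": 0}

```text
clock: 11.77
position: [427.8, 381.7, 109.1]
ee_rot: [-1.571, -0.058, 0.061]
force: [1.5, 1.4, 0.6]
width: 70.3
```

```bash
python3 -c "
from h import *
im=eyes.snapshot('side');crop('side',im,250,100,350,180,7,'b1.png')
im=eyes.snapshot('top');cv2.imwrite('pics/b1t.png',im[:,:,::-1])
goal(440,212,80)
"
```

```text
at [428.2 381.4 107.7] deg 4.3 w 70.3 F [-0.1  0.5 -1.1] j7 -0.99 t 11.87
shift xyz [  -0.9   27.9 -169.8] rot [ 0.001  0.    -0.001] rows lin 4.1 rot 0.0
```

View pics/b1.png

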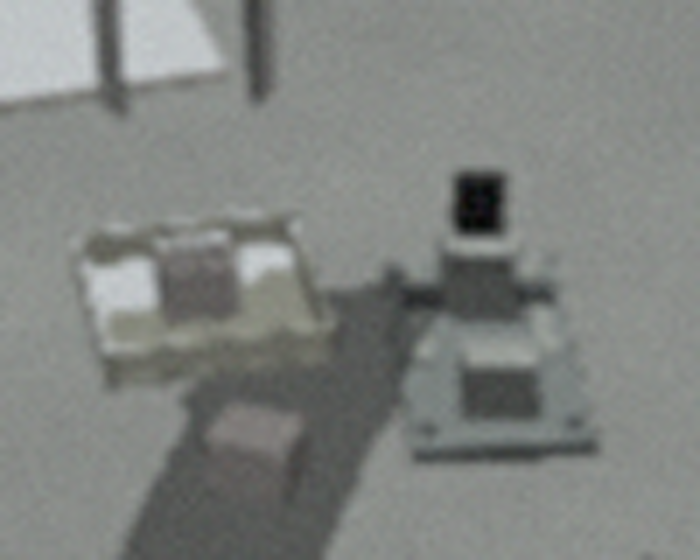

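View pics/b1t.png

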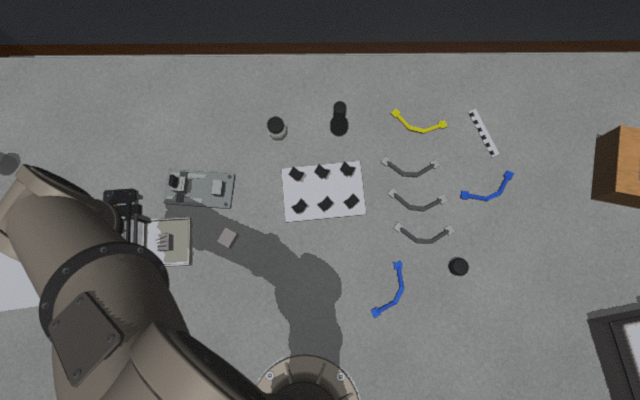

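Run:
```python
from h import *
ims={n:cv2.imread(f"pics/{n}0.png")[:,:,::-1] for n in("top","side")}
f,t=box(44,36,36)
mod=[(p,-.3) for p,_ in f]+[(t,1)]
for s in (["top"],["side"],["top","side"]):
    print(s,fit({n:ims[n] for n in s},[440,212,np.radians(-27)],mod,r=38))
im=cv2.imread("pics/b1t.png")[:,:,::-1]
g=np.clip((im/255.)**0.7*255,0,255).astype(np.uint8)
crop("top",g,135,155,245,275,6.5,"b1c.png")
```

```text
['top'] (array([440.38310908, 215.58235811,  -0.49117526]), np.float64(0.8567650134716587))
['side'] (array([440.96011637, 213.18710788,  -0.52469399]), np.float64(0.9192326720691399))
['top', 'side'] (array([441.06635604, 215.45783076,  -0.49516841]), np.float64(0.8879907829341827))
```

View pics/b1c.png

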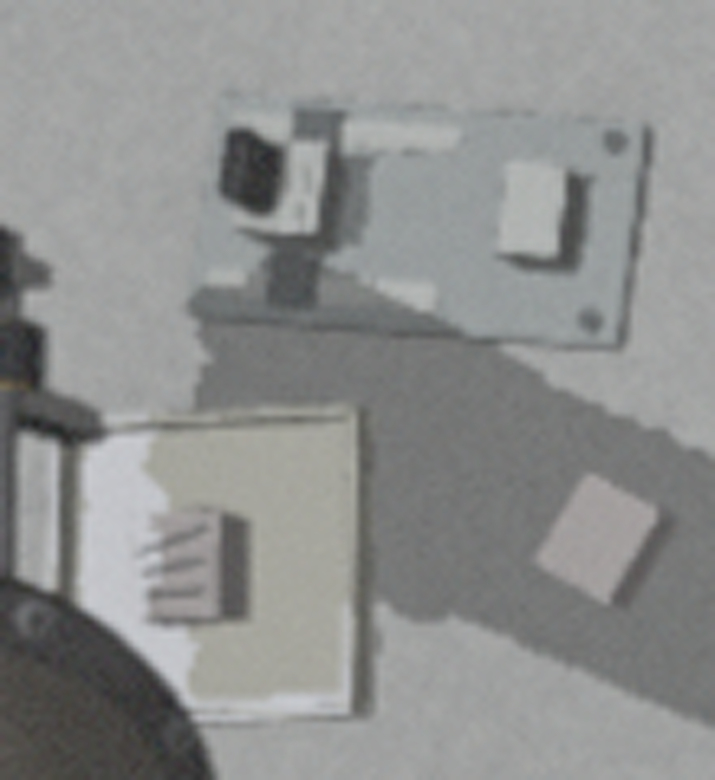

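Run:
```python
from h import *
c=np.array([(508,160),(565,165),(562,258),(498,250)])/6.5+[135,155]-.42
w=unproj("top",c,48);print(w.round(1))
d=w[0]-w[3];print(np.degrees(np.arctan2(d[1],d[0])), ((w[0]+w[3])/2).round(1))
c=np.array([(222,98),(650,122),(622,347),(195,315)])/6.5+[135,155]-.42
w=unproj("top",c,12);print(w.round(1))
print([np.degrees(np.arctan2(*(w[a]-w[b])[[1,0]])) for a,b in((0,1),(3,2),(0,3),(1,2))])
goal(440.8,214.5,80,np.radians(-28.5))
```

```text
[[597.6 257.8  48. ]
 [595.6 233.6  48. ]
 [555.6 232.5  48. ]
 [558.9 259.6  48. ]]
-2.5990971867715644 [578.2 258.7  48. ]
[[634.4 396.9  12. ]
 [624.2 207.7  12. ]
 [524.6 214.5  12. ]
 [537.5 400.4  12. ]]
[np.float64(86.91217527868527), np.float64(86.01814254659526), np.float64(-2.094249583598697), np.float64(-3.9227132594296763)]
at [428.2 381.4 107.7] deg 4.3 w 70.3 F [-0.1  0.5 -1.1] j7 -0.99 t 11.87
shift xyz [ 1.000e-01  2.790e+01 -1.674e+02] rot [ 0.002  0.572 -0.   ] rows lin 4.1 rot 4.6
```

Run:
```python
from h import *
c=np.array([(157,512),(222,507),(220,622),(150,620)])/6.5+[135,155]-.42
w=unproj("top",c,40.5);print(w.round(1),w.mean(0))
```

```text
[[448.9 396.9  40.5]
 [451.2 369.9  40.5]
 [403.9 366.7  40.5]
 [404.4 395.8  40.5]] [427.11193841 382.32173552  40.5       ]
```

>>> play_rows:
  targets:
    - {"fingers": -0.5, "x": 0, "y": 0, "z": -167, "rx": 0, "ry": 0.572, "rz": 0}
    - {"fingers": -0.5, "x": 0, "y": 0, "z": -167, "rx": 0, "ry": 0.572, "rz": 0}
    - {"fingers": -0.5, "x": 0, "y": 0, "z": -167, "rx": 0, "ry": 0.572, "rz": 0}
    - {"fingers": -0.5, "x": 0, "y": 0, "z": -167, "rx": 0, "ry": 0.572, "rz": 0}
    - {"fingers": -0.5, "x": 0, "y": 10, "z": -167, "rx": 0, "ry": 0.572, "rz": 0}

```text
clock: 12.28
position: [441.9, 207.1, 98.2]
ee_rot: [-1.537, 0.4, -0.402]
force: [1.9, 0.9, -0.5]
width: 70.4
```

```bash
python3 -c "
from h import *
goal(440.8,214.5,-14,np.radians(-28.5))
im=eyes.snapshot('side');crop('side',im,240,90,340,190,7,'b2.png')
"
```

```text
at [441.9 207.1  98.2] deg -29.3 w 70.4 F [ 1.9  0.9 -0.5] j7 -1.22 t 12.28
shift xyz [ -4.8 112.1   6.3] rot [ 0.004 -0.014  0.002] rows lin 2.7 rot 0.1
```

View pics/b2.png

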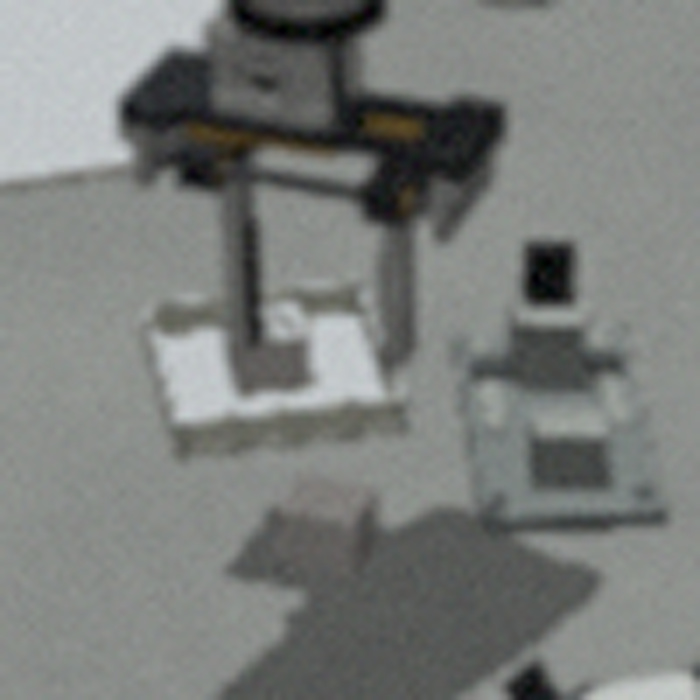

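>>> play_rows:
  targets:
    - {"fingers": -0.5, "x": -5, "y": 30, "z": 6, "rx": 0, "ry": -0.014, "rz": 0}
    - {"fingers": -0.5, "x": -5, "y": 65, "z": 6, "rx": 0, "ry": -0.014, "rz": 0}
    - {"fingers": -0.5, "x": -5, "y": 95, "z": 6, "rx": 0, "ry": -0.014, "rz": 0}
    - {"fingers": -0.5, "x": -5, "y": 108, "z": 6, "rx": 0, "ry": -0.014, "rz": 0}
    - {"fingers": -0.5, "x": -5, "y": 112, "z": 6, "rx": 0, "ry": -0.014, "rz": 0}

```text
clock: 12.75
position: [436.9, 217.3, -18.8]
ee_rot: [-1.542, 0.393, -0.386]
force: [0.1, 0.1, 0.2]
width: 71.0
```

```bash
python3 -c "
from h import *
goal(440.8,214.5,-16,np.radians(-28.5))
im=eyes.snapshot('side');crop('side',im,255,110,325,180,9,'b3.png')
"
```

```text
at [436.9 217.3 -18.8] deg -28.4 w 71.0 F [0.1 0.1 0.2] j7 -1.35 t 12.75
shift xyz [ 4.8 -2.9 -0.6] rot [ 0.007  0.001 -0.003] rows lin 0.1 rot 0.1
```

View pics/b3.png

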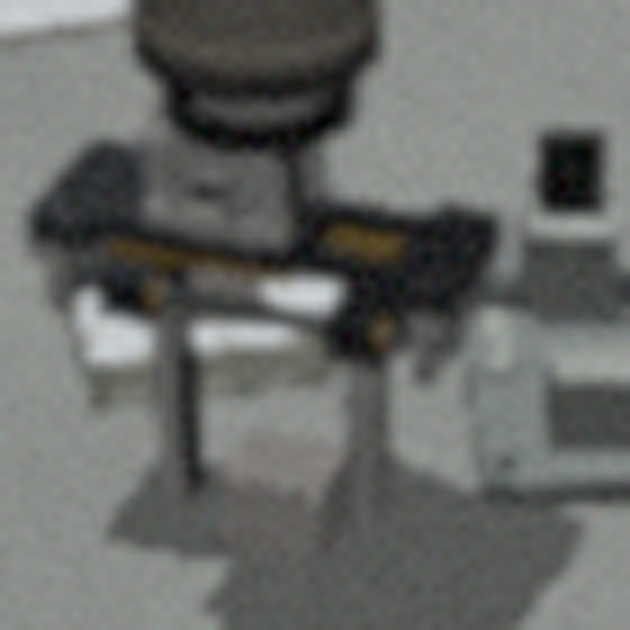

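>>> play_rows:
  targets:
    - {"fingers": 0.0, "x": 4, "y": -2, "z": 0, "rx": 0, "ry": 0, "rz": 0}
    - {"fingers": 0.3, "x": 4, "y": -2, "z": 0, "rx": 0, "ry": 0, "rz": 0}
    - {"fingers": 1, "x": 4, "y": -2, "z": 0, "rx": 0, "ry": 0, "rz": 0}
    - {"fingers": 1, "x": 4, "y": -2, "z": 0, "rx": 0, "ry": 0, "rz": 0}
    - {"fingers": 1, "x": 4, "y": -2, "z": 0, "rx": 0, "ry": 0, "rz": 0}

```text
clock: 13.22
position: [441.6, 215.9, -15.2]
ee_rot: [-1.54, 0.392, -0.388]
force: [-0.9, -0.4, 8.0]
width: 43.7
```

>>> play_rows:
  targets:
    - {"fingers": 1, "x": 0, "y": 0, "z": 0, "rx": 0, "ry": 0, "rz": 0}
    - {"fingers": 1, "x": 0, "y": 0, "z": 0, "rx": 0, "ry": 0, "rz": 0}

```text
clock: 13.38
position: [441.8, 215.9, -14.9]
ee_rot: [-1.54, 0.391, -0.388]
force: [0.0, -1.4, -1.9]
width: 44.1
```

```bash
python3 -c "
from h import *
goal(577.5,280,60,np.radians(-3.5))
"
```

```text
at [441.8 215.9 -14.9] deg -28.5 w 44.1 F [ 0.  -1.4 -1.9] j7 -1.34 t 13.38
shift xyz [ 88.7 -75.5 120.6] rot [ 0.005 -0.436 -0.002] rows lin 4.0 rot 3.5
```

>>> play_rows:
  targets:
    - {"fingers": 1, "x": 0, "y": -30, "z": 0, "rx": 0, "ry": 0, "rz": 0}
    - {"fingers": 1, "x": 0, "y": -70, "z": 0, "rx": 0, "ry": 0, "rz": 0}
    - {"fingers": 1, "x": 0, "y": -110, "z": 0, "rx": 0, "ry": 0, "rz": 0}
    - {"fingers": 1, "x": 30, "y": -115, "z": 40, "rx": 0, "ry": -0.15, "rz": 0}
    - {"fingers": 1, "x": 60, "y": -115, "z": 80, "rx": 0, "ry": -0.3, "rz": 0}

```text
clock: 13.8
position: [520.2, 251.6, 104.8]
ee_rot: [-1.564, 0.186, -0.194]
force: [1.1, 1.5, -2.4]
width: 43.9
```

```bash
python3 -c "
from h import *
goal(577.5,283,60,np.radians(-3.5))
"
```

```text
at [520.2 251.6 104.8] deg -13.8 w 43.9 F [ 1.1  1.5 -2.4] j7 -1.0 t 13.8
shift xyz [47.8 45.1 44.2] rot [ 0.002 -0.181  0.005] rows lin 1.9 rot 1.4
```

>>> play_rows:
  targets:
    - {"fingers": 1, "x": 48, "y": 0, "z": 44, "rx": 0, "ry": -0.181, "rz": 0}
    - {"fingers": 1, "x": 48, "y": 0, "z": 44, "rx": 0, "ry": -0.181, "rz": 0}
    - {"fingers": 1, "x": 48, "y": 20, "z": 44, "rx": 0, "ry": -0.181, "rz": 0}
    - {"fingers": 1, "x": 48, "y": 40, "z": 44, "rx": 0, "ry": -0.181, "rz": 0}
    - {"fingers": 1, "x": 48, "y": 45, "z": 44, "rx": 0, "ry": -0.181, "rz": 0}

```text
clock: 14.22
position: [576.1, 281.8, 56.9]
ee_rot: [-1.574, 0.047, -0.049]
force: [-0.5, -1.0, -2.2]
width: 43.9
```

```bash
python3 -c "
from h import *
goal(577.5,283,-1,np.radians(-3.5))
im=eyes.snapshot('side');crop('side',im,270,100,360,175,8,'b4.png')
"
```

```text
at [576.1 281.8  56.9] deg -3.5 w 43.9 F [-0.5 -1.  -2.2] j7 -0.87 t 14.22
shift xyz [ 1.2 57.9  1.5] rot [0.004 0.    0.002] rows lin 1.4 rot 0.0
```

View pics/b4.png

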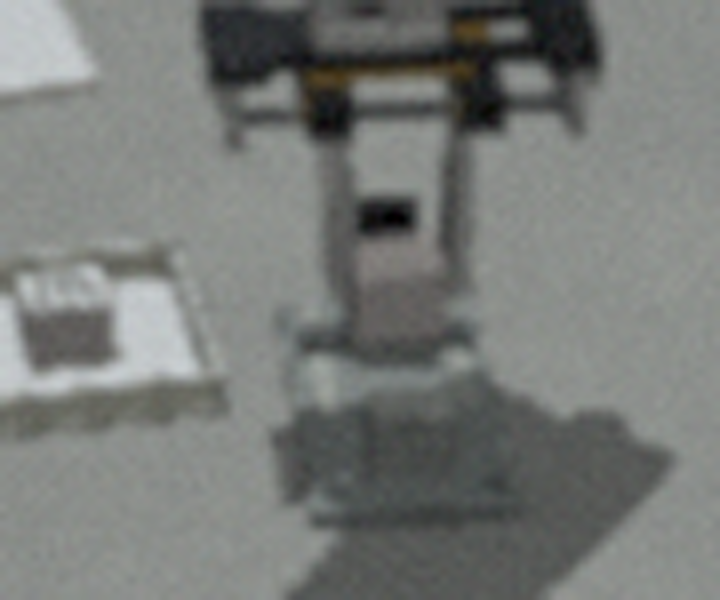

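>>> play_rows:
  targets:
    - {"fingers": 1, "x": 1, "y": 20, "z": 2, "rx": 0.004, "ry": 0, "rz": 0}
    - {"fingers": 1, "x": 1, "y": 40, "z": 2, "rx": 0.004, "ry": 0, "rz": 0}
    - {"fingers": 1, "x": 1, "y": 50, "z": 2, "rx": 0.004, "ry": 0, "rz": 0}
    - {"fingers": 1, "x": 1, "y": 54, "z": 2, "rx": 0.004, "ry": 0, "rz": 0}
    - {"fingers": 1, "x": 1, "y": 56, "z": 2, "rx": 0.004, "ry": 0, "rz": 0}

```text
clock: 14.68
position: [577.2, 283.5, 1.6]
ee_rot: [-1.571, 0.046, -0.049]
force: [-1.1, 0.4, -2.1]
width: 43.9
```

>>> play_rows:
  targets:
    - {"fingers": 1, "x": 0, "y": 1.5, "z": 0, "rx": 0, "ry": 0, "rz": 0}
    - {"fingers": 1, "x": 0, "y": 2.5, "z": 0, "rx": 0, "ry": 0, "rz": 0}

```text
clock: 14.85
position: [577.8, 283.9, 0.2]
ee_rot: [-1.57, 0.045, -0.05]
force: [0.3, 0.3, -1.4]
width: 43.7
```

>>> play_rows:
  targets:
    - {"fingers": 1, "x": 0, "y": 1.5, "z": 0, "rx": 0, "ry": 0, "rz": 0}
    - {"fingers": 1, "x": 0, "y": 2.5, "z": 0, "rx": 0, "ry": 0, "rz": 0}

```text
clock: 15.02
position: [578.3, 284.1, -1.5]
ee_rot: [-1.57, 0.045, -0.051]
force: [-0.3, 0.5, -1.5]
width: 43.5
```

>>> play_rows:
  targets:
    - {"fingers": 1, "x": 0, "y": 1, "z": 0, "rx": 0, "ry": 0, "rz": 0}
    - {"fingers": 1, "x": 0, "y": 1.5, "z": 0, "rx": 0, "ry": 0, "rz": 0}

```text
clock: 15.18
position: [578.5, 284.2, -2.8]
ee_rot: [-1.569, 0.044, -0.051]
force: [-0.8, 1.1, -2.5]
width: 43.6
```

>>> play_rows:
  targets:
    - {"fingers": 1, "x": -1.5, "y": 1, "z": -1, "rx": 0, "ry": 0, "rz": 0}
    - {"fingers": 1, "x": -1.5, "y": 2, "z": -1, "rx": 0, "ry": 0, "rz": 0}

```text
clock: 15.35
position: [578.4, 284.2, -3.2]
ee_rot: [-1.568, 0.042, -0.053]
force: [-1.7, -1.7, 28.1]
width: 43.3
```

>>> play_rows:
  targets:
    - {"fingers": 1, "x": 0, "y": 1, "z": 0, "rx": 0, "ry": 0, "rz": 0}
    - {"fingers": 1, "x": 0, "y": 1.5, "z": 0, "rx": 0, "ry": 0, "rz": 0}

```text
clock: 15.52
position: [578.5, 284.4, -3.2]
ee_rot: [-1.568, 0.042, -0.054]
force: [-8.4, -4.5, 28.5]
width: 43.8
```

>>> play_rows:
  targets:
    - {"fingers": 1, "x": 0, "y": -1.5, "z": 0, "rx": 0, "ry": 0, "rz": 0}
    - {"fingers": 1, "x": -1.5, "y": -1, "z": -3, "rx": 0, "ry": 0, "rz": 0}
    - {"fingers": 1, "x": -1.5, "y": 0, "z": -3, "rx": 0, "ry": 0, "rz": 0}

```text
clock: 15.77
position: [576.7, 280.9, -3.2]
ee_rot: [-1.568, 0.042, -0.054]
force: [-2.4, 1.9, 22.2]
width: 43.2
```

>>> play_rows:
  targets:
    - {"fingers": -0.4, "x": 0, "y": 0, "z": 0, "rx": 0, "ry": 0, "rz": 0}
    - {"fingers": -0.4, "x": 0, "y": 0, "z": 0, "rx": 0, "ry": 0, "rz": 0}
    - {"fingers": -0.4, "x": 0, "y": 0, "z": 0, "rx": 0, "ry": 0, "rz": 0}
    - {"fingers": -0.4, "x": 0, "y": -20, "z": 0, "rx": 0, "ry": 0, "rz": 0}
    - {"fingers": -0.4, "x": 0, "y": -60, "z": 0, "rx": 0, "ry": 0, "rz": 0}

```text
clock: 16.18
position: [573.5, 279.3, 53.1]
ee_rot: [-1.571, 0.047, -0.049]
force: [-0.5, -0.4, 0.1]
width: 65.2
```

```bash
python3 -c "
from h import *
goal(580,354,110,np.radians(86.5))
im=eyes.snapshot('side');crop('side',im,270,100,360,175,8,'b5.png')
"
```

```text
at [573.5 279.3  53.1] deg -3.5 w 65.2 F [-0.5 -0.4  0.1] j7 -0.87 t 16.18
shift xyz [  2.  -56.9  74.9] rot [ 2.000e-03 -1.571e+00  1.000e-03] rows lin 2.3 rot 12.6
```

View pics/b5.png

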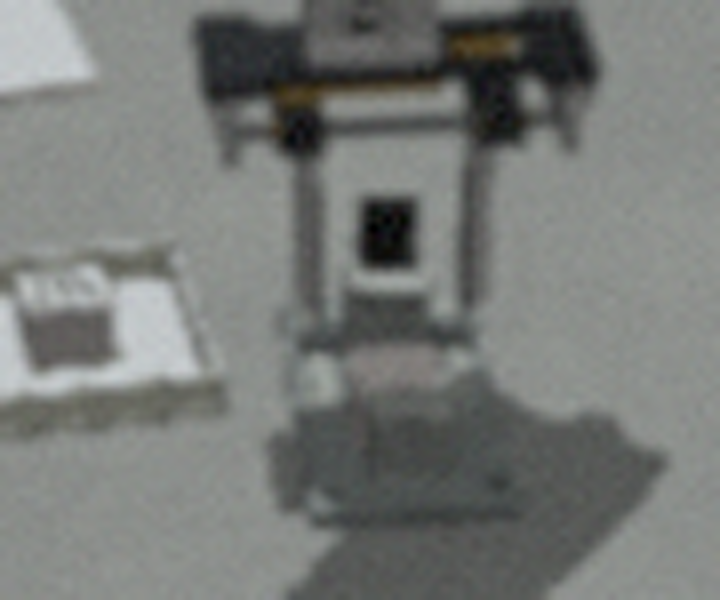

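>>> play_rows:
  targets:
    - {"fingers": -0.4, "x": 2, "y": -60, "z": 20, "rx": 0, "ry": -0.1, "rz": 0}
    - {"fingers": -0.4, "x": 2, "y": -60, "z": 75, "rx": 0, "ry": -1.571, "rz": 0}
    - {"fingers": -0.4, "x": 2, "y": -60, "z": 75, "rx": 0, "ry": -1.571, "rz": 0}
    - {"fingers": -0.4, "x": 2, "y": -60, "z": 75, "rx": 0, "ry": -1.571, "rz": 0}
    - {"fingers": -0.4, "x": 2, "y": -60, "z": 75, "rx": 0, "ry": -1.571, "rz": 0}

```text
clock: 16.65
position: [583.5, 359.3, 124.8]
ee_rot: [-1.526, -0.44, 0.418]
force: [0.2, -0.9, -0.1]
width: 65.5
```

```bash
python3 -c "
from h import *
goal(581,355,105,np.radians(86.5))
"
```

```text
at [583.5 359.3 124.8] deg 31.4 w 65.5 F [ 0.2 -0.9 -0.1] j7 -0.38 t 16.65
shift xyz [-4.7 19.8 -2.3] rot [ 0.008 -0.962  0.012] rows lin 0.5 rot 7.7
```

>>> play_rows:
  targets:
    - {"fingers": -0.4, "x": -5, "y": 0, "z": -2, "rx": 0, "ry": -0.962, "rz": 0}
    - {"fingers": -0.4, "x": -5, "y": 0, "z": -2, "rx": 0, "ry": -0.962, "rz": 0}
    - {"fingers": -0.4, "x": -5, "y": 0, "z": -2, "rx": 0, "ry": -0.962, "rz": 0}
    - {"fingers": -0.4, "x": -5, "y": 0, "z": -2, "rx": 0, "ry": -0.962, "rz": 0}
    - {"fingers": -0.4, "x": -5, "y": 0, "z": -2, "rx": 0, "ry": -0.962, "rz": 0}

```text
clock: 17.07
position: [580.4, 355.0, 124.7]
ee_rot: [-1.375, -0.921, 0.898]
force: [-0.7, 1.6, -0.1]
width: 65.8
```

>>> play_rows:
  targets:
    - {"fingers": -0.3, "x": 0, "y": 0, "z": 0, "rx": 0, "ry": -0.35, "rz": 0}
    - {"fingers": -0.3, "x": 0, "y": 0, "z": 0, "rx": 0, "ry": -0.35, "rz": 0}
    - {"fingers": -0.3, "x": 0, "y": 0, "z": 0, "rx": 0, "ry": -0.35, "rz": 0}

```text
clock: 17.32
position: [580.6, 355.0, 124.6]
ee_rot: [-1.235, -1.189, 1.166]
force: [0.0, -0.5, -0.4]
width: 61.3
```

```bash
python3 -c "
from h import *
im=eyes.snapshot('side');crop('side',im,270,80,360,175,6,'b6.png')
goal(581,355,37,np.radians(86.5))
"
```

```text
at [580.6 354.9 124.4] deg 87.9 w 61.1 F [ 1.1 -0.8 -0.1] j7 0.51 t 17.37
shift xyz [-0.4 87.4  0.8] rot [0.013 0.024 0.006] rows lin 2.1 rot 0.2
```

View pics/b6.png

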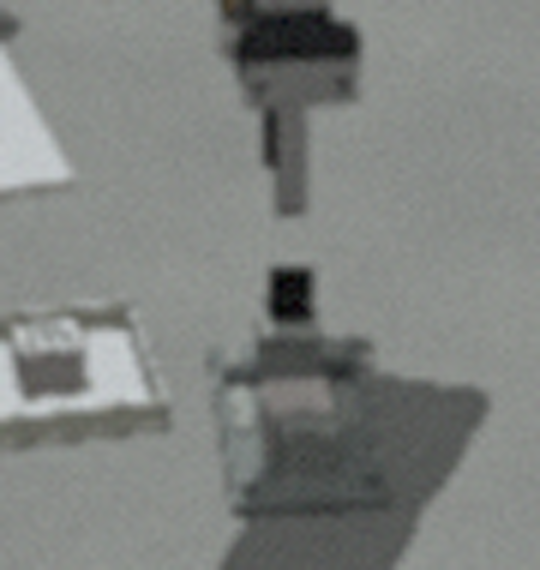

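>>> play_rows:
  targets:
    - {"fingers": -0.3, "x": 0, "y": 30, "z": 1, "rx": 0.013, "ry": 0.024, "rz": 0.006}
    - {"fingers": -0.3, "x": 0, "y": 60, "z": 1, "rx": 0.013, "ry": 0.024, "rz": 0.006}
    - {"fingers": -0.1, "x": 0, "y": 78, "z": 1, "rx": 0.013, "ry": 0.024, "rz": 0.006}
    - {"fingers": 0.2, "x": 0, "y": 84, "z": 1, "rx": 0.013, "ry": 0.024, "rz": 0.006}
    - {"fingers": 0.5, "x": 0, "y": 85, "z": 1, "rx": 0.013, "ry": 0.024, "rz": 0.006}

```text
clock: 17.78
position: [580.1, 355.0, 38.1]
ee_rot: [-1.237, -1.161, 1.165]
force: [0.3, -0.1, -0.3]
width: 44.5
```

>>> play_rows:
  targets:
    - {"fingers": 1, "x": 0, "y": 0, "z": 0, "rx": 0, "ry": 0, "rz": 0}
    - {"fingers": 1, "x": 0, "y": 0, "z": 0, "rx": 0, "ry": 0, "rz": 0}
    - {"fingers": 1, "x": 0, "y": 0, "z": 0, "rx": 0, "ry": 0, "rz": 0}
    - {"fingers": 1, "x": 0, "y": 0, "z": 0, "rx": 0, "ry": 0, "rz": 0}
    - {"fingers": 1, "x": 0, "y": 0, "z": 0, "rx": 0, "ry": 0, "rz": 0}
  squeeze: 20

```text
clock: 18.2
position: [580.5, 355.3, 39.0]
ee_rot: [-1.238, -1.162, 1.163]
force: [1.8, -0.7, 4.8]
width: 11.8
```

>>> play_rows:
  targets:
    - {"fingers": 1, "x": -8, "y": 0, "z": 0, "rx": 0, "ry": 0, "rz": 0}
    - {"fingers": 1, "x": -16, "y": 0, "z": 0, "rx": 0, "ry": 0, "rz": 0}
    - {"fingers": 1, "x": -24, "y": 0, "z": 0, "rx": 0, "ry": 0, "rz": 0}
    - {"fingers": 1, "x": -32, "y": 0, "z": 0, "rx": 0, "ry": 0, "rz": 0}
    - {"fingers": 1, "x": -37, "y": 0, "z": 0, "rx": 0, "ry": 0, "rz": 0}

```text
clock: 18.62
position: [577.8, 318.4, 39.1]
ee_rot: [-1.237, -1.162, 1.163]
force: [-0.8, 6.5, -8.0]
width: 12.0
```

>>> play_rows:
  targets:
    - {"fingers": 1, "x": -2, "y": 0, "z": 0, "rx": 0, "ry": 0, "rz": 0}
    - {"fingers": 1, "x": -4, "y": 0, "z": 0, "rx": 0, "ry": 0, "rz": 0}
    - {"fingers": 1, "x": -5, "y": 0, "z": 0, "rx": 0, "ry": 0, "rz": 0}
    - {"fingers": 1, "x": -6, "y": 0, "z": 0, "rx": 0, "ry": 0, "rz": 0}

```text
clock: 18.95
position: [577.4, 312.8, 39.1]
ee_rot: [-1.236, -1.162, 1.163]
force: [1.0, 4.8, -7.1]
width: 12.0
```

>>> play_rows:
  targets:
    - {"fingers": 1, "x": -1, "y": 0, "z": 0, "rx": 0, "ry": 0, "rz": 0}
    - {"fingers": 1, "x": -2, "y": 0, "z": 0, "rx": 0, "ry": 0, "rz": 0}
    - {"fingers": 1, "x": -2, "y": 0, "z": 0, "rx": 0, "ry": 0, "rz": 0}

```text
clock: 19.2
position: [577.4, 312.3, 39.1]
ee_rot: [-1.235, -1.164, 1.161]
force: [3.7, 9.6, -10.4]
width: 11.7
```

>>> play_rows:
  targets:
    - {"fingers": 1, "x": -1.5, "y": 0, "z": 0, "rx": 0, "ry": 0, "rz": 0}
    - {"fingers": 1, "x": -2.5, "y": 0, "z": 0, "rx": 0, "ry": 0, "rz": 0}
    - {"fingers": 1, "x": -2.5, "y": 0, "z": 0, "rx": 0, "ry": 0, "rz": 0}

```text
clock: 19.45
position: [577.4, 312.5, 39.1]
ee_rot: [-1.232, -1.168, 1.159]
force: [5.8, 16.1, -16.9]
width: 12.1
```

The jaw comes to a firm stop at y≈312.4, about where it was shut at the start. Releasing.

>>> play_rows:
  targets:
    - {"fingers": 0.2, "x": 0, "y": 0, "z": 0, "rx": 0, "ry": 0, "rz": 0}
    - {"fingers": 0.2, "x": 0, "y": 0, "z": 0, "rx": 0, "ry": 0, "rz": 0}
    - {"fingers": 0.2, "x": 0, "y": 0, "z": 0, "rx": 0, "ry": 0, "rz": 0}
    - {"fingers": 0.0, "x": 0, "y": -10, "z": 0, "rx": 0, "ry": 0, "rz": 0}
    - {"fingers": 0.0, "x": 0, "y": -50, "z": 0, "rx": 0, "ry": 0, "rz": 0}

```text
clock: 19.87
position: [575.0, 309.7, 85.2]
ee_rot: [-1.23, -1.161, 1.165]
force: [0.5, -1.7, -1.5]
width: 41.7
```

>>> play_rows:
  targets:
    - {"fingers": 0.0, "x": -80, "y": -100, "z": 0, "rx": 0, "ry": 0, "rz": 0}
    - {"fingers": 0.0, "x": -120, "y": -130, "z": 0, "rx": 0, "ry": 0, "rz": 0}
    - {"fingers": 0.0, "x": -160, "y": -130, "z": 0, "rx": 0, "ry": 0, "rz": 0}
    - {"fingers": 0.0, "x": -200, "y": -130, "z": 0, "rx": 0, "ry": 0, "rz": 0}
    - {"fingers": 0.0, "x": -200, "y": -130, "z": 0, "rx": 0, "ry": 0, "rz": 0}

```text
clock: 20.28
position: [565.5, 141.0, 203.9]
ee_rot: [-1.231, -1.162, 1.166]
force: [1.6, -0.9, -0.1]
width: 46.9
```

```bash
python3 -c "
from h import *
im=eyes.snapshot('side');cv2.imwrite('pics/c1s.png',im[:,:,::-1]);crop('side',im,255,110,345,180,7,'c1.png')
im=eyes.snapshot('top');cv2.imwrite('pics/c1t.png',im[:,:,::-1])
goal(600,-150,170,np.radians(0))
"
```

```text
at [567.6 135.  204.7] deg 86.0 w 47.0 F [ 0.4  0.1 -0. ] j7 0.87 t 20.38
shift xyz [-282.1   34.6  -52.2] rot [-0.002  1.502 -0.003] rows lin 6.9 rot 12.0
```

View pics/c1.png

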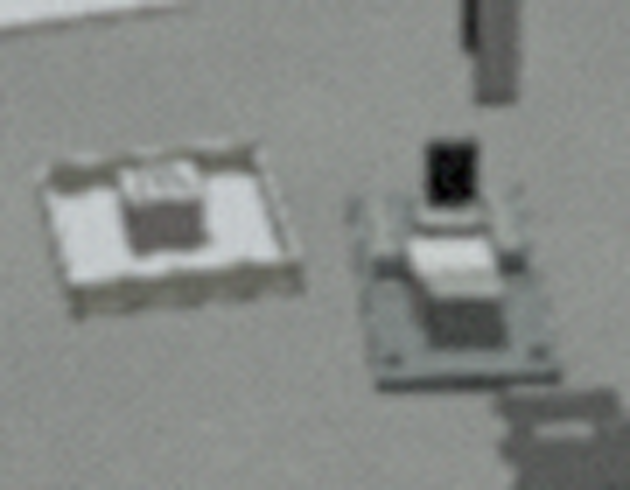

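View pics/c1t.png

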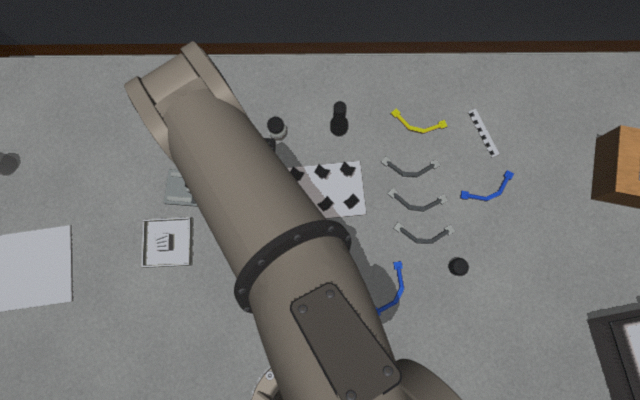

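The top view is partly blocked by the arm, but the marked block is in the tray at (165,242) and the levers haven't moved. In the side crop the vise is shut on the blank at (455,255). Refitting the levers.

```bash
sed -i 's/62\*c/60*c/;s/-62\*s/-60*s/' h.py
cat > fl.py <<'E'
from h import *
import sys
def levfit(imt,ims_,p0s):
    out=[]
    for p0 in p0s:
        r=[fit({k:v for k,v in d.items() if v is not None},p0,lever(),r=100) for d in ({"top":imt},{"side":ims_},{"top":imt,"side":ims_})]
        print([ (a.round(1)[:2].tolist(),round(a[2],3),round(c,2)) for a,c in r])
E
python3 - <<'E'
from fl import *
levfit(cv2.imread("pics/c1t.png")[:,:,::-1],cv2.imread("pics/c1s.png")[:,:,::-1],[[624.6,-286,1.5],[528.5,-300.3,1.42],[438.2,-317.5,1.5]])
im=cv2.imread("pics/c1s.png")[:,:,::-1];crop('side',im,290,220,410,310,6,'c2.png')
E
```

```text
[([624.7, -286.4], np.float64(1.535), np.float64(0.64)), ([624.2, -286.5], np.float64(1.45), np.float64(0.58)), ([624.3, -284.5], np.float64(1.473), np.float64(0.59))]
[([528.8, -300.6], np.float64(1.46), np.float64(0.57)), ([529.4, -299.8], np.float64(1.369), np.float64(0.5)), ([529.0, -301.2], np.float64(1.442), np.float64(0.52))]
[([438.4, -317.9], np.float64(1.549), np.float64(0.43)), ([438.1, -317.5], np.float64(1.463), np.float64(0.3)), ([438.3, -317.9], np.float64(1.522), np.float64(0.35))]
```

View pics/c2.png

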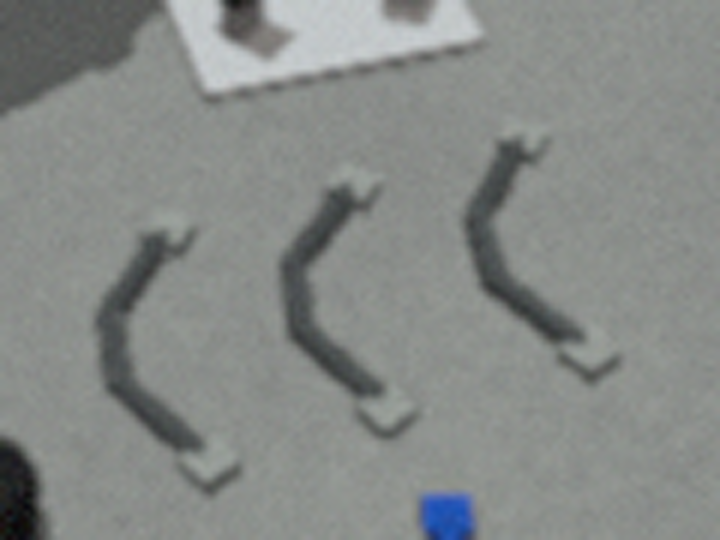

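```bash
python3 -c "
from h import *
goal(624.5,-286.4,100,-0.05)
"
```

```text
at [567.6 135.  204.7] deg 86.0 w 47.0 F [ 0.4  0.1 -0. ] j7 0.87 t 20.38
shift xyz [-416.5  104.5  -86.3] rot [-0.002  1.552 -0.003] rows lin 10.5 rot 12.4
```

>>> play_rows:
  targets:
    - {"fingers": 0.05, "x": -417, "y": 20, "z": -86, "rx": 0, "ry": 1.552, "rz": 0}
    - {"fingers": 0.05, "x": -417, "y": 20, "z": -86, "rx": 0, "ry": 1.552, "rz": 0}
    - {"fingers": 0.05, "x": -417, "y": 20, "z": -86, "rx": 0, "ry": 1.552, "rz": 0}
    - {"fingers": 0.05, "x": -417, "y": 20, "z": -86, "rx": 0, "ry": 1.552, "rz": 0}
    - {"fingers": 0.05, "x": -417, "y": 20, "z": -86, "rx": 0, "ry": 1.552, "rz": 0}

```text
clock: 20.8
position: [593.9, -65.9, 194.5]
ee_rot: [-1.456, -0.684, 0.688]
force: [0.4, 0.4, -0.1]
width: 45.0
```

```bash
python3 -c "
from h import *
goal(624.5,-286.4,100,-0.05)
"
```

```text
at [593.9 -65.9 194.5] deg 50.4 w 45.0 F [ 0.4  0.4 -0.1] j7 0.65 t 20.8
shift xyz [-150.2   93.9 -164.6] rot [-0.003  0.929 -0.003] rows lin 5.8 rot 7.4
```

>>> play_rows:
  targets:
    - {"fingers": 0.05, "x": -150, "y": 30, "z": -165, "rx": 0, "ry": 0.929, "rz": 0}
    - {"fingers": 0.05, "x": -150, "y": 30, "z": -165, "rx": 0, "ry": 0.929, "rz": 0}
    - {"fingers": 0.05, "x": -150, "y": 30, "z": -165, "rx": 0, "ry": 0.929, "rz": 0}
    - {"fingers": 0.05, "x": -150, "y": 30, "z": -165, "rx": 0, "ry": 0.929, "rz": 0}
    - {"fingers": 0.05, "x": -150, "y": 30, "z": -165, "rx": 0, "ry": 0.929, "rz": 0}

```text
clock: 21.22
position: [622.6, -270.4, 167.1]
ee_rot: [-1.559, -0.197, 0.202]
force: [1.1, -0.4, 1.3]
width: 44.6
```

```bash
python3 -c "
from h import *
goal(624.5,-286.4,60,-0.05)
"
```

```text
at [ 622.6 -270.4  167.1] deg 14.6 w 44.6 F [ 1.1 -0.4  1.3] j7 0.37 t 21.22
shift xyz [ -1.9 107.1 -16.2] rot [-0.002  0.304 -0.003] rows lin 2.6 rot 2.4
```

>>> play_rows:
  targets:
    - {"fingers": 0.05, "x": -2, "y": 40, "z": -16, "rx": 0, "ry": 0.304, "rz": 0}
    - {"fingers": 0.05, "x": -2, "y": 75, "z": -16, "rx": 0, "ry": 0.304, "rz": 0}
    - {"fingers": 0.05, "x": -2, "y": 107, "z": -16, "rx": 0, "ry": 0.304, "rz": 0}
    - {"fingers": 0.05, "x": -2, "y": 130, "z": -16, "rx": 0, "ry": 0.304, "rz": 0}
    - {"fingers": 0.05, "x": -2, "y": 135, "z": -16, "rx": 0, "ry": 0.304, "rz": 0}

```text
clock: 21.63
position: [622.0, -285.1, 28.4]
ee_rot: [-1.567, 0.045, -0.032]
force: [-0.6, 0.0, -0.1]
width: 44.6
```

```bash
python3 -c "
from h import *
goal(624.5,-286.4,-26,-0.05)
im=eyes.snapshot('side');crop('side',im,320,190,420,290,7,'c3.png')
o=np.array([320,190]);print(((proj('side',[[624.5,-286.4,6],[624.5,-286.4,60]])-o+.5)*7).round())
im=eyes.snapshot('top');crop('top',im,340,130,460,250,6,'c3t.png')
"
```

```text
at [ 622.  -285.1   28.4] deg -2.8 w 44.6 F [-0.6  0.  -0.1] j7 0.06 t 21.63
shift xyz [ 3.  54.4 -1.4] rot [-0.003  0.001 -0.009] rows lin 1.3 rot 0.1
[[354. 498.]
 [367. 408.]]
```

View pics/c3.png

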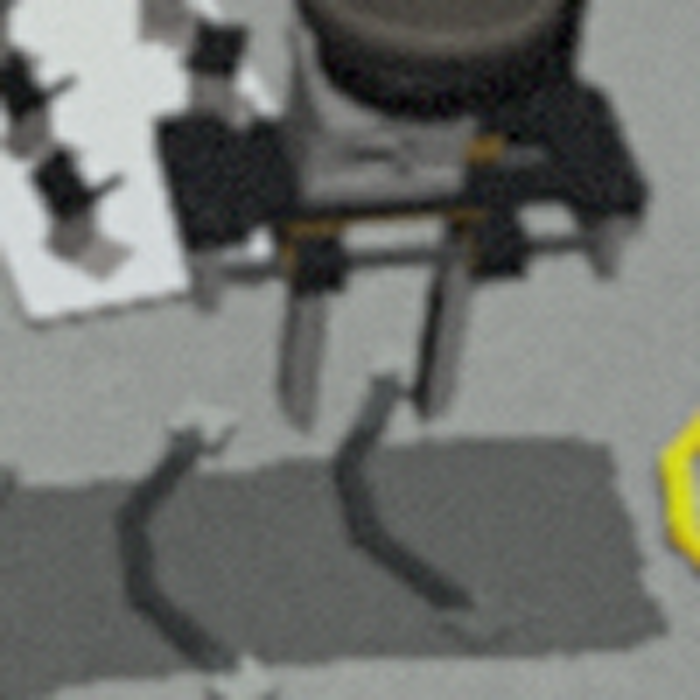

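View pics/c3t.png

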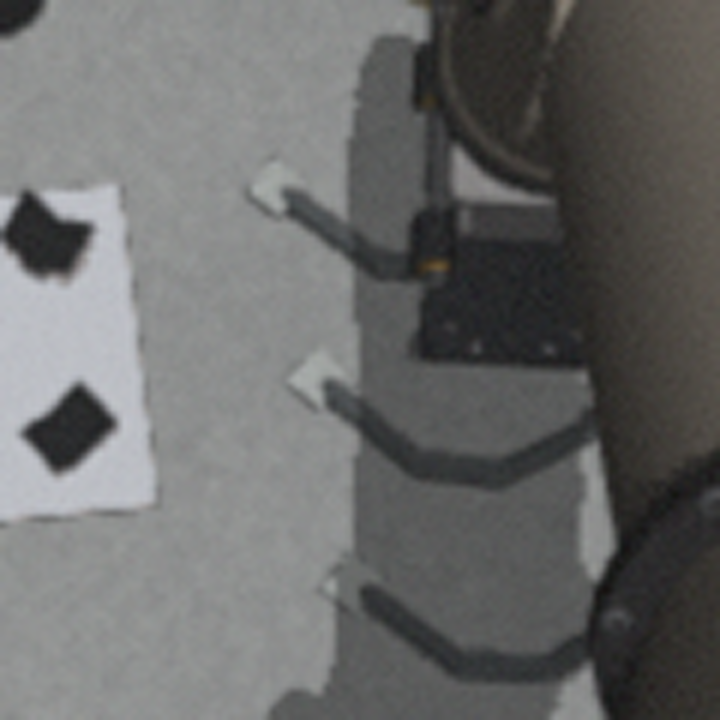

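Aligned: the tips straddle the bar at crop (300,425) and (430,410). I'll go down carefully.

>>> play_rows:
  targets:
    - {"fingers": 0.05, "x": 3, "y": 20, "z": -1, "rx": 0, "ry": 0, "rz": 0}
    - {"fingers": 0.05, "x": 3, "y": 38, "z": -1, "rx": 0, "ry": 0, "rz": 0}
    - {"fingers": 0.05, "x": 3, "y": 48, "z": -1, "rx": 0, "ry": 0, "rz": 0}
    - {"fingers": 0.05, "x": 3, "y": 52, "z": -1, "rx": 0, "ry": 0, "rz": 0}
    - {"fingers": 0.05, "x": 3, "y": 53, "z": -1, "rx": 0, "ry": 0, "rz": 0}

```text
clock: 22.15
position: [627.1, -286.6, -20.4]
ee_rot: [-1.568, 0.042, -0.035]
force: [-0.1, -0.5, 0.7]
width: 44.6
```

>>> play_rows:
  targets:
    - {"fingers": 0.05, "x": -2, "y": 3, "z": 0, "rx": 0, "ry": 0, "rz": 0}
    - {"fingers": 0.05, "x": -2, "y": 5, "z": 0, "rx": 0, "ry": 0, "rz": 0}
    - {"fingers": 0.05, "x": -2, "y": 6, "z": 0, "rx": 0, "ry": 0, "rz": 0}

```text
clock: 22.4
position: [625.3, -286.8, -25.6]
ee_rot: [-1.569, 0.041, -0.035]
force: [0.2, -0.4, -0.2]
width: 44.5
```

>>> play_rows:
  targets:
    - {"fingers": 1, "x": 0, "y": 0, "z": 0, "rx": 0, "ry": 0, "rz": 0}
    - {"fingers": 1, "x": 0, "y": 0, "z": 0, "rx": 0, "ry": 0, "rz": 0}
    - {"fingers": 1, "x": 0, "y": 0, "z": 0, "rx": 0, "ry": 0, "rz": 0}
    - {"fingers": 1, "x": 0, "y": 0, "z": 0, "rx": 0, "ry": 0, "rz": 0}
    - {"fingers": 1, "x": 0, "y": 0, "z": 0, "rx": 0, "ry": 0, "rz": 0}
  squeeze: 40

```text
clock: 22.82
position: [625.4, -286.8, -25.5]
ee_rot: [-1.569, 0.041, -0.035]
force: [-0.3, -0.4, 0.2]
width: 14.6
```

>>> play_rows:
  targets:
    - {"fingers": 1, "x": 0, "y": 0, "z": 0, "rx": 0, "ry": 0, "rz": 0}
    - {"fingers": 1, "x": 0, "y": -15, "z": 0, "rx": 0, "ry": 0, "rz": 0}
    - {"fingers": 1, "x": 0, "y": -45, "z": 0, "rx": 0, "ry": 0, "rz": 0}
    - {"fingers": 1, "x": 0, "y": -85, "z": 0, "rx": 0, "ry": 0, "rz": 0}
    - {"fingers": 1, "x": 0, "y": -120, "z": 0, "rx": 0, "ry": 0, "rz": 0}

```text
clock: 23.23
position: [625.6, -286.7, 97.1]
ee_rot: [-1.568, 0.041, -0.035]
force: [1.1, -0.3, -1.3]
width: 11.5
```

```bash
python3 -c "
from h import *
goal(567,42.4,100,0.105+np.pi/2)
im=eyes.snapshot('side');crop('side',im,320,170,420,290,6,'c4.png')
im=eyes.snapshot('top');crop('top',im,340,130,460,250,6,'c4t.png')
"
```

```text
at [ 625.6 -286.7   97.1] deg -2.8 w 11.5 F [ 1.1 -0.3 -1.3] j7 0.09 t 23.23
shift xyz [-74.4  -2.  325.9] rot [ 1.000e-03  1.418e+00 -5.000e-03] rows lin 8.0 rot 11.3
```

View pics/c4.png

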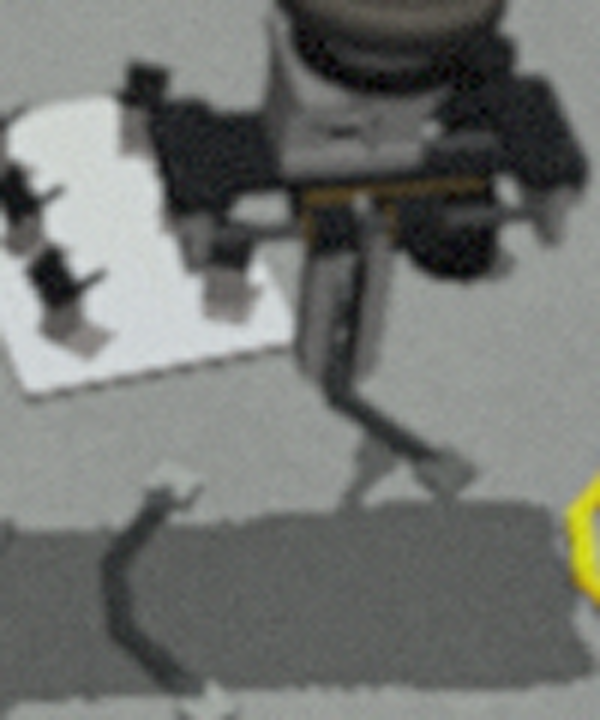

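View pics/c4t.png

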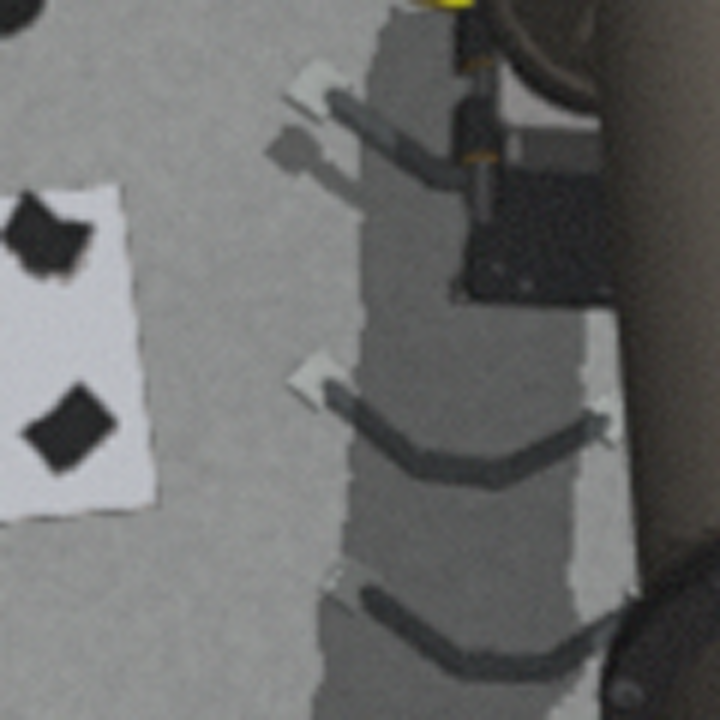

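Lever held level, legs toward +x. I'll swing it to lane 3 with a turn of -81°.

>>> play_rows:
  targets:
    - {"fingers": 1, "x": -74, "y": 0, "z": 326, "rx": 0, "ry": 1.418, "rz": 0}
    - {"fingers": 1, "x": -74, "y": 0, "z": 326, "rx": 0, "ry": 1.418, "rz": 0}
    - {"fingers": 1, "x": -74, "y": 0, "z": 326, "rx": 0, "ry": 1.418, "rz": 0}
    - {"fingers": 1, "x": -74, "y": 0, "z": 326, "rx": 0, "ry": 1.418, "rz": 0}
    - {"fingers": 1, "x": -74, "y": 0, "z": 326, "rx": 0, "ry": 1.418, "rz": 0}

```text
clock: 23.75
position: [591.2, -82.2, 99.1]
ee_rot: [-1.504, 0.526, -0.526]
force: [1.2, 0.2, -1.8]
width: 11.1
```

```bash
python3 -c "
from h import *
goal(567,42.4,100,0.105+np.pi/2)
"
```

```text
at [591.2 -82.2  99.1] deg -38.5 w 11.1 F [ 1.2  0.2 -1.8] j7 -0.79 t 23.75
shift xyz [-96.5  -0.7  82.4] rot [-0.002  0.794 -0.001] rows lin 3.0 rot 6.4
```

>>> play_rows:
  targets:
    - {"fingers": 1, "x": -97, "y": 0, "z": 82, "rx": 0, "ry": 0.794, "rz": 0}
    - {"fingers": 1, "x": -97, "y": 0, "z": 82, "rx": 0, "ry": 0.794, "rz": 0}
    - {"fingers": 1, "x": -97, "y": 0, "z": 82, "rx": 0, "ry": 0.794, "rz": 0}
    - {"fingers": 1, "x": -97, "y": 0, "z": 82, "rx": 0, "ry": 0.794, "rz": 0}
    - {"fingers": 1, "x": -97, "y": 0, "z": 82, "rx": 0, "ry": 0.794, "rz": 0}

```text
clock: 24.17
position: [565.2, 47.2, 99.9]
ee_rot: [-1.335, 0.981, -0.979]
force: [0.1, -0.3, -2.8]
width: 11.3
```

>>> play_rows:
  targets:
    - {"fingers": 1, "x": 0, "y": 20, "z": 0, "rx": 0, "ry": 0.17, "rz": 0}
    - {"fingers": 1, "x": 0, "y": 40, "z": 0, "rx": 0, "ry": 0.17, "rz": 0}
    - {"fingers": 1, "x": 0, "y": 45, "z": 0, "rx": 0, "ry": 0.17, "rz": 0}

```text
clock: 24.42
position: [563.7, 47.7, 53.0]
ee_rot: [-1.269, 1.112, -1.106]
force: [-1.6, -1.2, -2.2]
width: 11.5
```

```bash
cat > look.py <<'E'
from h import *
import sys
# draw lever model at assumed lane & current
def look(tag,lane,z=None,win_s=(290,150,400,250),win_t=(265,140,385,240)):
    for n,w,k in(("side",win_s,7),("top",win_t,6)):
        im=eyes.snapshot(n);x0,y0,x1,y1=w
        c=cv2.resize(im[y0:y1,x0:x1,::-1],None,fx=k,fy=k,interpolation=cv2.INTER_CUBIC)
        if lane is not None:
            for q,_ in lever(z if z else 43):
                q=((proj(n,T2(lane,q))-[x0-.5,y0-.5])*k).round().astype(int); cv2.polylines(c,[q],True,(0,255,255),1)
        cv2.imwrite(f"pics/{tag}_{n}.png",c)
L={1:(581.7,-96.8,.105),2:(574.4,-27.2,.105),3:(567.0,42.4,.105)}
E
python3 -c "
from look import *
goal(567,42.4,11,0.105+np.pi/2)
s=env.observe();p=s['position'];M=rv().as_matrix();a=np.arctan2(M[1,0],M[0,0])+np.pi/2
look('d1',(p[0],p[1],a),p[2]+28+4)
"
```

```text
at [563.7  47.7  53. ] deg -82.3 w 11.5 F [-1.6 -1.2 -2.2] j7 -1.75 t 24.42
shift xyz [ 5.9 41.9  2.6] rot [ 0.001  0.03  -0.003] rows lin 1.0 rot 0.2
```

View pics/d1_side.png

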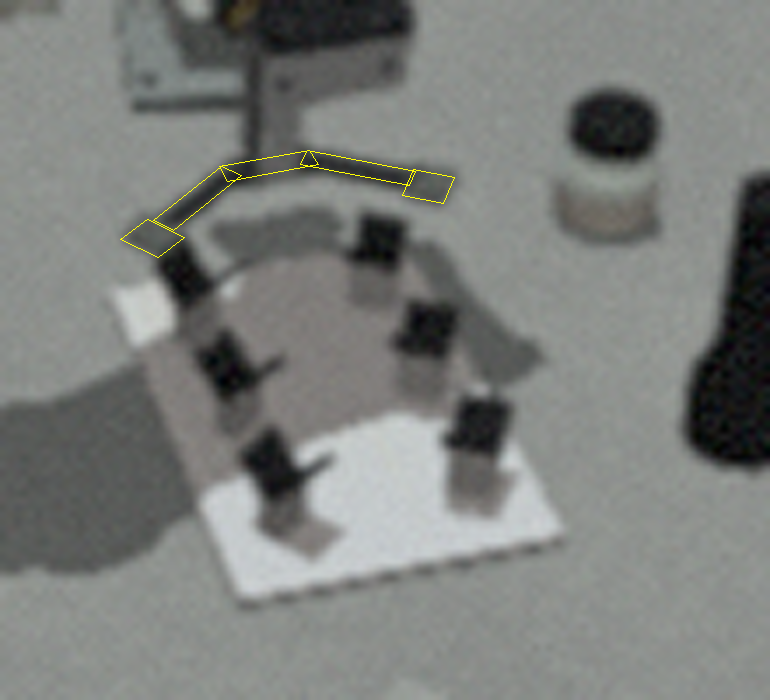

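View pics/d1_top.png

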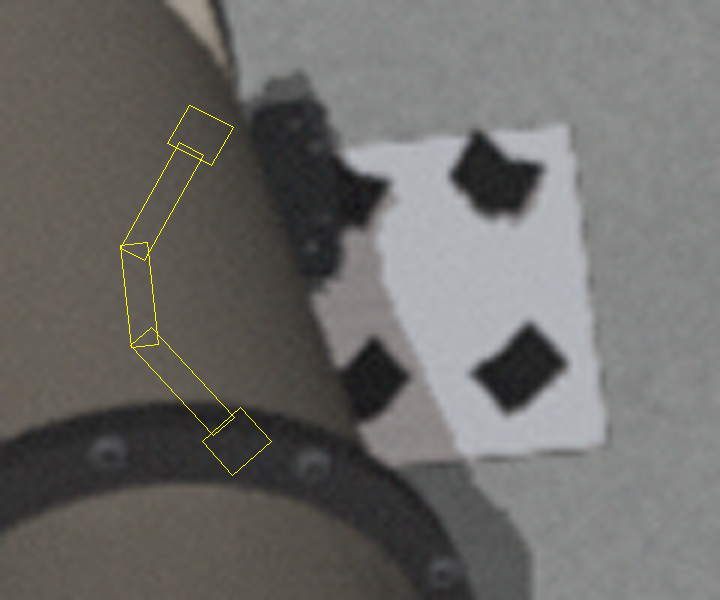

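The overlay matches the held lever exactly. Adjust and lower toward lane 3.

>>> play_rows:
  targets:
    - {"fingers": 1, "x": 6, "y": 0, "z": 3, "rx": 0, "ry": 0.03, "rz": 0}
    - {"fingers": 1, "x": 6, "y": 10, "z": 3, "rx": 0, "ry": 0.03, "rz": 0}
    - {"fingers": 1, "x": 6, "y": 22, "z": 3, "rx": 0, "ry": 0.03, "rz": 0}
    - {"fingers": 1, "x": 6, "y": 25, "z": 3, "rx": 0, "ry": 0.03, "rz": 0}

```text
clock: 24.85
position: [567.4, 41.5, 27.6]
ee_rot: [-1.258, 1.132, -1.125]
force: [-0.7, 0.0, -1.9]
width: 11.4
```

```bash
python3 -c "
from look import *
goal(567,42.4,11,0.105+np.pi/2)
look('d2',L[3],43)
"
```

```text
at [567.4  41.5  27.6] deg -83.8 w 11.4 F [-0.7  0.  -1.9] j7 -1.77 t 24.85
shift xyz [-0.9 16.6 -0.3] rot [ 0.002  0.004 -0.003] rows lin 0.4 rot 0.0
```

View pics/d2_side.png

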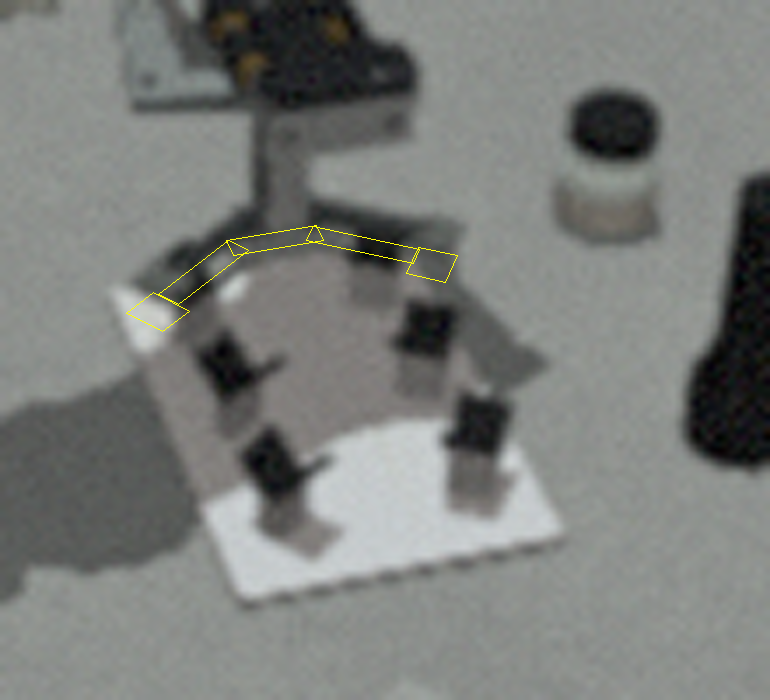

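>>> play_rows:
  targets:
    - {"fingers": 1, "x": -1, "y": 5, "z": 0, "rx": 0, "ry": 0, "rz": 0}
    - {"fingers": 1, "x": -1, "y": 9, "z": 0, "rx": 0, "ry": 0, "rz": 0}
    - {"fingers": 1, "x": -1, "y": 13, "z": 0, "rx": 0, "ry": 0, "rz": 0}

```text
clock: 25.2
position: [567.3, 43.0, 14.9]
ee_rot: [-1.258, 1.132, -1.124]
force: [-0.1, -0.2, -2.3]
width: 11.5
```

>>> play_rows:
  targets:
    - {"fingers": 1, "x": 0, "y": 1.5, "z": 0, "rx": 0, "ry": 0, "rz": 0}
    - {"fingers": 1, "x": 0, "y": 2.5, "z": 0, "rx": 0, "ry": 0, "rz": 0}

```text
clock: 25.37
position: [567.0, 43.1, 12.1]
ee_rot: [-1.259, 1.132, -1.124]
force: [-1.4, 0.4, 1.8]
width: 11.5
```

>>> play_rows:
  targets:
    - {"fingers": 1, "x": 0, "y": 1, "z": 0, "rx": 0, "ry": 0, "rz": 0}
    - {"fingers": 1, "x": 0, "y": 2, "z": 0, "rx": 0, "ry": 0, "rz": 0}

```text
clock: 25.53
position: [567.3, 43.3, 11.0]
ee_rot: [-1.259, 1.132, -1.124]
force: [-7.1, 0.3, 23.1]
width: 11.6
```

Seated at reported 11.0, against about 11.4 predicted. Releasing.

>>> play_rows:
  targets:
    - {"fingers": 0.4, "x": 0, "y": -0.5, "z": 0, "rx": 0, "ry": 0, "rz": 0}
    - {"fingers": 0.4, "x": 0, "y": -0.5, "z": 0, "rx": 0, "ry": 0, "rz": 0}
    - {"fingers": 0.4, "x": 0, "y": -0.5, "z": 0, "rx": 0, "ry": 0, "rz": 0}
    - {"fingers": 0.4, "x": 0, "y": -15, "z": 0, "rx": 0, "ry": 0, "rz": 0}
    - {"fingers": 0.1, "x": 0, "y": -50, "z": 0, "rx": 0, "ry": 0, "rz": 0}

```text
clock: 25.95
position: [564.7, 42.8, 58.0]
ee_rot: [-1.264, 1.136, -1.121]
force: [-0.5, -1.1, -0.3]
width: 32.2
```

>>> play_rows:
  targets:
    - {"fingers": 0.1, "x": 0, "y": -60, "z": 0, "rx": 0, "ry": 0, "rz": 0}
    - {"fingers": 0.1, "x": 40, "y": -80, "z": 0, "rx": 0, "ry": 0, "rz": 0}
    - {"fingers": 0.05, "x": 80, "y": -80, "z": 0, "rx": 0, "ry": 0, "rz": 0}

```text
clock: 26.2
position: [576.0, -26.6, 141.8]
ee_rot: [-1.26, 1.127, -1.12]
force: [2.1, -0.1, 0.5]
width: 44.3
```

```bash
python3 -c "
from look import *
look('d3',L[3],43)
goal(528.8,-300.4,60,1.44-np.pi/2)
"; cp pics/d3_side.png pics/d3s.png
```

```text
at [574.8 -36.1 138.6] deg -84.1 w 45.0 F [-0.1 -0.  -0.7] j7 -1.59 t 26.3
shift xyz [258.2  78.9 -72.5] rot [ 0.004 -1.337 -0.004] rows lin 6.7 rot 10.7
```

View pics/d3_side.png

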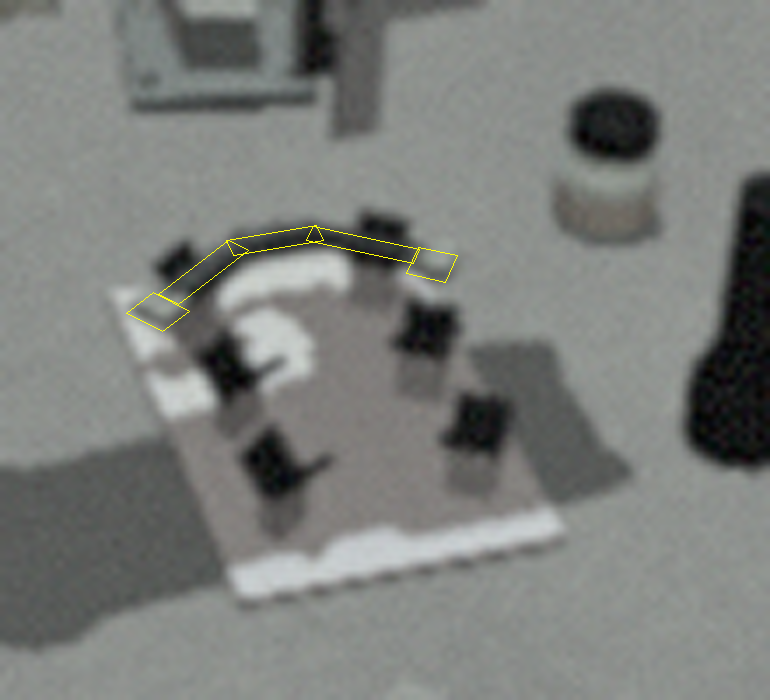

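Lane 3 is seated and the overlay coincides. Before lever B I'll check that nothing has been knocked.

Run:
```python
from fl import *
t=eyes.snapshot('top');s=eyes.snapshot('side')
cv2.imwrite('pics/e1t.png',t[:,:,::-1]);cv2.imwrite('pics/e1s.png',s[:,:,::-1])
levfit(t,s,[[528.8,-300.4,1.44],[438.3,-317.6,1.52]])
```

```text
[([528.6, -300.7], np.float64(1.466), np.float64(0.63)), ([528.9, -300.4], np.float64(1.379), np.float64(0.59)), ([528.5, -301.2], np.float64(1.44), np.float64(0.6))]
[([438.4, -318.4], np.float64(1.556), np.float64(0.38)), ([438.7, -316.2], np.float64(1.444), np.float64(0.31)), ([438.3, -317.3], np.float64(1.516), np.float64(0.34))]
```

View pics/e1s.png

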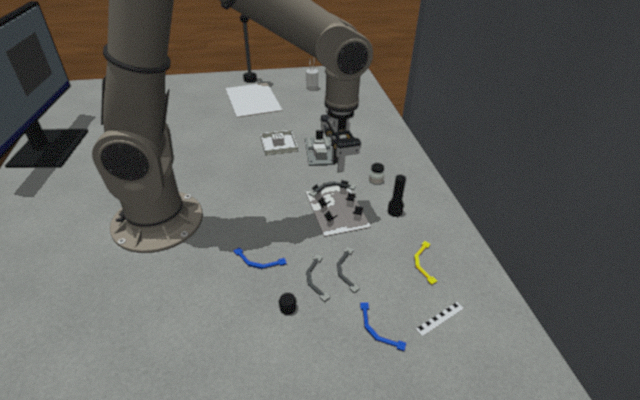

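Two grey levers remain, at (345,270) and (316,278), both unmoved. Go to B.

>>> play_rows:
  targets:
    - {"fingers": 0.05, "x": 258, "y": 0, "z": -73, "rx": 0, "ry": -1.337, "rz": 0}
    - {"fingers": 0.05, "x": 258, "y": 0, "z": -73, "rx": 0, "ry": -1.337, "rz": 0}
    - {"fingers": 0.05, "x": 258, "y": 0, "z": -73, "rx": 0, "ry": -1.337, "rz": 0}
    - {"fingers": 0.05, "x": 258, "y": 0, "z": -73, "rx": 0, "ry": -1.337, "rz": 0}
    - {"fingers": 0.05, "x": 258, "y": 0, "z": -73, "rx": 0, "ry": -1.337, "rz": 0}

```text
clock: 26.82
position: [542.0, -214.5, 135.7]
ee_rot: [-1.458, 0.703, -0.687]
force: [1.7, -0.7, 0.2]
width: 44.7
```

```bash
python3 -c "
from h import *
goal(528.7,-300.6,40,1.45-np.pi/2)
"
```

```text
at [ 542.  -214.5  135.7] deg -51.0 w 44.7 F [ 1.7 -0.7  0.2] j7 -0.71 t 26.82
shift xyz [ 59.3  95.6 -64. ] rot [ 0.002 -0.769 -0.01 ] rows lin 3.1 rot 6.2
```

>>> play_rows:
  targets:
    - {"fingers": 0.05, "x": 59, "y": 20, "z": -64, "rx": 0, "ry": -0.769, "rz": 0}
    - {"fingers": 0.05, "x": 59, "y": 30, "z": -64, "rx": 0, "ry": -0.769, "rz": 0}
    - {"fingers": 0.05, "x": 59, "y": 40, "z": -64, "rx": 0, "ry": -0.769, "rz": 0}
    - {"fingers": 0.05, "x": 59, "y": 50, "z": -64, "rx": 0, "ry": -0.769, "rz": 0}
    - {"fingers": 0.05, "x": 59, "y": 60, "z": -64, "rx": 0, "ry": -0.769, "rz": 0}

```text
clock: 27.23
position: [528.4, -300.1, 73.8]
ee_rot: [-1.557, 0.224, -0.206]
force: [0.8, -0.3, -0.5]
width: 44.6
```

```bash
python3 -c "
from h import *
goal(528.7,-300.6,5,1.45-np.pi/2)
"
```

```text
at [ 528.4 -300.1   73.8] deg -15.7 w 44.6 F [ 0.8 -0.3 -0.5] j7 -0.01 t 27.23
shift xyz [ 1.3 68.8 -0.5] rot [-0.002 -0.153 -0.012] rows lin 1.7 rot 1.2
```

>>> play_rows:
  targets:
    - {"fingers": 0.05, "x": 1, "y": 20, "z": -1, "rx": 0, "ry": -0.153, "rz": -0.012}
    - {"fingers": 0.05, "x": 1, "y": 40, "z": -1, "rx": 0, "ry": -0.153, "rz": -0.012}
    - {"fingers": 0.05, "x": 1, "y": 60, "z": -1, "rx": 0, "ry": -0.153, "rz": -0.012}
    - {"fingers": 0.05, "x": 1, "y": 68, "z": -1, "rx": 0, "ry": -0.153, "rz": -0.012}

```text
clock: 27.57
position: [527.0, -298.9, 2.7]
ee_rot: [-1.564, 0.096, -0.092]
force: [-0.7, 0.1, 0.0]
width: 44.4
```

```bash
python3 -c "
from look import *
look('e2',(528.7,-300.6,1.45),9,win_s=(300,210,400,310),win_t=(370,150,470,250))
goal(528.7,-300.6,-25.5,1.45-np.pi/2)
"
```

```text
at [ 527.6 -299.4    4.1] deg -6.9 w 44.4 F [ 0.2  0.3 -0.7] j7 0.09 t 27.67
shift xyz [ 1.4 29.6 -1.2] rot [-0.004  0.001 -0.002] rows lin 0.7 rot 0.0
```

View pics/e2_side.png

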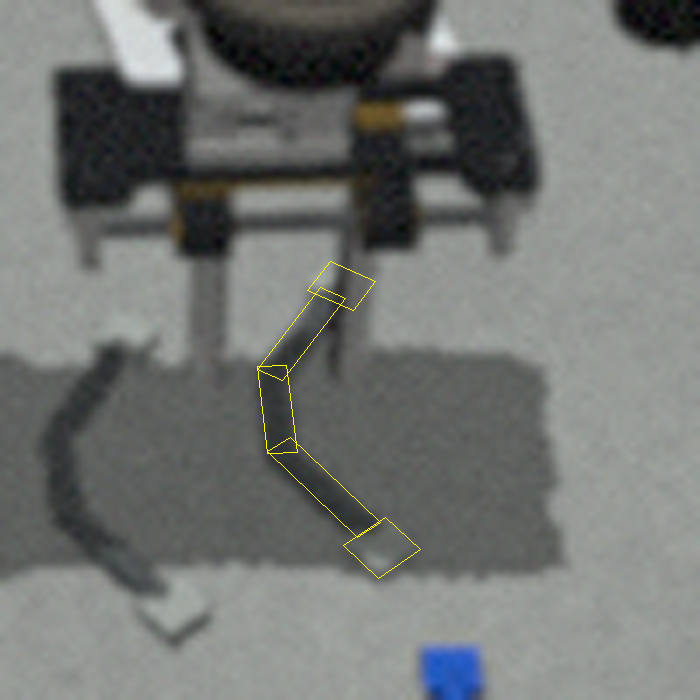

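Good. Going down to -25.5 and closing.

>>> play_rows:
  targets:
    - {"fingers": 0.05, "x": 1, "y": 12, "z": -1, "rx": 0, "ry": 0, "rz": 0}
    - {"fingers": 0.05, "x": 1, "y": 21, "z": -1, "rx": 0, "ry": 0, "rz": 0}
    - {"fingers": 0.05, "x": 1, "y": 26, "z": -1, "rx": 0, "ry": 0, "rz": 0}
    - {"fingers": 0.05, "x": 1, "y": 28, "z": -1, "rx": 0, "ry": 0, "rz": 0}
    - {"fingers": 0.3, "x": 1, "y": 29, "z": -1, "rx": 0, "ry": 0, "rz": 0}

```text
clock: 28.08
position: [528.4, -300.3, -25.1]
ee_rot: [-1.565, 0.096, -0.092]
force: [1.2, 0.7, 0.3]
width: 40.6
```

>>> play_rows:
  targets:
    - {"fingers": 0.6, "x": 0, "y": 1.5, "z": 0, "rx": 0, "ry": 0, "rz": 0}
    - {"fingers": 1, "x": 0, "y": 1.5, "z": 0, "rx": 0, "ry": 0, "rz": 0}
    - {"fingers": 1, "x": 0, "y": 1.5, "z": 0, "rx": 0, "ry": 0, "rz": 0}
    - {"fingers": 1, "x": 0, "y": 1.5, "z": 0, "rx": 0, "ry": 0, "rz": 0}
    - {"fingers": 1, "x": 0, "y": 1.5, "z": 0, "rx": 0, "ry": 0, "rz": 0}

```text
clock: 28.5
position: [528.5, -300.4, -26.3]
ee_rot: [-1.565, 0.096, -0.093]
force: [-1.0, 0.4, 1.9]
width: 11.6
```

>>> play_rows:
  targets:
    - {"fingers": 1, "x": 0, "y": 0, "z": 0, "rx": 0, "ry": 0, "rz": 0}
    - {"fingers": 1, "x": 0, "y": -15, "z": 0, "rx": 0, "ry": 0, "rz": 0}
    - {"fingers": 1, "x": 0, "y": -45, "z": 0, "rx": 0, "ry": 0, "rz": 0}
    - {"fingers": 1, "x": 0, "y": -85, "z": 0, "rx": 0, "ry": 0, "rz": 0}
    - {"fingers": 1, "x": 0, "y": -120, "z": 0, "rx": 0, "ry": 0, "rz": 0}

```text
clock: 28.92
position: [528.3, -300.5, 95.2]
ee_rot: [-1.564, 0.096, -0.092]
force: [1.5, -0.6, -2.4]
width: 11.4
```

```bash
python3 -c "
from look import *
goal(574.4,-27.2,100,0.105+np.pi/2)
"
```

```text
at [ 528.3 -300.5   95.2] deg -6.8 w 11.4 F [ 1.5 -0.6 -2.4] j7 0.14 t 28.92
shift xyz [ 13.1  -3.7 276.8] rot [-0.002  1.346 -0.005] rows lin 6.6 rot 10.8
```

>>> play_rows:
  targets:
    - {"fingers": 1, "x": 13, "y": -5, "z": 277, "rx": 0, "ry": 1.346, "rz": 0}
    - {"fingers": 1, "x": 13, "y": -5, "z": 277, "rx": 0, "ry": 1.346, "rz": 0}
    - {"fingers": 1, "x": 13, "y": -5, "z": 277, "rx": 0, "ry": 1.346, "rz": 0}
    - {"fingers": 1, "x": 13, "y": -5, "z": 277, "rx": 0, "ry": 1.346, "rz": 0}
    - {"fingers": 1, "x": 13, "y": -5, "z": 277, "rx": 0, "ry": 1.346, "rz": 0}

```text
clock: 29.33
position: [560.8, -107.5, 99.3]
ee_rot: [-1.496, 0.557, -0.552]
force: [1.0, 0.9, -1.5]
width: 11.5
```

```bash
python3 -c "
from look import *
goal(574.4,-27.2,100,0.105+np.pi/2)
"
```

```text
at [ 560.8 -107.5   99.3] deg -40.6 w 11.5 F [ 1.   0.9 -1.5] j7 -0.75 t 29.33
shift xyz [-41.9  -0.4  69.8] rot [-0.     0.757 -0.005] rows lin 2.0 rot 6.1
```

>>> play_rows:
  targets:
    - {"fingers": 1, "x": -42, "y": 0, "z": 70, "rx": 0, "ry": 0.757, "rz": 0}
    - {"fingers": 1, "x": -42, "y": 0, "z": 70, "rx": 0, "ry": 0.757, "rz": 0}
    - {"fingers": 1, "x": -42, "y": 0, "z": 70, "rx": 0, "ry": 0.757, "rz": 0}
    - {"fingers": 1, "x": -42, "y": 0, "z": 70, "rx": 0, "ry": 0.757, "rz": 0}
    - {"fingers": 1, "x": -42, "y": 0, "z": 70, "rx": 0, "ry": 0.757, "rz": 0}

```text
clock: 29.75
position: [574.3, -25.6, 99.5]
ee_rot: [-1.32, 1.018, -1.01]
force: [-0.5, -0.1, -0.7]
width: 11.6
```

```bash
python3 -c "
from look import *
goal(574.4,-27.2,45,0.105+np.pi/2)
"
```

```text
at [574.3 -25.6  99.5] deg -75.0 w 11.6 F [-0.5 -0.1 -0.7] j7 -1.46 t 29.75
shift xyz [ 1.8 54.5 -0.3] rot [ 0.002  0.157 -0.005] rows lin 1.3 rot 1.3
```

>>> play_rows:
  targets:
    - {"fingers": 1, "x": 1, "y": 15, "z": 0, "rx": 0, "ry": 0.157, "rz": 0}
    - {"fingers": 1, "x": 1, "y": 35, "z": 0, "rx": 0, "ry": 0.157, "rz": 0}
    - {"fingers": 1, "x": 1, "y": 55, "z": 0, "rx": 0, "ry": 0.157, "rz": 0}
    - {"fingers": 1, "x": 1, "y": 60, "z": 0, "rx": 0, "ry": 0.157, "rz": 0}

```text
clock: 30.08
position: [572.7, -26.1, 36.9]
ee_rot: [-1.258, 1.138, -1.126]
force: [-1.8, -0.9, -2.6]
width: 11.5
```

```bash
python3 -c "
from look import *
goal(574.4,-27.2,11.0,0.105+np.pi/2)
s=env.observe();p=s['position'];M=rv().as_matrix();a=np.arctan2(M[1,0],M[0,0])+np.pi/2
look('e3',(p[0],p[1],a),p[2]+28+4)
"
```

```text
at [572.7 -26.1  36.9] deg -84.0 w 11.5 F [-1.8 -0.9 -2.6] j7 -1.62 t 30.08
shift xyz [ 1.4 25.9  1.7] rot [ 0.005  0.    -0.005] rows lin 0.6 rot 0.1
```

View pics/e3_side.png

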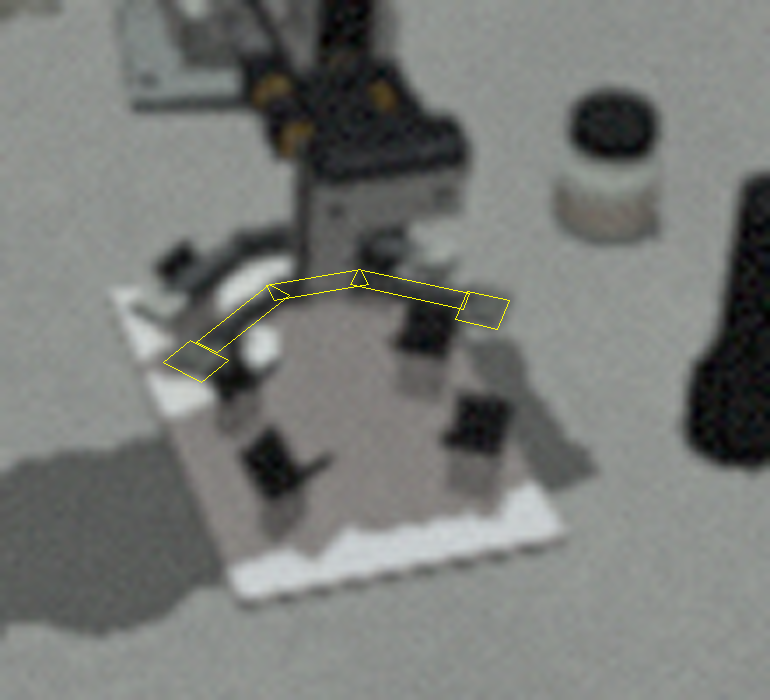

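>>> play_rows:
  targets:
    - {"fingers": 1, "x": 1, "y": 5, "z": 1, "rx": 0, "ry": 0, "rz": 0}
    - {"fingers": 1, "x": 1, "y": 12, "z": 1, "rx": 0, "ry": 0, "rz": 0}
    - {"fingers": 1, "x": 1, "y": 18, "z": 1, "rx": 0, "ry": 0, "rz": 0}
    - {"fingers": 1, "x": 1, "y": 22, "z": 1, "rx": 0, "ry": 0, "rz": 0}

```text
clock: 30.52
position: [574.6, -27.1, 16.3]
ee_rot: [-1.257, 1.137, -1.126]
force: [-0.8, -0.2, -3.4]
width: 11.5
```

>>> play_rows:
  targets:
    - {"fingers": 1, "x": 0, "y": 1.5, "z": 0, "rx": 0, "ry": 0, "rz": 0}
    - {"fingers": 1, "x": 0, "y": 2.5, "z": 0, "rx": 0, "ry": 0, "rz": 0}

```text
clock: 30.68
position: [574.4, -27.1, 13.4]
ee_rot: [-1.257, 1.137, -1.126]
force: [-0.3, -0.4, -2.6]
width: 11.3
```

>>> play_rows:
  targets:
    - {"fingers": 1, "x": 0, "y": 1, "z": 0, "rx": 0, "ry": 0, "rz": 0}
    - {"fingers": 1, "x": 0, "y": 1.5, "z": 0, "rx": 0, "ry": 0, "rz": 0}

```text
clock: 30.85
position: [574.5, -27.1, 12.0]
ee_rot: [-1.257, 1.137, -1.126]
force: [-0.2, 0.4, -1.6]
width: 11.5
```

>>> play_rows:
  targets:
    - {"fingers": 1, "x": 0, "y": 1, "z": 0, "rx": 0, "ry": 0, "rz": 0}
    - {"fingers": 1, "x": 0, "y": 2, "z": 0, "rx": 0, "ry": 0, "rz": 0}

```text
clock: 31.02
position: [574.8, -26.6, 10.8]
ee_rot: [-1.256, 1.136, -1.126]
force: [-6.4, 3.7, 20.5]
width: 11.6
```

>>> play_rows:
  targets:
    - {"fingers": 1, "x": 0, "y": 0.5, "z": 0, "rx": 0, "ry": 0, "rz": 0}
    - {"fingers": 1, "x": 0, "y": 1, "z": 0, "rx": 0, "ry": 0, "rz": 0}

```text
clock: 31.18
position: [575.0, -26.4, 10.6]
ee_rot: [-1.256, 1.136, -1.126]
force: [-7.7, 1.2, 19.8]
width: 11.6
```

Seated at 10.6, against 10.7 predicted. Releasing.

>>> play_rows:
  targets:
    - {"fingers": 0.4, "x": 0, "y": -0.5, "z": 0, "rx": 0, "ry": 0, "rz": 0}
    - {"fingers": 0.4, "x": 0, "y": -0.5, "z": 0, "rx": 0, "ry": 0, "rz": 0}
    - {"fingers": 0.4, "x": 0, "y": -0.5, "z": 0, "rx": 0, "ry": 0, "rz": 0}
    - {"fingers": 0.4, "x": 0, "y": -15, "z": 0, "rx": 0, "ry": 0, "rz": 0}
    - {"fingers": 0.1, "x": 0, "y": -50, "z": 0, "rx": 0, "ry": 0, "rz": 0}

```text
clock: 31.6
position: [572.4, -26.6, 57.6]
ee_rot: [-1.261, 1.141, -1.122]
force: [-0.1, -0.5, -0.5]
width: 31.7
```

>>> play_rows:
  targets:
    - {"fingers": 0.1, "x": 0, "y": -60, "z": 0, "rx": 0, "ry": 0, "rz": 0}
    - {"fingers": 0.1, "x": 40, "y": -80, "z": 0, "rx": 0, "ry": 0, "rz": 0}
    - {"fingers": 0.05, "x": 80, "y": -80, "z": 0, "rx": 0, "ry": 0, "rz": 0}

```text
clock: 31.85
position: [583.7, -96.6, 141.4]
ee_rot: [-1.258, 1.131, -1.121]
force: [1.4, -0.0, -0.2]
width: 44.2
```

Run:
```python
from look import *
from fl import levfit
look('e4',L[2],43)
t=eyes.snapshot('top');s=eyes.snapshot('side')
cv2.imwrite('pics/e5t.png',t[:,:,::-1]);cv2.imwrite('pics/e5s.png',s[:,:,::-1])
levfit(t,s,[[438.3,-317.6,1.52]])
goal(438.3,-317.6,60,1.535-np.pi/2)
```

```text
[([437.7, -319.9], np.float64(1.585), np.float64(0.16)), ([438.5, -317.3], np.float64(1.452), np.float64(0.32)), ([438.8, -317.2], np.float64(1.487), np.float64(0.23))]
at [ 580.8 -100.4  136. ] deg -84.1 w 44.7 F [ 0.7 -0.4  0.1] j7 -1.46 t 32.05
shift xyz [ 201.8   76.4 -163.4] rot [ 0.004 -1.432 -0.011] rows lin 6.5 rot 11.5
```

View pics/e4_side.png

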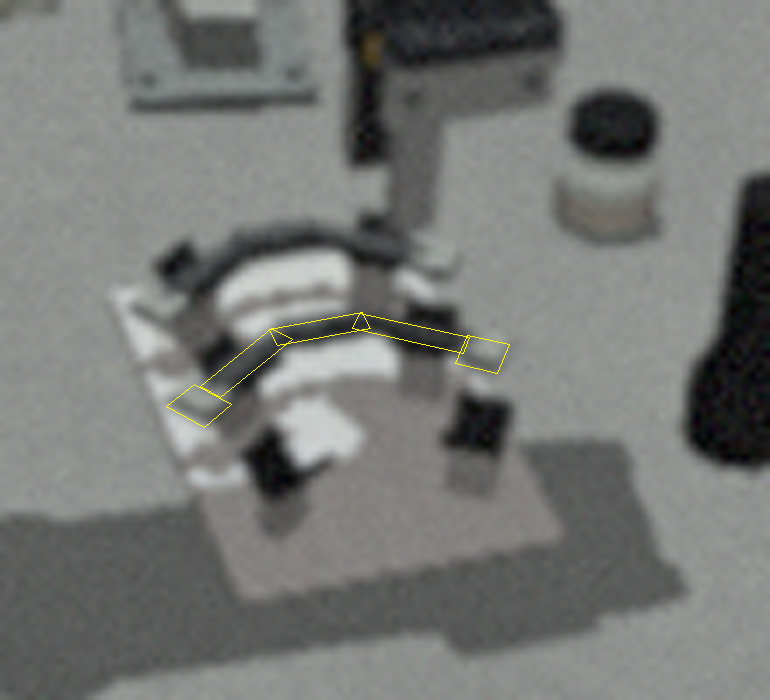

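View pics/e5t.png

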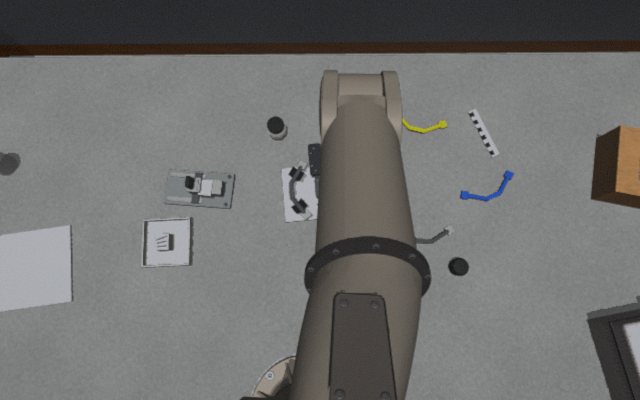

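Lane 2 is seated. Lever C is unmoved, so go to it.

>>> play_rows:
  targets:
    - {"fingers": 0.05, "x": 202, "y": 0, "z": -163, "rx": 0, "ry": -1.432, "rz": 0}
    - {"fingers": 0.05, "x": 202, "y": 0, "z": -163, "rx": 0, "ry": -1.432, "rz": 0}
    - {"fingers": 0.05, "x": 202, "y": 0, "z": -163, "rx": 0, "ry": -1.432, "rz": 0}
    - {"fingers": 0.05, "x": 202, "y": 0, "z": -163, "rx": 0, "ry": -1.432, "rz": 0}
    - {"fingers": 0.05, "x": 202, "y": 0, "z": -163, "rx": 0, "ry": -1.432, "rz": 0}

```text
clock: 32.47
position: [477.8, -257.6, 135.6]
ee_rot: [-1.456, 0.706, -0.687]
force: [0.7, -0.3, 0.0]
width: 44.4
```

```bash
python3 -c "
from h import *
goal(438.3,-317.7,40,1.535-np.pi/2)
"
```

```text
at [ 477.8 -257.6  135.6] deg -51.1 w 44.4 F [ 0.7 -0.3  0. ] j7 -0.57 t 32.47
shift xyz [ 23.1  95.7 -68. ] rot [ 0.    -0.857 -0.013] rows lin 2.9 rot 6.9
```

>>> play_rows:
  targets:
    - {"fingers": 0.05, "x": 23, "y": 20, "z": -68, "rx": 0, "ry": -0.857, "rz": 0}
    - {"fingers": 0.05, "x": 23, "y": 30, "z": -68, "rx": 0, "ry": -0.857, "rz": 0}
    - {"fingers": 0.05, "x": 23, "y": 40, "z": -68, "rx": 0, "ry": -0.857, "rz": 0}
    - {"fingers": 0.05, "x": 23, "y": 50, "z": -68, "rx": 0, "ry": -0.857, "rz": 0}
    - {"fingers": 0.05, "x": 23, "y": 60, "z": -68, "rx": 0, "ry": -0.857, "rz": 0}

```text
clock: 32.88
position: [438.3, -317.0, 74.4]
ee_rot: [-1.554, 0.234, -0.215]
force: [0.4, -0.8, -0.7]
width: 44.7
```

```bash
python3 -c "
from h import *
goal(438.3,-317.7,5,1.535-np.pi/2)
"
```

```text
at [ 438.3 -317.    74.4] deg -16.4 w 44.7 F [ 0.4 -0.8 -0.7] j7 0.12 t 32.88
shift xyz [ 1.1 69.4 -0.9] rot [-0.004 -0.25  -0.012] rows lin 1.7 rot 2.0
```

>>> play_rows:
  targets:
    - {"fingers": 0.05, "x": 1, "y": 20, "z": -1, "rx": 0, "ry": -0.25, "rz": -0.012}
    - {"fingers": 0.05, "x": 1, "y": 40, "z": -1, "rx": 0, "ry": -0.25, "rz": -0.012}
    - {"fingers": 0.05, "x": 1, "y": 60, "z": -1, "rx": 0, "ry": -0.25, "rz": -0.012}
    - {"fingers": 0.05, "x": 1, "y": 68, "z": -1, "rx": 0, "ry": -0.25, "rz": -0.012}

```text
clock: 33.22
position: [437.0, -315.7, 3.6]
ee_rot: [-1.564, 0.029, -0.025]
force: [-0.0, 0.8, -1.1]
width: 44.7
```

```bash
python3 -c "
from look import *
look('f1',(438.3,-317.7,1.53),9,win_s=(270,220,370,320),win_t=(370,170,470,270))
goal(438.3,-317.7,-26,1.535-np.pi/2)
"
```

```text
at [ 437.5 -316.2    4.9] deg -2.1 w 44.5 F [-0.7  0.   1.2] j7 0.31 t 33.32
shift xyz [ 1.  30.8 -1.6] rot [-0.007 -0.001 -0.002] rows lin 0.7 rot 0.1
```

View pics/f1_side.png

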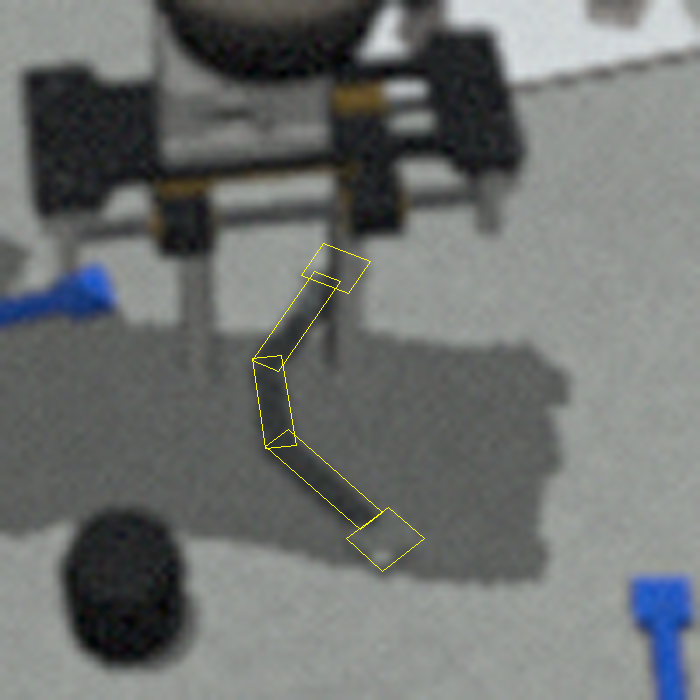

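>>> play_rows:
  targets:
    - {"fingers": 0.05, "x": 1, "y": 12, "z": -1, "rx": 0, "ry": 0, "rz": 0}
    - {"fingers": 0.05, "x": 1, "y": 21, "z": -1, "rx": 0, "ry": 0, "rz": 0}
    - {"fingers": 0.05, "x": 1, "y": 27, "z": -1, "rx": 0, "ry": 0, "rz": 0}
    - {"fingers": 0.05, "x": 1, "y": 29, "z": -1, "rx": 0, "ry": 0, "rz": 0}
    - {"fingers": 0.3, "x": 1, "y": 30, "z": -1, "rx": 0, "ry": 0, "rz": 0}

```text
clock: 33.73
position: [438.3, -316.9, -25.4]
ee_rot: [-1.564, 0.031, -0.026]
force: [-0.1, 0.3, 0.2]
width: 40.6
```

>>> play_rows:
  targets:
    - {"fingers": 0.6, "x": 0, "y": 1.5, "z": 0, "rx": 0, "ry": 0, "rz": 0}
    - {"fingers": 1, "x": 0, "y": 1.5, "z": 0, "rx": 0, "ry": 0, "rz": 0}
    - {"fingers": 1, "x": 0, "y": 1.5, "z": 0, "rx": 0, "ry": 0, "rz": 0}
    - {"fingers": 1, "x": 0, "y": 1.5, "z": 0, "rx": 0, "ry": 0, "rz": 0}
    - {"fingers": 1, "x": 0, "y": 1.5, "z": 0, "rx": 0, "ry": 0, "rz": 0}

```text
clock: 34.15
position: [438.4, -317.1, -26.6]
ee_rot: [-1.564, 0.03, -0.027]
force: [-0.4, 0.1, 2.0]
width: 11.4
```

>>> play_rows:
  targets:
    - {"fingers": 1, "x": 0, "y": 0, "z": 0, "rx": 0, "ry": 0, "rz": 0}
    - {"fingers": 1, "x": 0, "y": -15, "z": 0, "rx": 0, "ry": 0, "rz": 0}
    - {"fingers": 1, "x": 0, "y": -45, "z": 0, "rx": 0, "ry": 0, "rz": 0}
    - {"fingers": 1, "x": 0, "y": -85, "z": 0, "rx": 0, "ry": 0, "rz": 0}
    - {"fingers": 1, "x": 0, "y": -120, "z": 0, "rx": 0, "ry": 0, "rz": 0}

```text
clock: 34.57
position: [438.3, -317.4, 94.9]
ee_rot: [-1.563, 0.031, -0.026]
force: [1.4, -1.1, -0.8]
width: 11.4
```

```bash
python3 -c "
from look import *
goal(581.7,-96.8,100,0.105+np.pi/2)
"
```

```text
at [ 438.3 -317.4   94.9] deg -2.1 w 11.4 F [ 1.4 -1.1 -0.8] j7 0.36 t 34.57
shift xyz [135.3  -3.9 225.7] rot [-0.004  1.43  -0.008] rows lin 6.3 rot 11.4
```

>>> play_rows:
  targets:
    - {"fingers": 1, "x": 135, "y": -5, "z": 226, "rx": 0, "ry": 1.43, "rz": 0}
    - {"fingers": 1, "x": 135, "y": -5, "z": 226, "rx": 0, "ry": 1.43, "rz": 0}
    - {"fingers": 1, "x": 135, "y": -5, "z": 226, "rx": 0, "ry": 1.43, "rz": 0}
    - {"fingers": 1, "x": 135, "y": -5, "z": 226, "rx": 0, "ry": 1.43, "rz": 0}
    - {"fingers": 1, "x": 135, "y": -5, "z": 226, "rx": 0, "ry": 1.43, "rz": 0}

```text
clock: 34.98
position: [540.5, -160.2, 99.1]
ee_rot: [-1.513, 0.474, -0.468]
force: [0.8, -0.9, -1.6]
width: 11.1
```

```bash
python3 -c "
from look import *
goal(581.7,-96.8,100,0.105+np.pi/2)
"
```

```text
at [ 540.5 -160.2   99.1] deg -34.5 w 11.1 F [ 0.8 -0.9 -1.6] j7 -0.53 t 34.98
shift xyz [-1.9 -0.6 75.6] rot [-0.001  0.864 -0.007] rows lin 1.8 rot 6.9
```

>>> play_rows:
  targets:
    - {"fingers": 1, "x": -2, "y": 0, "z": 76, "rx": 0, "ry": 0.864, "rz": 0}
    - {"fingers": 1, "x": -2, "y": 0, "z": 76, "rx": 0, "ry": 0.864, "rz": 0}
    - {"fingers": 1, "x": -2, "y": 0, "z": 76, "rx": 0, "ry": 0.864, "rz": 0}
    - {"fingers": 1, "x": -2, "y": 0, "z": 76, "rx": 0, "ry": 0.864, "rz": 0}
    - {"fingers": 1, "x": -2, "y": 0, "z": 76, "rx": 0, "ry": 0.864, "rz": 0}

```text
clock: 35.4
position: [581.9, -95.4, 99.2]
ee_rot: [-1.354, 0.946, -0.935]
force: [-0.2, 0.6, -1.9]
width: 11.2
```

```bash
python3 -c "
from look import *
goal(581.7,-96.8,45,0.105+np.pi/2)
"
```

```text
at [581.9 -95.4  99.2] deg -69.4 w 11.2 F [-0.2  0.6 -1.9] j7 -1.22 t 35.4
shift xyz [ 1.6 54.1 -0.6] rot [ 0.001  0.254 -0.007] rows lin 1.3 rot 2.0
```

>>> play_rows:
  targets:
    - {"fingers": 1, "x": 1, "y": 5, "z": 0, "rx": 0, "ry": 0.254, "rz": 0}
    - {"fingers": 1, "x": 1, "y": 20, "z": 0, "rx": 0, "ry": 0.254, "rz": 0}
    - {"fingers": 1, "x": 1, "y": 40, "z": 0, "rx": 0, "ry": 0.254, "rz": 0}
    - {"fingers": 1, "x": 1, "y": 58, "z": 0, "rx": 0, "ry": 0.254, "rz": 0}

```text
clock: 35.73
position: [582.0, -95.8, 40.5]
ee_rot: [-1.253, 1.137, -1.127]
force: [-0.7, 0.5, -1.7]
width: 11.5
```

```bash
python3 -c "
from look import *
goal(581.7,-96.8,11.0,0.105+np.pi/2)
s=env.observe();p=s['position'];M=rv().as_matrix();a=np.arctan2(M[1,0],M[0,0])+np.pi/2
look('f3',(p[0],p[1],a),p[2]+28+4)
"
```

```text
at [582.  -95.8  40.5] deg -84.1 w 11.5 F [-0.7  0.5 -1.7] j7 -1.46 t 35.73
shift xyz [ 1.1 29.5 -0.4] rot [ 0.002 -0.001 -0.007] rows lin 0.7 rot 0.1
```

View pics/f3_side.png

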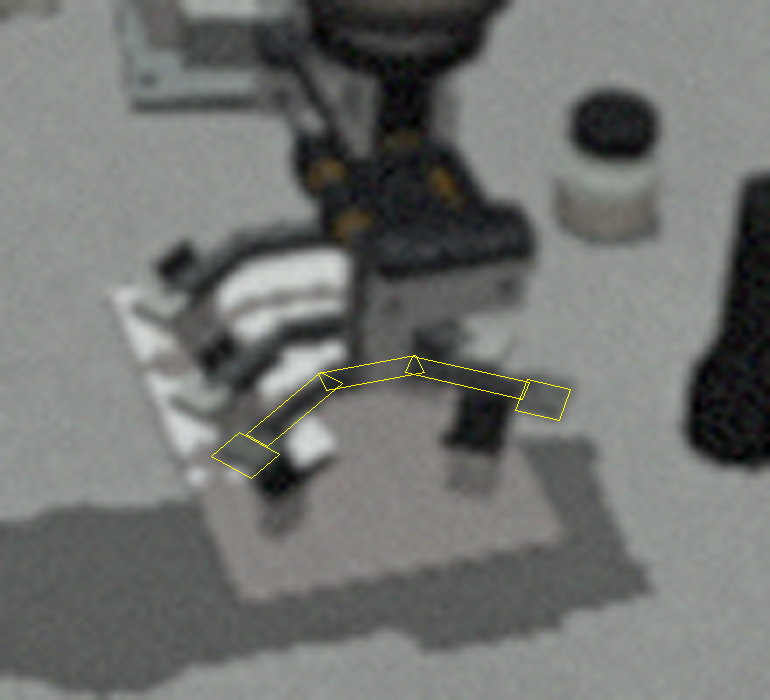

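>>> play_rows:
  targets:
    - {"fingers": 1, "x": 1, "y": 7, "z": 0, "rx": 0, "ry": 0, "rz": 0}
    - {"fingers": 1, "x": 1, "y": 15, "z": 0, "rx": 0, "ry": 0, "rz": 0}
    - {"fingers": 1, "x": 1, "y": 22, "z": 0, "rx": 0, "ry": 0, "rz": 0}
    - {"fingers": 1, "x": 1, "y": 26, "z": 0, "rx": 0, "ry": 0, "rz": 0}

```text
clock: 36.17
position: [579.8, -96.4, 12.1]
ee_rot: [-1.257, 1.14, -1.122]
force: [-0.5, 0.8, 1.7]
width: 11.6
```

>>> play_rows:
  targets:
    - {"fingers": 1, "x": 0, "y": 1.5, "z": 0, "rx": 0, "ry": 0, "rz": 0}
    - {"fingers": 1, "x": 0, "y": 2.5, "z": 0, "rx": 0, "ry": 0, "rz": 0}

```text
clock: 36.33
position: [580.4, -96.1, 10.3]
ee_rot: [-1.256, 1.139, -1.122]
force: [-6.5, 2.9, 17.1]
width: 11.4
```

>>> play_rows:
  targets:
    - {"fingers": 1, "x": 0, "y": 1, "z": 0, "rx": 0, "ry": 0, "rz": 0}
    - {"fingers": 1, "x": 0, "y": 1.5, "z": 0, "rx": 0, "ry": 0, "rz": 0}

```text
clock: 36.5
position: [580.5, -96.1, 10.0]
ee_rot: [-1.256, 1.139, -1.122]
force: [-8.9, 1.8, 21.1]
width: 11.6
```

Seated at 10.0, against 10.4 predicted. Release and retreat.

>>> play_rows:
  targets:
    - {"fingers": 0.4, "x": 0, "y": -0.5, "z": 0, "rx": 0, "ry": 0, "rz": 0}
    - {"fingers": 0.4, "x": 0, "y": -0.5, "z": 0, "rx": 0, "ry": 0, "rz": 0}
    - {"fingers": 0.4, "x": 0, "y": -0.5, "z": 0, "rx": 0, "ry": 0, "rz": 0}
    - {"fingers": 0.4, "x": 0, "y": -15, "z": 0, "rx": 0, "ry": 0, "rz": 0}
    - {"fingers": 0.1, "x": 0, "y": -50, "z": 0, "rx": 0, "ry": 0, "rz": 0}

```text
clock: 36.92
position: [578.1, -96.1, 56.9]
ee_rot: [-1.26, 1.144, -1.118]
force: [-1.3, -0.6, 0.3]
width: 31.5
```

>>> play_rows:
  targets:
    - {"fingers": 0, "x": 0, "y": -60, "z": 0, "rx": 0, "ry": 0, "rz": 0}
    - {"fingers": 0, "x": 40, "y": -100, "z": 0, "rx": 0, "ry": 0, "rz": 0}
    - {"fingers": 0, "x": 80, "y": -130, "z": 0, "rx": 0, "ry": 0, "rz": 0}
    - {"fingers": 0, "x": 120, "y": -130, "z": 0, "rx": 0, "ry": 0, "rz": 0}
    - {"fingers": 0, "x": 160, "y": -130, "z": 0, "rx": 0, "ry": 0, "rz": 0}

```text
clock: 37.33
position: [595.6, -233.1, 185.8]
ee_rot: [-1.259, 1.138, -1.12]
force: [1.4, 0.7, -0.1]
width: 46.6
```

>>> play_rows:
  targets:
    - {"fingers": 0, "x": 40, "y": 0, "z": -20, "rx": 0, "ry": 0, "rz": 0}
    - {"fingers": 0, "x": 80, "y": 0, "z": -40, "rx": 0, "ry": 0, "rz": 0}
    - {"fingers": 0, "x": 120, "y": 0, "z": -60, "rx": 0, "ry": 0, "rz": 0}
    - {"fingers": 0, "x": 160, "y": 0, "z": -80, "rx": 0, "ry": 0, "rz": 0}
    - {"fingers": 0, "x": 160, "y": 0, "z": -80, "rx": 0, "ry": 0, "rz": 0}

```text
clock: 37.75
position: [529.3, -407.7, 185.1]
ee_rot: [-1.258, 1.143, -1.126]
force: [-0.2, -0.0, -0.7]
width: 46.7
```

Run:
```python
from look import *
s=env.observe();print(s['position'],s['clock'],s['width'])
for n,w,k in(("side",(240,110,400,250),5),("top",(130,130,380,270),3)):
    im=eyes.snapshot(n);cv2.imwrite(f'pics/g_{n}_full.png',im[:,:,::-1]);x0,y0,x1,y1=w
    crop(n,im,*w,k,f'g_{n}.png')
look('g1',L[1],43)
```

```text
[ 529.33749698 -407.688096    185.05848842] 37.75 46.65927070285413
```

View pics/g_side.png

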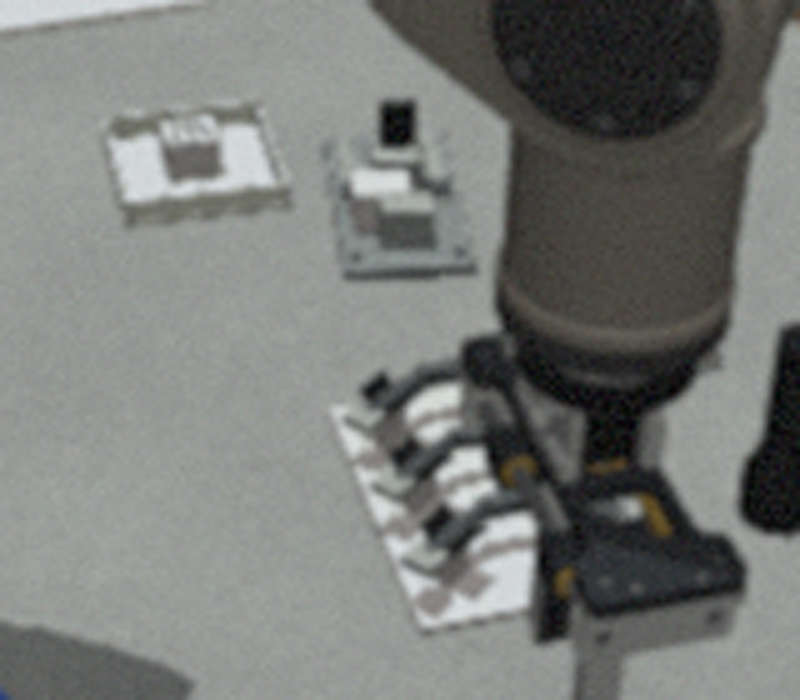

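View pics/g_top_full.png

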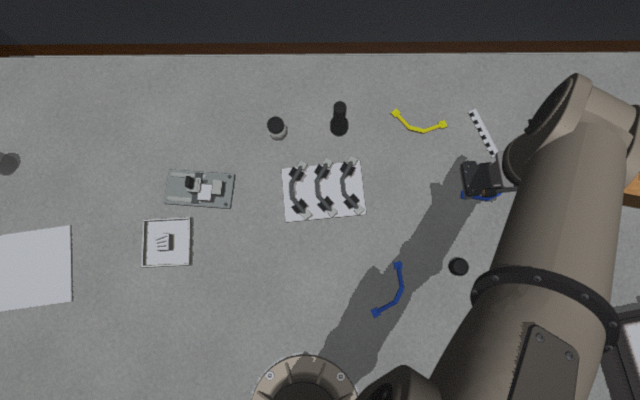

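View pics/g1_side.png

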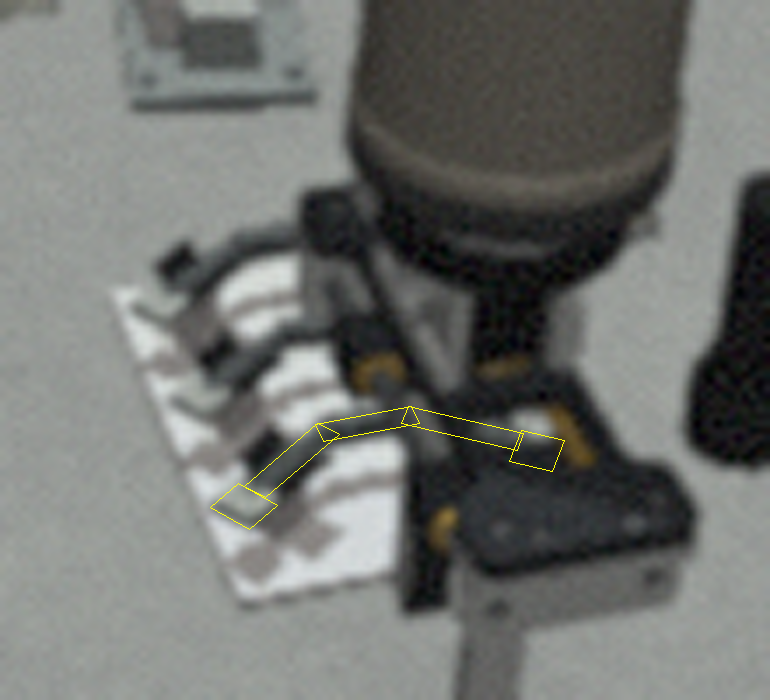

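The levers are all in. The blank now looks shifted sideways in the vise, toward lower x, so I'll zoom in.

Run:
```python
from h import *
im=eyes.snapshot('top');crop('top',im,155,160,245,215,8.5,'g2.png')
im=eyes.snapshot('side');crop('side',im,285,115,345,170,11,'g2s.png')
im=cv2.imread('pics/e1s.png')[:,:,::-1];crop('side',im,285,115,345,170,11,'g2e.png')
im=cv2.imread('pics/e5t.png')[:,:,::-1];crop('top',im,155,160,245,215,8.5,'g2f.png')
```

```text
(no output)
```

View pics/g2.png

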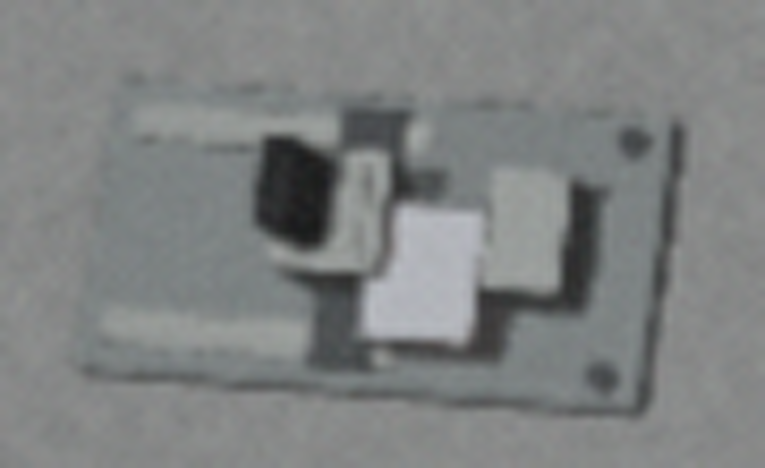

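View pics/g2s.png

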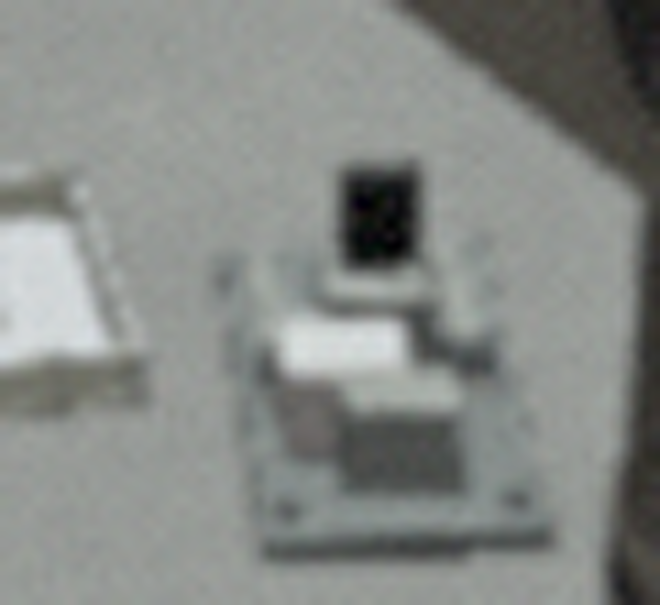

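View pics/g2f.png

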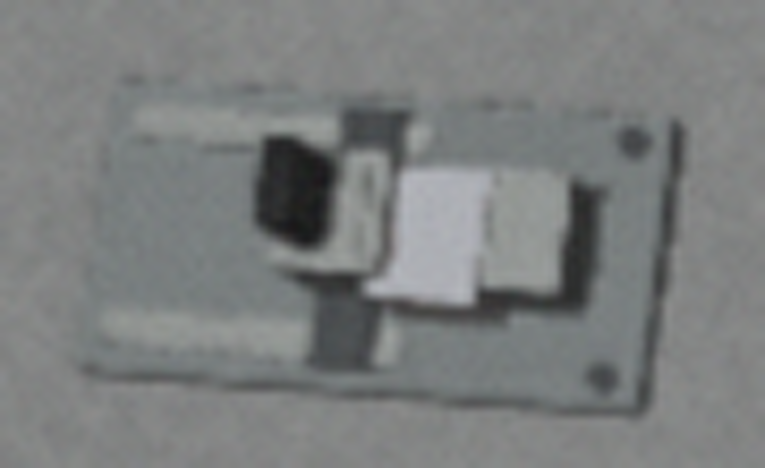

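The blank was knocked about 15 mm along the vise (-x) after loading, but it is still between the shut jaws. I can re-centre it by closing the gripper on its two x ends, centred on the seat. First the clearance to the saddle.

Run:
```python
from h import *
o=np.array([155,160])
for z in(15,22,30):
    c=np.array([(408,112),(405,150),(368,368),(432,130),(398,350)])/8.5+o-.44
    print(z,unproj("top",c,z).round(1).tolist())
c=np.array([(398,203),(485,210),(472,343),(360,335)])/8.5+o-.44
w=unproj("top",c,48);print(w.round(1))
c0=np.array([(400,168),(492,170),(475,305),(366,295)])/8.5+o-.44
w0=unproj("top",c0,48);print(w0.round(1)); print('shift',(w-w0).mean(0))
for ax,ay in((577,277),):
    goal(ax,ay,110,np.radians(-3.5))
```

```text
15 [[624.8, 298.2, 15.0], [611.8, 298.3, 15.0], [538.0, 305.5, 15.0], [618.7, 289.7, 15.0], [544.0, 296.0, 15.0]]
22 [[622.9, 295.8, 22.0], [609.9, 295.9, 22.0], [536.6, 303.1, 22.0], [616.8, 287.4, 22.0], [542.6, 293.6, 22.0]]
30 [[620.7, 293.1, 30.0], [607.8, 293.2, 30.0], [535.1, 300.3, 30.0], [614.6, 284.8, 30.0], [541.0, 291.0, 30.0]]
[[585.6 288.3  48. ]
 [583.4 260.   48. ]
 [539.8 261.4  48. ]
 [542.2 297.5  48. ]]
[[597.1 288.4  48. ]
 [596.6 258.6  48. ]
 [552.2 261.2  48. ]
 [555.3 296.5  48. ]]
shift [-12.5563845    0.61269561   0.        ]
at [ 534.3 -399.2  185.1] deg -83.7 w 46.9 F [-0.4  0.5  1.3] j7 -0.91 t 38.05
shift xyz [-666.8   79.9  117.3] rot [-0.    -1.4   -0.012] rows lin 16.3 rot 11.2
```

>>> play_rows:
  targets:
    - {"fingers": -1, "x": -667, "y": 0, "z": 117, "rx": 0, "ry": -1.4, "rz": 0}
    - {"fingers": -1, "x": -667, "y": 0, "z": 117, "rx": 0, "ry": -1.4, "rz": 0}
    - {"fingers": -1, "x": -667, "y": 0, "z": 117, "rx": 0, "ry": -1.4, "rz": 0}
    - {"fingers": -1, "x": -667, "y": 0, "z": 117, "rx": 0, "ry": -1.4, "rz": 0}
    - {"fingers": -1, "x": -667, "y": 0, "z": 117, "rx": 0, "ry": -1.4, "rz": 0}

```text
clock: 38.47
position: [547.0, -189.4, 187.0]
ee_rot: [-1.468, 0.655, -0.64]
force: [0.8, -0.5, 0.5]
width: 76.8
```

```bash
python3 -c "
from h import *
goal(577,271,185,np.radians(-3.5))"
```

```text
at [ 547.  -189.4  187. ] deg -47.5 w 76.8 F [ 0.8 -0.5  0.5] j7 -0.66 t 38.47
shift xyz [-319.2    5.   333.1] rot [-0.003 -0.768 -0.01 ] rows lin 11.1 rot 6.1
```

>>> play_rows:
  targets:
    - {"fingers": -1, "x": -319, "y": 0, "z": 333, "rx": 0, "ry": -0.768, "rz": 0}
    - {"fingers": -1, "x": -319, "y": 0, "z": 333, "rx": 0, "ry": -0.768, "rz": 0}
    - {"fingers": -1, "x": -319, "y": 0, "z": 333, "rx": 0, "ry": -0.768, "rz": 0}
    - {"fingers": -1, "x": -319, "y": 0, "z": 333, "rx": 0, "ry": -0.768, "rz": 0}
    - {"fingers": -1, "x": -319, "y": 0, "z": 333, "rx": 0, "ry": -0.768, "rz": 0}

```text
clock: 38.88
position: [560.0, 18.5, 188.6]
ee_rot: [-1.559, 0.166, -0.154]
force: [1.8, -0.4, -0.7]
width: 93.8
```

```bash
python3 -c "
from h import *
goal(577,271,185,np.radians(-3.5))"
```

```text
at [560.   18.5 188.6] deg -11.7 w 93.8 F [ 1.8 -0.4 -0.7] j7 -0.45 t 38.88
shift xyz [-34.5   5.3 250.7] rot [-0.006 -0.143 -0.008] rows lin 6.1 rot 1.1
```

>>> play_rows:
  targets:
    - {"fingers": -1, "x": -35, "y": 0, "z": 251, "rx": 0, "ry": -0.143, "rz": 0}
    - {"fingers": -1, "x": -35, "y": 0, "z": 251, "rx": 0, "ry": -0.143, "rz": 0}
    - {"fingers": -1, "x": -35, "y": 0, "z": 251, "rx": 0, "ry": -0.143, "rz": 0}
    - {"fingers": -1, "x": -35, "y": 0, "z": 251, "rx": 0, "ry": -0.143, "rz": 0}
    - {"fingers": -1, "x": -35, "y": 0, "z": 251, "rx": 0, "ry": -0.143, "rz": 0}

```text
clock: 39.3
position: [572.6, 226.4, 190.3]
ee_rot: [-1.563, 0.051, -0.042]
force: [0.5, -0.1, 0.0]
width: 93.9
```

```bash
python3 -c "
from h import *
goal(577,271,60,np.radians(-3.5))"
```

```text
at [572.6 226.4 190.3] deg -3.4 w 93.9 F [ 0.5 -0.1  0. ] j7 -0.69 t 39.3
shift xyz [  2.6 130.6  43.9] rot [-0.007  0.002 -0.007] rows lin 3.3 rot 0.1
```

>>> play_rows:
  targets:
    - {"fingers": -1, "x": 3, "y": 0, "z": 44, "rx": 0, "ry": 0, "rz": 0}
    - {"fingers": -1, "x": 3, "y": 40, "z": 44, "rx": 0, "ry": 0, "rz": 0}
    - {"fingers": -1, "x": 3, "y": 80, "z": 44, "rx": 0, "ry": 0, "rz": 0}
    - {"fingers": -1, "x": 3, "y": 115, "z": 44, "rx": -0.007, "ry": 0, "rz": -0.007}
    - {"fingers": -1, "x": 3, "y": 125, "z": 44, "rx": -0.007, "ry": 0, "rz": -0.007}

```text
clock: 39.72
position: [573.7, 271.5, 60.6]
ee_rot: [-1.573, 0.048, -0.04]
force: [-0.9, -0.3, -0.7]
width: 93.8
```

```bash
python3 -c "
from h import *
im=eyes.snapshot('side');crop('side',im,270,100,360,175,8,'h1.png')
goal(577,271,-4,np.radians(-3.5))"
```

```text
at [574.2 271.3  61.4] deg -3.2 w 94.0 F [-1.  -0.7 -1. ] j7 -0.84 t 39.77
shift xyz [ 3.1 65.3  0. ] rot [ 0.003  0.005 -0.005] rows lin 1.6 rot 0.1
```

View pics/h1.png

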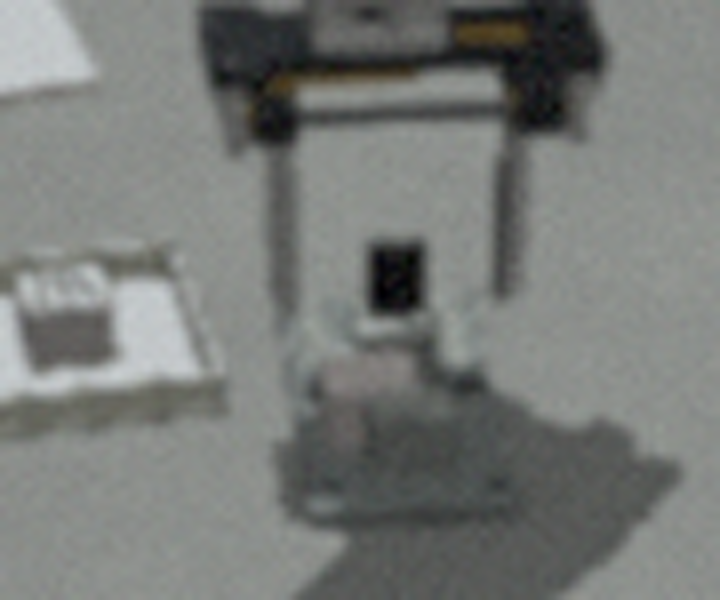

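>>> play_rows:
  targets:
    - {"fingers": -1, "x": 2, "y": 20, "z": 0, "rx": 0, "ry": 0, "rz": 0}
    - {"fingers": -1, "x": 2, "y": 40, "z": 0, "rx": 0, "ry": 0, "rz": 0}
    - {"fingers": -1, "x": 2, "y": 55, "z": 0, "rx": 0, "ry": 0, "rz": 0}
    - {"fingers": -1, "x": 2, "y": 62, "z": 0, "rx": 0, "ry": 0, "rz": 0}
    - {"fingers": -1, "x": 2, "y": 64, "z": 0, "rx": 0, "ry": 0, "rz": 0}

```text
clock: 40.18
position: [575.9, 271.2, -2.6]
ee_rot: [-1.573, 0.048, -0.04]
force: [0.3, -0.4, 0.3]
width: 93.7
```

```bash
python3 -c "
from h import *
goal(577,271,-4,np.radians(-3.5))"
```

```text
at [575.9 271.2  -2.6] deg -3.2 w 93.7 F [ 0.3 -0.4  0.3] j7 -0.88 t 40.18
shift xyz [ 1.1  1.4 -0.1] rot [ 0.003  0.005 -0.005] rows lin 0.0 rot 0.1
```

>>> play_rows:
  targets:
    - {"fingers": 0.3, "x": 1, "y": 1, "z": 0, "rx": 0, "ry": 0, "rz": 0}
    - {"fingers": 0.3, "x": 1, "y": 1, "z": 0, "rx": 0, "ry": 0, "rz": 0}
    - {"fingers": 0.3, "x": 1, "y": 1, "z": 0, "rx": 0, "ry": 0, "rz": 0}
    - {"fingers": 0.3, "x": 1, "y": 1, "z": 0, "rx": 0, "ry": 0, "rz": 0}
    - {"fingers": 0.3, "x": 1, "y": 1, "z": 0, "rx": 0, "ry": 0, "rz": 0}
  squeeze: 15

```text
clock: 40.6
position: [575.5, 271.4, -3.0]
ee_rot: [-1.573, 0.05, -0.038]
force: [-9.7, -1.2, 7.9]
width: 64.2
```

>>> play_rows:
  targets:
    - {"fingers": 0.3, "x": 0, "y": 0, "z": 0, "rx": 0, "ry": 0, "rz": 0}
    - {"fingers": 0.3, "x": 0, "y": 0, "z": 0, "rx": 0, "ry": 0, "rz": 0}
    - {"fingers": 0.3, "x": 0, "y": 0, "z": 0, "rx": 0, "ry": 0, "rz": 0}
    - {"fingers": 0.3, "x": 0, "y": 0, "z": 0, "rx": 0, "ry": 0, "rz": 0}

```text
clock: 40.93
position: [575.7, 271.4, -2.7]
ee_rot: [-1.573, 0.05, -0.039]
force: [-2.9, -0.8, 4.4]
width: 43.8
```

```bash
python3 -c "
from h import *
im=eyes.snapshot('side');crop('side',im,270,100,360,175,8,'h2.png')
goal(577,271,-4,np.radians(-3.5))"
```

```text
at [575.7 271.4  -2.7] deg -3.2 w 43.8 F [-3.2 -0.5  4. ] j7 -0.88 t 40.98
shift xyz [ 1.3  1.3 -0.3] rot [ 0.003  0.005 -0.007] rows lin 0.0 rot 0.1
```

View pics/h2.png

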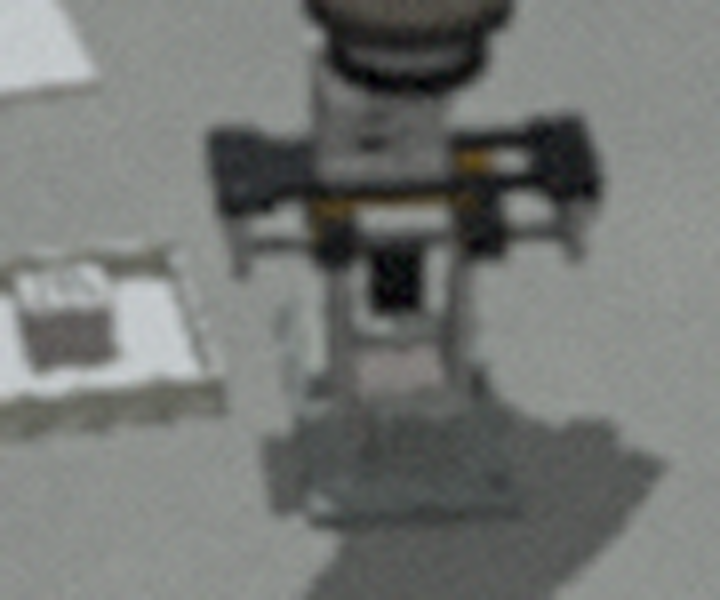

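The block is re-centred between the pads, width 43.8. I'll nudge it +1 mm to the seat centre, release and lift straight up.

>>> play_rows:
  targets:
    - {"fingers": 0.3, "x": 1.5, "y": 0, "z": 0, "rx": 0, "ry": 0, "rz": 0}
    - {"fingers": 0.3, "x": 1.5, "y": 0, "z": 0, "rx": 0, "ry": 0, "rz": 0}
    - {"fingers": 0.3, "x": 1.5, "y": 0, "z": 0, "rx": 0, "ry": 0, "rz": 0}

```text
clock: 41.23
position: [576.6, 271.3, -2.7]
ee_rot: [-1.574, 0.05, -0.038]
force: [-7.1, -1.0, 5.6]
width: 44.0
```

>>> play_rows:
  targets:
    - {"fingers": -0.4, "x": 0, "y": 0, "z": 0, "rx": 0, "ry": 0, "rz": 0}
    - {"fingers": -0.4, "x": 0, "y": 0, "z": 0, "rx": 0, "ry": 0, "rz": 0}
    - {"fingers": -0.4, "x": 0, "y": 0, "z": 0, "rx": 0, "ry": 0, "rz": 0}
    - {"fingers": -0.4, "x": 0, "y": -20, "z": 0, "rx": 0, "ry": 0, "rz": 0}
    - {"fingers": -0.4, "x": 0, "y": -60, "z": 0, "rx": 0, "ry": 0, "rz": 0}

```text
clock: 41.65
position: [574.7, 270.0, 53.9]
ee_rot: [-1.577, 0.055, -0.033]
force: [1.0, 0.2, 0.6]
width: 65.3
```

>>> play_rows:
  targets:
    - {"fingers": 0, "x": 0, "y": -60, "z": 0, "rx": 0, "ry": 0, "rz": 0}
    - {"fingers": 0, "x": 0, "y": -100, "z": -30, "rx": 0, "ry": 0, "rz": 0}
    - {"fingers": 0, "x": 0, "y": -130, "z": -70, "rx": 0, "ry": 0, "rz": 0}
    - {"fingers": 0, "x": 0, "y": -130, "z": -110, "rx": 0, "ry": 0, "rz": 0}
    - {"fingers": 0, "x": 0, "y": -130, "z": -150, "rx": 0, "ry": 0, "rz": 0}

```text
clock: 42.07
position: [570.3, 140.1, 185.8]
ee_rot: [-1.575, 0.05, -0.035]
force: [1.3, 0.2, -1.3]
width: 47.2
```

>>> play_rows:
  targets:
    - {"fingers": 0, "x": 0, "y": 0, "z": -41, "rx": 0, "ry": 0, "rz": 0}
    - {"fingers": 0, "x": 0, "y": 0, "z": -82, "rx": 0, "ry": 0, "rz": 0}
    - {"fingers": 0, "x": 0, "y": 0, "z": -123, "rx": 0, "ry": 0, "rz": 0}
    - {"fingers": 0, "x": 0, "y": 0, "z": -164, "rx": 0, "ry": 0, "rz": 0}
    - {"fingers": 0, "x": 0, "y": 0, "z": -205, "rx": 0, "ry": 0, "rz": 0}

```text
clock: 42.48
position: [559.0, -66.7, 187.2]
ee_rot: [-1.576, 0.049, -0.036]
force: [1.2, -0.1, 0.3]
width: 46.7
```

>>> play_rows:
  targets:
    - {"fingers": 0, "x": 0, "y": 0, "z": -41, "rx": 0, "ry": 0, "rz": 0}
    - {"fingers": 0, "x": 0, "y": 0, "z": -82, "rx": 0, "ry": 0, "rz": 0}
    - {"fingers": 0, "x": 0, "y": 0, "z": -123, "rx": 0, "ry": 0, "rz": 0}
    - {"fingers": 0, "x": 0, "y": 0, "z": -164, "rx": 0, "ry": 0, "rz": 0}
    - {"fingers": 0, "x": 0, "y": 0, "z": -205, "rx": 0, "ry": 0, "rz": 0}

```text
clock: 42.9
position: [547.5, -273.8, 188.7]
ee_rot: [-1.576, 0.049, -0.037]
force: [1.5, -0.2, 0.3]
width: 47.0
```

>>> play_rows:
  targets:
    - {"fingers": 0, "x": 0, "y": 0, "z": -41, "rx": 0, "ry": 0, "rz": 0}
    - {"fingers": 0, "x": 0, "y": 0, "z": -82, "rx": 0, "ry": 0, "rz": 0}
    - {"fingers": 0, "x": 0, "y": 0, "z": -100, "rx": 0, "ry": 0, "rz": 0}
    - {"fingers": 0, "x": 0, "y": 0, "z": -100, "rx": 0, "ry": 0, "rz": 0}

```text
clock: 43.23
position: [540.0, -379.7, 188.7]
ee_rot: [-1.578, 0.055, -0.041]
force: [-1.0, -0.4, -0.7]
width: 47.2
```

Run:
```python
from h import *
im=eyes.snapshot('top');cv2.imwrite('pics/k_t.png',im[:,:,::-1]);crop('top',im,140,150,380,270,3.3,'k1.png');crop('top',im,155,160,245,215,8.5,'k2.png')
im=eyes.snapshot('side');cv2.imwrite('pics/k_s.png',im[:,:,::-1]);crop('side',im,240,110,410,250,4.5,'k3.png')
```

```text
(no output)
```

View pics/k1.png

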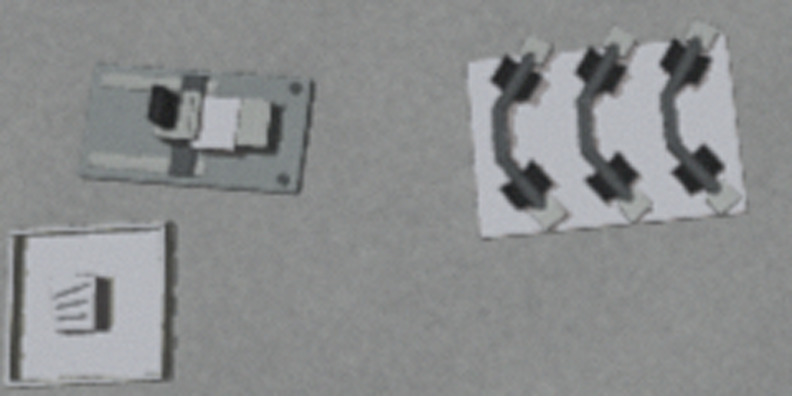

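View pics/k2.png

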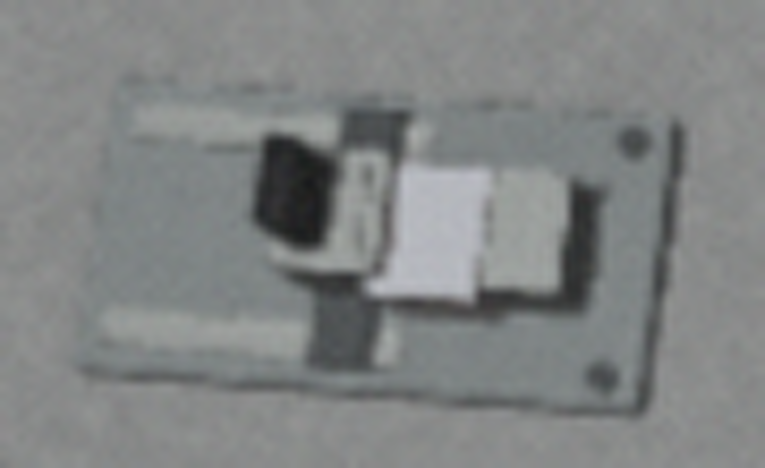

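View pics/k3.png

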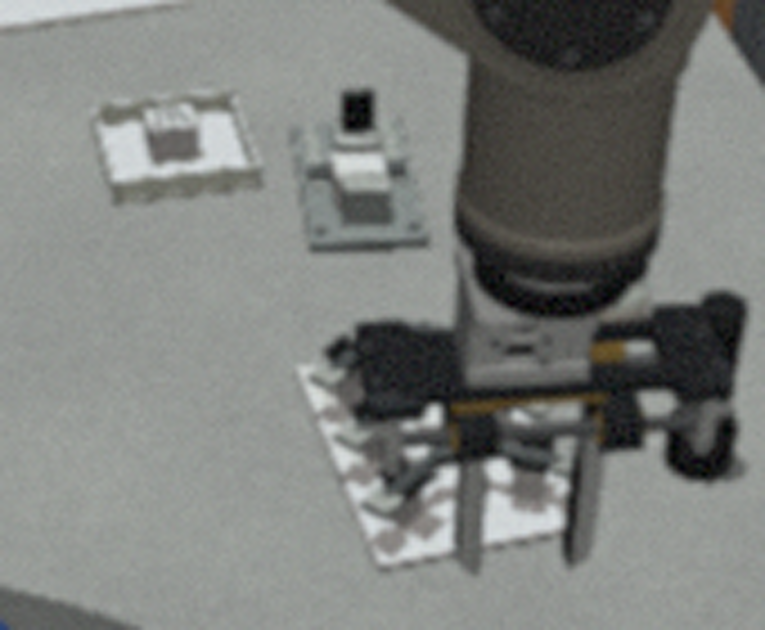

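All checks look right:
- **Vise:** the blank is centred in the shut vise, crop k2 (430,235), and the jaw hasn't moved.
- **Tray:** the marked block is inside it.
- **Cradle:** three levers are seated in the three lanes.
- **Robot:** the gripper is clear of everything.

Handing in.

```bash
python3 -c "
from h import *
print(workorder.hand_in())"
```

```text
the job is handed in; nothing more can be done
None
```

I finished and handed in the whole job at about 43 s, well inside the 208 s limit; hand-in reports no verdict. I opened the vise, put the marked block in the white tray, loaded the blank and slid the jaw shut against it. All three grey levers went onto the cradle, one to a lane. I did not touch the torch, jar, loupe or the blue and yellow levers.

**Problems during the run**
- **Finger height:** the real fingertips sat about 28 mm higher than the reported TCP. My first close on the marked block missed, passing just above it. I found the offset with a light touch on the block top, about 41 N at the wrist, and corrected every later move.
- **Knocked blank:** the blank was knocked about 13 mm sideways between the shut jaws while I was on the last lever. I re-centred it by closing the gripper on its two ends, and the jaw stayed shut.

**Last checks**
- **Blank:** in the final pictures it sits at the seat within about 1 mm, and the jaw is where I left it when it stopped firmly against the block.
- **Marked block:** it is inside the tray.
- **Levers:** each lever stopped within about 0.5 mm of the expected seated height. In lanes 2 and 3 the camera overlays matched the lane positions. In lane 1 the overlay matched, but the gripper partly hid that lever in the side view; in the final top view it sits in both notches.
- **Small disagreement:** the jaw tab looks about 2 mm more closed than in the first picture, which is roughly one pixel of error.

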